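# Load the tasting boards slate side up into the stall's display case

## Robot

A 6-joint arm with a two-finger parallel gripper is mounted at the origin on the work surface. World frame = base frame: x ahead of the robot, y to its left, z up, the work surface at z = 0. Lengths are in m, angles in degrees, forces in N, time in s.
With the tool pointing down it reaches from about 0.375 to 0.9 m from the base axis. Payload 3.1 kg.
Tool frame: the origin (TCP) lies where the fingers leave the gripper's body, on its centre line; the fingertips stand bot.tips_ahead ahead of it and the grasp point (between the pads) lies 51 mm ahead of it (bot.tips_ahead is the distance from the TCP to the fingertips, in m); z points along the fingers, x is the direction in which the jaws open and shut, and the axes are right-handed (so a half turn about z gives the same grasp; the last joint's range is limited). The gripper opens to 87 mm and grips with 3 to 60 N. Pads are 19 mm wide; open, the fingers measure 117 mm over their backs; the gripper's body (75 mm by 190 mm) begins 51 mm behind the grasp point.
Start: joints at [56.637, 30.224, 82.088, -0, 67.689, -10.227], TCP at [0.246, 0.575, 0.292] pointing down, gripper open.
Joint ranges: [-176.69, 176.69], [-43.24, 126.21], [12.49, 139.97], [-82, 262], [0, 151.66], [-163.58, 163.58]. Speed limits (degrees/s): [159.86, 159.86, 180, 180, 180, 180].

## Interface

Orientations are given as a 3x3 rotation matrix whose columns are the frame's x, y, z axes.
In Python, from rig import bot, vision, nets gives the robot as it stands.
- The arm moves only by the tool play_rows, never from a script. Its argument "series" is a list of rows, each an object of numbers: "tx", "ty", "tz": the shift along the world's x, y, z as a fraction of full scale; "turn": the turn about the world's z as a fraction of full scale. A call has 1 to 10 rows; each row shifts and turns the commanded pose from where the row before left it; what a row does not reach is not made up. Full scale, the value 1, is 0.8 m for a shift and 60 degrees for a turn. A row lasts 1/10 s, in which the tool goes at most 50 mm and 8.59 degrees, less where a joint would pass 70% of its speed; a pose out of reach is approached as far as the arm can. A call with a number of a shift or a turn outside -1 to 1 is refused whole. A call with a gripper value outside its range is refused whole. "gripper" is the opening, from 0 (shut) to 1 (fully open), set as the call begins (left out, the last holds). The fingers move at their own pace and stop on an object; the grip force is fixed at half the most. Time passes only in rows, so rows that do not move let the fingers close. It gives the time, the measured TCP pose, the force and the opening at its end, in the units of the state.
- bot.read_state(): the state, without advancing time (a new reading comes with each control period).
- vision.capture(name): name is "scene" or "top"; returns a dict with "pixels" (400x640x3 uint8, blue, green, red), "fx", "fy", "cx", "cy" (pixels), "extrinsics" (4x4, takes a point from camera to world coordinates). Camera axes: x right, y down, z forward; pixel columns grow to the right and rows downward; lengths in m; the calibration is good to about 2 mm. A picture is of the moment at which its call begins. There is no depth.
- bot.hand_in(): hands the job in, once; it reports no verdict.
Trained networks look in a picture, given as the dict that the camera call returned (one of the last four; its "shot" number tells which), for a name from the list of things; names that differ only in an ending like _2 or _b are one class to them, and where a whole thing is asked for, a point or a joint stands for the part that bears it (a point fixed in the world has none). Each returns a list of dicts, best first, with "confidence" (0 to 1); they miss things now and then, are a little off and sometimes report something else, mostly with a low value. They report only what shows in the picture. A call takes as long as a camera call. They do not tell look-alikes from the thing itself.
- nets.look_for(picture, query): "at" ([column, row] as shares, 0 to 1, of the picture: columns of its width, rows of its height, amid what is visible of it).
- nets.masks_of(picture, query): "region" (400x640 bool, what is visible of it) and "at" ([column, row] as shares, 0 to 1, of the picture: columns of its width, rows of its height, amid what is visible of it).
The state is a dict: "time_s": time; "joint_positions": joint angles; "qvel": joint speeds; "tau": joint torques, N m; "position": TCP position; "tcp_rot": TCP orientation; "force": force on the tool from outside, world axes, zero at the start; "moment": the same for the moment, N m; "opening": opening from 0.0 (shut) to 1.0 (fully open).
Only numpy, scipy, OpenCV 4.12 (cv2) and the standard library are available. Lean on these libraries where they do the work, as an engineer would, in place of code of your own. Each camera call takes 0.05 s, during which the arm holds its last target.

## Task

Pull the display case's drop-down front fully down, and put every tasting board on the counter into the case, slate side up, one flat in each bay and wholly inside; then shut the front again. Boards lying slate side down must first be turned over: push them up the leaning steel rest and tip them back from behind, or turn them any other way. Leave the other things on the counter where they are.

Things in the scene. Friction and masses are not known exactly. Their poses are not given: they have to be found in the camera images.
- boardA_c (a point): tasting board, light wood, 120 x 64 x 18 mm, 0.15 to 0.3 kg; one broad face has a dark slate inlay, the other is bare wood. This point is its centre, half-way up; z points out of the slate face, x along the 120 mm length, y across the 64 mm width. Starts slate side down. May be absent.
- boardB_c (a point): tasting board, light wood, 120 x 64 x 18 mm, 0.15 to 0.3 kg; one broad face has a dark slate inlay, the other is bare wood. This point is its centre, half-way up; z points out of the slate face, x along the 120 mm length, y across the 64 mm width. Starts slate side down. May be absent.
- boardC_c (a point): tasting board, light wood, 120 x 64 x 18 mm, 0.15 to 0.3 kg; one broad face has a dark slate inlay, the other is bare wood. This point is its centre, half-way up; z points out of the slate face, x along the 120 mm length, y across the 64 mm width. Starts slate side up. May be absent.
- case: fixed display case on a grey base, 150 mm deep (x), 276 wide (y), 96 high. Origin: centre of its underside, on the counter; x points from its front to its back. Three bays side by side, each 84 mm wide, centred at y = -90, 0 and +90 mm. Bay floor 45 mm above the counter; the back wall's inner face at x = +69 mm. Nothing stands above the roof but the door's tab.
- case_bay (a point): front edge of the middle bay's floor, at (-75, 0, 45) mm in the case's frame. The outer side walls start at this x. The 6 mm walls between the bays, 45 mm high, start 30 mm deeper in.
- case_roof (a point): middle of the front edge of the clear roof's top side, at (-45, 0, 96) mm in the case's frame. The roof is 6 mm thick, its underside 45 mm above the bay floor; the first 30 mm of each bay is open above.
- case_hinge (a point): the middle of the door's hinge line, at (-77, 0, 42) mm in the case's frame; the hinge runs along the case's y.
- door (a joint): the red drop-down front, hinged at the bottom, rad: 0 shut (upright), 1.57 fully open (level, towards the robot). It stays wherever it is left: about 0.3 N m to move it, 4 N at the tab. Panel 276 mm wide, 10 mm thick, 2 to 56 mm from the hinge line; its inner face contains the hinge line, so when open its upper side is 42 mm above the counter.
- door_tab (a point): centre of the yellow tab that continues the middle of the door: 32 mm wide, 10 mm thick, this point 75 mm and its end 96 mm from the hinge line. Shut, it stands 42 mm above the roof: push it from behind or in front, or pinch it. Open, it can be pinched across its 32 mm width from above.
- rest: fixed leaning rest of slippery polished steel sheet (friction about 0.1), 130 mm wide (y), 6 mm thick. Origin: on the counter, middle of the foot of its sloping face; x points level, away from the robot. The face rises at 55 degrees from level towards +x, 75 mm along the slope. Behind it only two thin legs on a foot plate, to x = 66 mm, z below 55 mm.
- rest_top (a point): middle of the rest's top edge, at (43, 0, 61) mm in its frame. A board pushed flat, end on to the rest, slides up the face till it leans there, its upper end 98 mm high and 69 mm beyond the foot, 45 mm of it past this edge and free behind. The push takes 5 to 25 N, most as the board starts to climb; least if the pusher sits low and rises a few mm meanwhile.
- jar: the glass jar (64 mm across, 85 high; loose bystander, to be left alone); origin at the centre of its underside
- bowl: the white bowl (100 mm across, 45 high; loose bystander, to be left alone); origin at the centre of its underside
- sauce: the yellow sauce bottle (52 mm across, 150 high; loose bystander, to be left alone); origin at the centre of its underside
- block: the cork block (90 x 70 x 30 mm; loose bystander, to be left alone); origin at the centre of its underside
- turner: the turner (lying flat; loose bystander, to be left alone); origin at the centre of its underside
- mug: the blue mug (76 mm across, 90 high; loose bystander, to be left alone); origin at the centre of its underside
Mind the look-alikes: they are no part of the job. Leave any purple look-alike of the part that bears boardA_c alone.

How it is judged (in metres and radians):
On the way, in this order (a step that is already met when the one before it is completed fails the run):
1. the case's front is pulled fully down (value of joint door above 1.4 rad), for 0.2 s.
2. every board lies flat inside the case, slate side up (x of boardA_c in the frame of case between -0.018 and 0.03 m and y of boardA_c in the frame of case between -0.125 and 0.125 m and z of boardA_c in the frame of case between 0.046 and 0.062 m and angle between each of boardA_c, boardB_c, boardC_c's own z axis and vertical below 0.15 rad and x of boardB_c in the frame of case between -0.018 and 0.03 m and y of boardB_c in the frame of case between -0.125 and 0.125 m and z of boardB_c in the frame of case between 0.046 and 0.062 m and x of boardC_c in the frame of case between -0.018 and 0.03 m and y of boardC_c in the frame of case between -0.125 and 0.125 m and z of boardC_c in the frame of case between 0.046 and 0.062 m), for 0.3 s.
At the end, for the whole second after the job is handed in: every board present lies flat (within 0.15 rad) on the floor of a bay, slate side up, wholly behind the front (not stacked), and the front is shut to within 0.08 rad (all of step 2 and value of joint door below 0.08 rad); the robot touches nothing.
It fails at once if a bystander (jar, bowl, sauce bottle, cork block, turner or mug) is pushed more than 5 cm aside (distance of any of jar, bowl, sauce, block, turner, mug from where it was at the start of the episode above 0.05 m).
Of boardA, boardB, boardC only 2 to 3 are there at a start; the rules pass over those that are not, and their reading is None.
At some moment in a run one of boardA, boardB, boardC may be knocked a few centimetres aside while the robot is not near it.
It also fails if it takes over 210 s, if anything falls off the work surface, if the arm or the gripper's body presses on something with over 40 N, if the wrist force passes 120 N, or if a joint passes its speed limit or range.

## Working session

There is one attempt and no reset: what is moved stays moved. The work goes in short steps, Python scripts to look and compute and a tool call to move; the robot and the scene stay as the last step left them, time stands still between calls to the robot, and variables do not carry over. Pictures are saved under pics/ and viewed, and the job is handed in when it is done.

Besides the shell and the picture viewer there is one more tool, called after ">>>" by a JSON object that holds its "api" and its "payload". play_rows: Moves the arm, as the interface text tells. Shift numbers are shares of 0.8 m and turn numbers shares of 60 degrees, none past 1 either way. Its arguments: {"type":"object","properties":{"series":{"type":"array"},"gripper":{"type":"number"}},"required":["series"]}

```bash
ls; mkdir -p pics; python3 - <<'E'
from rig import bot, vision, nets
import cv2, numpy as np
s=bot.read_state(); print({k:np.round(v,3).tolist() for k,v in s.items()}, bot.tips_ahead)
for n in ("scene","top"):
    p=vision.capture(n); cv2.imwrite(f"pics/{n}0.png",p["pixels"]); print(n,p["fx"],p["fy"],p["cx"],p["cy"],np.round(p["extrinsics"],4).tolist())
    for q in ["boardA_c","boardC_c","case","door","door_tab","rest","rest_top","case_bay","case_roof","case_hinge","jar","bowl","sauce","block","turner","mug"]:
        r=nets.look_for(p,q); print(q,[(round(d["confidence"],2),np.round(np.array(d["at"])*[640,400]).tolist()) for d in r])
E
```

```text
pics
{'time_s': 0.0, 'joint_positions': [56.637, 30.278, 82.156, -0.002, 67.688, -10.228], 'qvel': [-0.028, -0.045, 0.063, 0.003, -0.024, -0.067], 'tau': [-0.0, -44.005, -17.659, 0.063, 0.058, -0.0], 'position': [0.245, 0.574, 0.291], 'tcp_rot': [[0.393, 0.92, -0.001], [0.92, -0.393, -0.002], [-0.002, -0.0, -1.0]], 'force': [0.336, 0.043, -1.136], 'moment': [0.051, -0.008, 0.003], 'opening': 0.997} 0.0697
scene 473.97372159562474 473.97372159562474 311.74531264816505 201.8582349419718 [[-0.3693, 0.6205, -0.6919, 1.6247], [0.9291, 0.2288, -0.2907, 0.5116], [-0.0221, -0.7501, -0.6609, 1.1617], [0.0, 0.0, 0.0, 1.0]]
boardA_c [(0.78, [332.0, 252.0]), (0.57, [294.0, 184.0])]
boardC_c [(0.76, [299.0, 239.0])]
case [(0.79, [218.0, 210.0])]
door [(0.75, [233.0, 191.0]), (0.27, [217.0, 210.0]), (0.2, [383.0, 240.0])]
door_tab [(0.93, [231.0, 191.0])]
rest [(0.68, [382.0, 245.0])]
rest_top [(0.67, [380.0, 244.0])]
case_bay [(0.75, [218.0, 210.0])]
case_roof [(0.73, [222.0, 210.0])]
case_hinge [(0.89, [220.0, 209.0])]
jar [(0.85, [310.0, 269.0]), (0.4, [385.0, 241.0])]
bowl [(0.65, [283.0, 272.
[... 358 characters left out ...]
0002, 0.0433], [0.005, -0.1609, -0.987, 1.4079], [0.0, 0.0, 0.0, 1.0]]
boardA_c [(0.92, [283.0, 185.0]), (0.61, [356.0, 268.0]), (0.39, [246.0, 210.0])]
boardC_c [(0.71, [322.0, 192.0]), (0.56, [244.0, 210.0])]
case [(0.94, [401.0, 189.0])]
door [(0.63, [399.0, 206.0])]
door_tab [(0.58, [401.0, 212.0])]
rest [(0.58, [244.0, 206.0]), (0.55, [403.0, 187.0])]
rest_top [(0.7, [245.0, 212.0])]
case_bay [(0.61, [403.0, 186.0])]
case_roof [(0.76, [402.0, 189.0])]
case_hinge [(0.91, [401.0, 186.0])]
jar [(0.73, [164.0, 227.0]), (0.65, [292.0, 144.0])]
bowl [(0.7, [316.0, 147.0])]
sauce [(0.6, [363.0, 151.0])]
block [(0.59, [251.0, 152.0])]
turner [(0.64, [165.0, 228.0])]
mug [(0.93, [445.0, 289.0])]
```

```bash
python3 - <<'E'
import cv2
a=cv2.imread("pics/top0.png"); cv2.imwrite("pics/top0z.png",cv2.resize(a[110:310,130:480],None,fx=2.28,fy=2.28,interpolation=cv2.INTER_CUBIC))
a=cv2.imread("pics/scene0.png"); cv2.imwrite("pics/scene0z.png",cv2.resize(a[120:340,160:520],None,fx=2.2,fy=2.2,interpolation=cv2.INTER_CUBIC))
E
```

```text
(no output)
```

View pics/top0z.png

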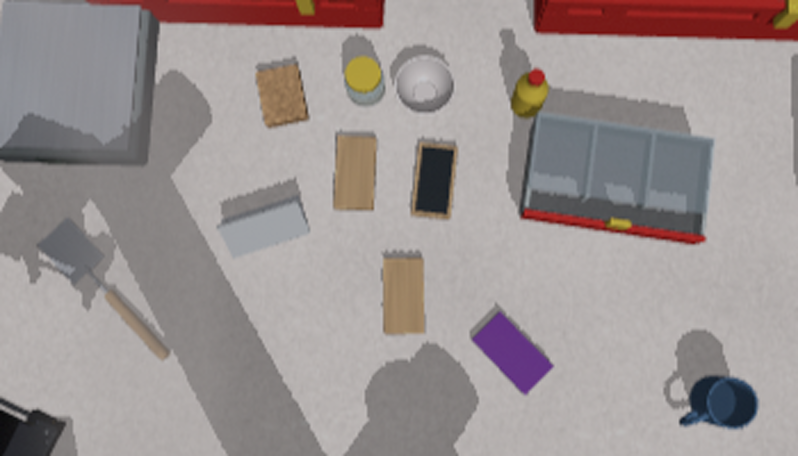

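View pics/scene0z.png

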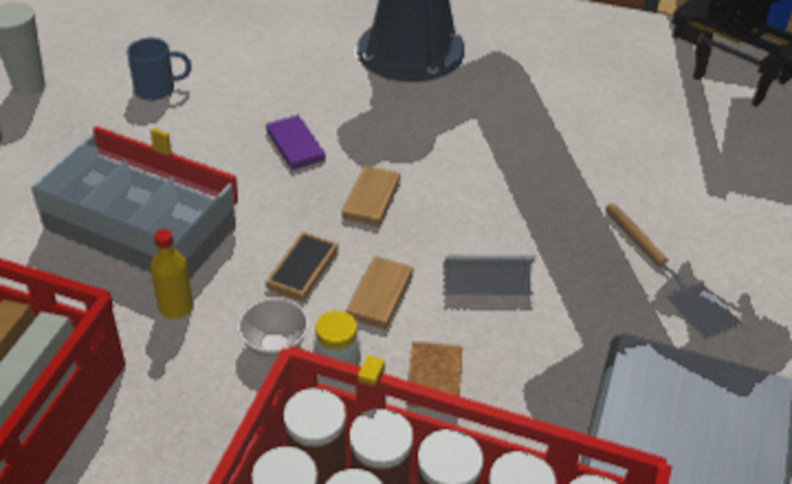

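The top view shows two bare-wood boards at zoom px (355,172) and (404,293), and a slate-up board at (434,180). It also shows the purple look-alike (512,350), the rest (262,220) and the case (618,180), with the front shut.

```bash
cat > h.py <<'E'
from rig import bot, vision, nets
import cv2, numpy as np
def proj(p,P):
    P=np.atleast_2d(P).astype(float); T=np.linalg.inv(p["extrinsics"]); c=P@T[:3,:3].T+T[:3,3]
    return np.c_[p["fx"]*c[:,0]/c[:,2]+p["cx"],p["fy"]*c[:,1]/c[:,2]+p["cy"]]
def back(p,uv,z):
    uv=np.atleast_2d(uv).astype(float); E=np.array(p["extrinsics"])
    d=np.c_[(uv[:,0]-p["cx"])/p["fx"],(uv[:,1]-p["cy"])/p["fy"],np.ones(len(uv))]@E[:3,:3].T
    t=(z-E[2,3])/d[:,2]; return E[:3,3]+t[:,None]*d
def rect(p,mask,z):
    c,_=cv2.findContours(mask.astype(np.uint8),cv2.RETR_EXTERNAL,cv2.CHAIN_APPROX_NONE); c=max(c,key=cv2.contourArea)[:,0,:]
    W=back(p,c,z)[:,:2]; r=cv2.minAreaRect((W*1000).astype(np.float32)); b=cv2.boxPoints(r)
    e=[b[1]-b[0],b[2]-b[1]]; l=max(e,key=np.linalg.norm); a=np.degrees(np.arctan2(l[1],l[0]))
    return np.round(r[0],1),np.round(sorted(r[1]),1),round(float((a+90)%180-90),1)
def boards(z=.018,cams=("top","scene"),qs=("boardA_c",)):
    for n in cams:
        p=vision.capture(n)
        for q in qs:
            for d in nets.masks_of(p,q):
                m=d["region"]
                if m.sum()<60: continue
                col=np.median(p["pixels"][m],0)
                print(n,q,round(d["confidence"],2),np.round(np.array(d["at"])*[640,400]),"ctr,size,ang",*rect(p,m,z),"bgr",col)
def snap(n,name,box=None,f=2.2):
    p=vision.capture(n); a=p["pixels"]
    if box: a=cv2.resize(a[box[1]:box[3],box[0]:box[2]],None,fx=f,fy=f,interpolation=cv2.INTER_CUBIC)
    cv2.imwrite(f"pics/{name}.png",a); return p
def st():
    s=bot.read_state(); print("t",round(s["time_s"],2),"pos",np.round(s["position"],4),"yawx",round(float(np.degrees(np.arctan2(s["tcp_rot"][1][0],s["tcp_rot"][0][0]))),1),"F",np.round(s["force"],1),"op",round(s["opening"],3))
E
python3 - <<'E'
from h import *
boards(qs=("boardA_c","boardC_c"))
for n in ("top","scene"):
    p=vision.capture(n)
    for q in ("case","door","door_tab","rest"):
        for d in nets.masks_of(p,q)[:2]:
            m=d["region"]; ys,xs=np.nonzero(m); print(n,q,round(d["confidence"],2),m.sum(),xs.min(),xs.max(),ys.min(),ys.max())
            c,_=cv2.findContours(m.astype(np.uint8),cv2.RETR_EXTERNAL,cv2.CHAIN_APPROX_NONE); c=max(c,key=cv2.contourArea)
            print(cv2.boxPoints(cv2.minAreaRect(c)).round(1).tolist())
E
```

```text
top boardA_c 0.8 [284. 187.] ctr,size,ang [626.8 162.6] [ 62.6 120.4] 2.2 bgr [ 99. 130. 155.]
top boardA_c 0.78 [356. 268.] ctr,size,ang [346.3 -94.1] [ 60.7 117.2] 46.5 bgr [130.  53.  99.]
top boardC_c 0.61 [166. 228.] ctr,size,ang [485.9 607.2] [62.1 92.8] 48.1 bgr [110. 108. 108.]
scene boardA_c 0.61 [293. 182.] ctr,size,ang [353.8 -95.8] [ 69.1 140.1] 44.9 bgr [129.  55.  97.]
scene boardA_c 0.57 [334. 251.] ctr,size,ang [634.  162.2] [ 71.4 133. ] -1.5 bgr [ 78. 121. 156.]
scene boardA_c 0.24 [231. 148.] ctr,size,ang [ 231.3 -430.1] [115.  215.4] 32.8 bgr [70. 56. 46.]
scene boardC_c 0.73 [295. 240.] ctr,size,ang [624.9  34.1] [ 71.9 132.5] -3.9 bgr [61. 63. 65.]
scene boardC_c 0.68 [359. 286.] ctr,size,ang [737.4 280.6] [75.6 85.5] 11.9 bgr [ 64. 102. 141.]
top case 0.85 3876 357 443 160 216
[[355.79998779296875, 206.60000610351562], [362.5, 158.5], [444.6000061035156, 170.10000610351562], [437.8999938964844, 218.10000610351562]]
top case 0.19 595 276 295 170 202
[[276.0, 170.0], [295.0, 170.0], [295.0, 202.0], [276.0, 202.0]]
top door 0.58 440 358 438 202 217
[[357.700012207
[... 419 characters left out ...]
439.5, 211.8000030517578], [438.29998779296875, 219.3000030517578]]
scene case 0.64 4183 174 267 177 244
[[167.39999389648438, 218.89999389648438], [191.39999389648438, 161.10000610351562], [276.6000061035156, 196.5], [252.60000610351562, 254.3000030517578]]
scene door 0.79 715 202 267 177 210
[[199.8000030517578, 184.6999969482422], [206.1999969482422, 168.0], [273.29998779296875, 193.6999969482422], [266.8999938964844, 210.3000030517578]]
scene door_tab 0.95 659 203 267 178 210
[[200.39999389648438, 184.89999389648438], [206.5, 169.0], [273.0, 194.5], [266.8999938964844, 210.3000030517578]]
scene rest 0.72 696 362 402 236 253
[[362.0, 236.0], [402.0, 236.0], [402.0, 253.0], [362.0, 253.0]]
```

```bash
cat >> h.py <<'E'
def wood(n="top",z=.018,p=None,lo=450,hi=1600):
    p=p or vision.capture(n); a=cv2.resize(p["pixels"],None,fx=4,fy=4,interpolation=cv2.INTER_CUBIC)
    hsv=cv2.cvtColor(a,cv2.COLOR_BGR2HSV); m=((hsv[...,0]>7)&(hsv[...,0]<22)&(hsv[...,1]>60)&(hsv[...,2]>85)).astype(np.uint8)
    c,_=cv2.findContours(m,cv2.RETR_EXTERNAL,cv2.CHAIN_APPROX_NONE)
    for k in c:
        f=np.zeros_like(m); cv2.drawContours(f,[k],-1,1,-1); A=f.sum()/16
        if not lo<A<hi: continue
        dark=((hsv[...,2]<70)&(f>0)).sum()/16
        uv=(k[:,0,:]+.5)/4-.5; W=back(p,uv,z)[:,:2]*1000
        r=cv2.minAreaRect(W.astype(np.float32)); b=cv2.boxPoints(r); e=[b[1]-b[0],b[2]-b[1]]; l=max(e,key=np.linalg.norm); ang=(np.degrees(np.arctan2(l[1],l[0]))+90)%180-90
        print(n,"px",uv.mean(0).round(),"A",A,"dark",dark,"ctr",np.round(r[0],1),"size",np.round(sorted(r[1]),1),"ang",round(float(ang),1))
E
python3 - <<'E'
from h import *
wood("top"); wood("scene")
p=snap("top","tc",(345,150,455,225),7); p=snap("top","tr",(215,180,275,230),10)
p=snap("scene","sc",(165,165,275,250),7); p=snap("scene","sr",(350,225,415,270),10)
E
```

```text
top px [ 50. 266.] A 680.1875 dark 0.0 ctr [306.  974.6] size [ 47.2 258.1] ang 7.9
top px [307. 239.] A 569.8125 dark 0.0 ctr [433.9  78.9] size [ 63.1 118.6] ang 2.7
top px [320. 189.] A 541.8125 dark 374.3125 ctr [620.2  35.3] size [ 63.2 120.3] ang -4.4
top px [285. 185.] A 544.3125 dark 0.0 ctr [629.3 163.2] size [ 63.6 120.2] ang -0.0
top px [253. 152.] A 471.4375 dark 0.0 ctr [754.2 288.6] size [71.2 97.4] ang 13.7
top px [470.  76.] A 739.75 dark 0.0 ctr [1087.9 -532.1] size [ 57.2 255.1] ang -2.3
top px [436.  74.] A 762.375 dark 0.0 ctr [1088.1 -401.5] size [ 55.3 255. ] ang -1.9
top px [402.  73.] A 774.25 dark 0.0 ctr [1088.3 -271.3] size [ 54.2 255. ] ang -1.5
scene px [358. 286.] A 477.6875 dark 0.0 ctr [739.2 281.7] size [71.6 84.9] ang 12.9
scene px [142. 287.] A 977.125 dark 0.0 ctr [ 965.4 -332.9] size [ 48.7 250.6] ang 0.2
scene px [108. 275.] A 891.0625 dark 0.0 ctr [ 965.1 -466.2] size [ 48.  250.5] ang 0.1
scene px [332. 254.] A 605.9375 dark 0.0 ctr [641.9 161.8] size [ 69.3 148.7] ang -0.4
scene px [ 75. 263.] A 807.8125 dark 0.0 ctr [ 965.1 -599.7] size [ 47.7 251.2] ang 0.4
scene px [297. 241.] A 555.75 dark 306.0625 ctr [625.2  34.3] size [ 70.8 133.4] ang -4.5
scene px [329. 209.] A 465.5625 dark 0.0 ctr [438.4  77.6] size [ 68.2 137.6] ang 2.9
scene px [ 84. 151.] A 1335.75 dark 2.8125 ctr [  445.6 -1040.9] size [227.4 297.5] ang -0.5
```

View pics/tc.png

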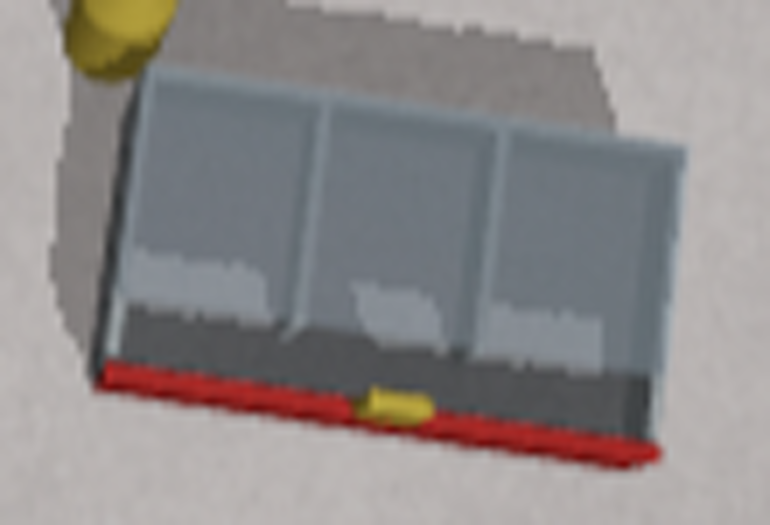

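View pics/tr.png

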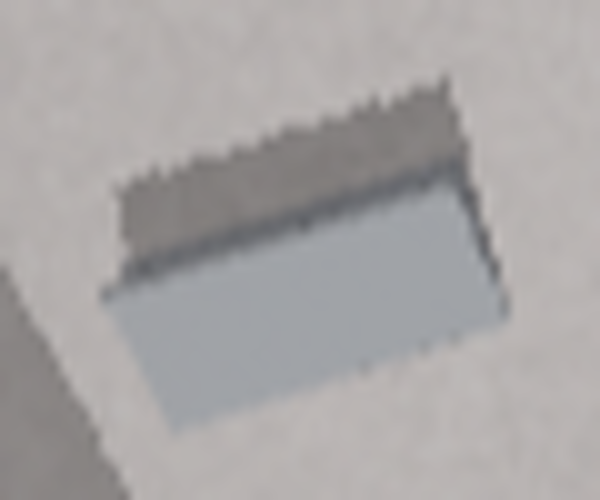

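View pics/sc.png

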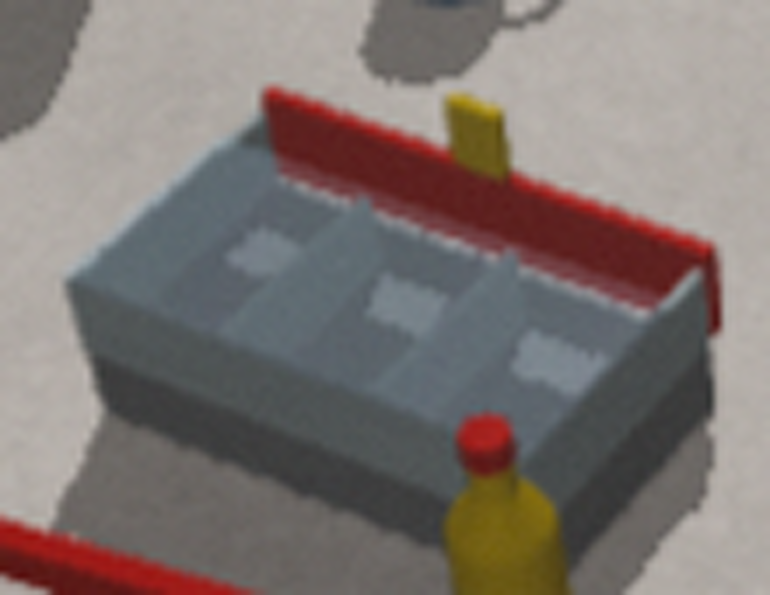

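View pics/sr.png

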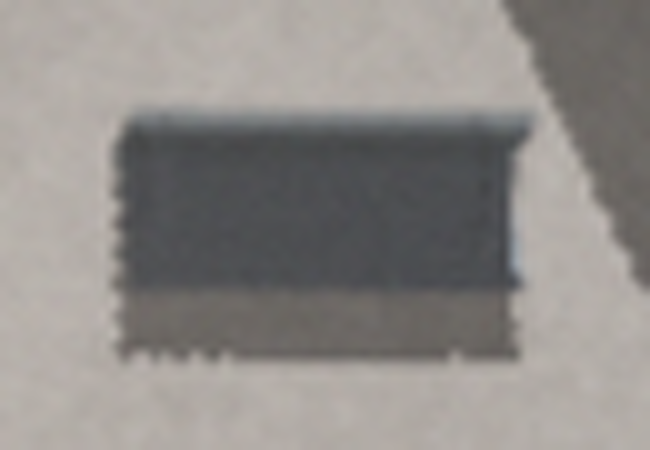

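The case and rest corners are clear in both views, so I'll fit poses to them.

```bash
cat > fit.py <<'E'
from h import *
from scipy.optimize import least_squares
T=vision.capture("top"); S=vision.capture("scene")
def px(U,off,f): return (np.array(U)+.5)/f-.5+np.array(off)
def fit(obs,x0):
    def res(v):
        c,s=np.cos(v[2]),np.sin(v[2]); r=[]
        for p,uv,P in obs:
            W=[v[0]+c*P[0]-s*P[1],v[1]+s*P[0]+c*P[1],P[2]]; r+=list(proj(p,W)[0]-uv)
        return r
    o=least_squares(res,x0,loss="soft_l1"); return o.x,np.array(res(o.x)).reshape(-1,2).round(1)
tc=lambda u:px(u,(345,150),7); tr=lambda u:px(u,(215,180),10); sc=lambda u:px(u,(165,165),7); sr=lambda u:px(u,(350,225),10)
c=[(T,tc((145,68)),(.075,.138,.096)),(T,tc((687,148)),(.075,-.138,.096)),(T,tc((108,360)),(-.077,.138,.098)),(T,tc((660,448)),(-.077,-.138,.098)),
   (S,sc((68,283)),(.075,-.138,.096)),(S,sc((264,90)),(-.077,-.138,.098)),(S,sc((716,246)),(-.082,.138,.098)),(S,sc((104,405)),(.075,-.138,0))]
x,r=fit(c,[.6,-.25,-.15]); print("case",x[:2].round(4),np.degrees(x[2]).round(2)); print(r.tolist())
q=[(T,tr((178,432)),(0,.065,0)),(T,tr((508,318)),(0,-.065,0)),(T,tr((103,297)),(.043,.065,.061)),(T,tr((455,183)),(.043,-.065,.061)),
   (S,sr((520,120)),(.043,.065,.061)),(S,sr((130,115)),(.043,-.065,.061))]
x,r=fit(q,[.53,.25,.3]); print("rest",x[:2].round(4),np.degrees(x[2]).round(2)); print(r.tolist())
for n,qs in (("top",("jar","bowl","sauce","block","mug","turner")),):
    for k in qs:
        d=nets.masks_of(T,k)
        if d: print(k,round(d[0]["confidence"],2),rect(T,d[0]["region"],{"jar":.06,"bowl":.045,"sauce":.1,"block":.03,"mug":.08,"turner":.01}[k]))
E
python3 fit.py
```

```text
case [ 0.6232 -0.2485] -6.96
[[0.1, 0.1], [0.9, 0.2], [-0.3, 0.4], [0.6, -0.2], [0.1, -1.2], [-0.1, 1.1], [0.2, 1.0], [0.7, 1.5]]
rest [0.5097 0.2917] 20.03
[[0.0, -0.1], [0.9, 0.2], [0.4, -0.0], [0.5, -0.1], [1.8, 0.1], [0.4, 0.4]]
jar 0.68 (array([768.3, 149. ]), array([65.4, 79.3]), 2.1)
bowl 0.84 (array([768.3,  56.3]), array([89.8, 95.2]), 45.9)
sauce 0.75 (array([ 742.7, -107.7]), array([46.6, 77.3]), -17.3)
block 0.69 (array([748.1, 286.5]), array([71.7, 98.3]), 13.8)
mug 0.69 (array([ 286. , -395.4]), array([ 78.5, 114.6]), 88.7)
turner 0.75 (array([481.8, 604.4]), array([ 63.6, 104.9]), 43.6)
```

>>> {"api": "play_rows", "payload": {"series": [{"tx": 0.019, "ty": -0.046, "turn": 0.027}, {"tx": 0.019, "ty": -0.046, "turn": 0.027}, {"tx": 0.019, "ty": -0.046, "turn": 0.027}, {"tx": 0.019, "ty": -0.046, "turn": 0.027}, {"tx": 0.019, "ty": -0.046, "turn": 0.027}, {"tx": 0.019, "ty": -0.046, "turn": 0.027}, {"tx": 0.019, "ty": -0.046, "turn": 0.027}, {"tx": 0.019, "ty": -0.046, "turn": 0.027}, {"tx": 0.019, "ty": -0.046, "turn": 0.027}, {"tx": 0.019, "ty": -0.046, "turn": 0.027}], "gripper": 0}}

```text
invalid input
```

>>> {"api": "play_rows", "payload": {"series": [{"tx": 0.019, "ty": -0.046, "tz": 0.0, "turn": 0.027}], "gripper": 0.0}}

```text
time_s: 3.3
position: [0.2602, 0.5409, 0.2924]
tcp_rot: [[0.363, 0.932, 0.001], [0.932, -0.363, 0.004], [0.005, -0.0, -1.0]]
force: [0.5, -0.4, -0.3]
opening: 0.964
```

>>> {"api": "play_rows", "payload": {"series": [{"tx": 0.019, "ty": -0.046, "tz": 0, "turn": 0.027}, {"tx": 0.019, "ty": -0.046, "tz": 0, "turn": 0.027}, {"tx": 0.019, "ty": -0.046, "tz": 0, "turn": 0.027}, {"tx": 0.019, "ty": -0.046, "tz": 0, "turn": 0.027}, {"tx": 0.019, "ty": -0.046, "tz": 0, "turn": 0.027}, {"tx": 0.019, "ty": -0.046, "tz": 0, "turn": 0.027}, {"tx": 0.019, "ty": -0.046, "tz": 0, "turn": 0.027}, {"tx": 0.019, "ty": -0.046, "tz": 0, "turn": 0.027}, {"tx": 0.019, "ty": -0.046, "tz": 0, "turn": 0.027}, {"tx": 0.019, "ty": -0.046, "tz": 0, "turn": 0}]}}

```text
time_s: 4.3
position: [0.4133, 0.1684, 0.2926]
tcp_rot: [[0.12, 0.993, 0.001], [0.993, -0.12, 0.0], [0.0, 0.001, -1.0]]
force: [0.6, -0.6, -0.4]
opening: 0.083
```

>>> {"api": "play_rows", "payload": {"series": [{"tx": 0.019, "ty": -0.046, "tz": 0, "turn": 0}, {"tx": 0.019, "ty": -0.046, "tz": 0, "turn": 0}, {"tx": 0.019, "ty": -0.046, "tz": 0, "turn": 0}, {"tx": 0.019, "ty": -0.046, "tz": 0, "turn": 0}, {"tx": 0.019, "ty": -0.046, "tz": 0, "turn": 0}, {"tx": 0.019, "ty": -0.046, "tz": 0, "turn": 0}, {"tx": 0.019, "ty": -0.046, "tz": 0, "turn": 0}, {"tx": 0.019, "ty": -0.046, "tz": 0, "turn": 0}, {"tx": 0.019, "ty": -0.046, "tz": 0, "turn": 0}, {"tx": 0, "ty": 0, "tz": 0, "turn": 0}]}}

```text
time_s: 5.3
position: [0.552, -0.1665, 0.2926]
tcp_rot: [[0.125, 0.992, 0.004], [0.992, -0.125, -0.004], [-0.003, 0.005, -1.0]]
force: [-0.4, 0.1, 0.3]
opening: 0.002
```

>>> {"api": "play_rows", "payload": {"series": [{"tx": 0.0115, "ty": -0.0473, "tz": 0, "turn": 0}, {"tx": 0.0115, "ty": -0.0473, "tz": 0, "turn": 0}, {"tx": 0, "ty": 0, "tz": -0.046, "turn": 0}, {"tx": 0, "ty": 0, "tz": -0.046, "turn": 0}, {"tx": 0, "ty": 0, "tz": -0.046, "turn": 0}, {"tx": 0, "ty": 0, "tz": 0, "turn": 0}]}}

```text
time_s: 5.9
position: [0.5647, -0.2345, 0.1769]
tcp_rot: [[0.121, 0.993, -0.01], [0.993, -0.121, 0.007], [0.006, -0.011, -1.0]]
force: [-1.4, 1.5, -0.1]
opening: 0.004
```

```bash
python3 - <<'E'
from h import *
st()
snap("scene","s1",(165,100,325,250),5)
E
```

```text
t 5.9 pos [ 0.5647 -0.2345  0.1769] yawx 83.1 F [-1.4  1.5 -0.1] op 0.004
```

View pics/s1.png

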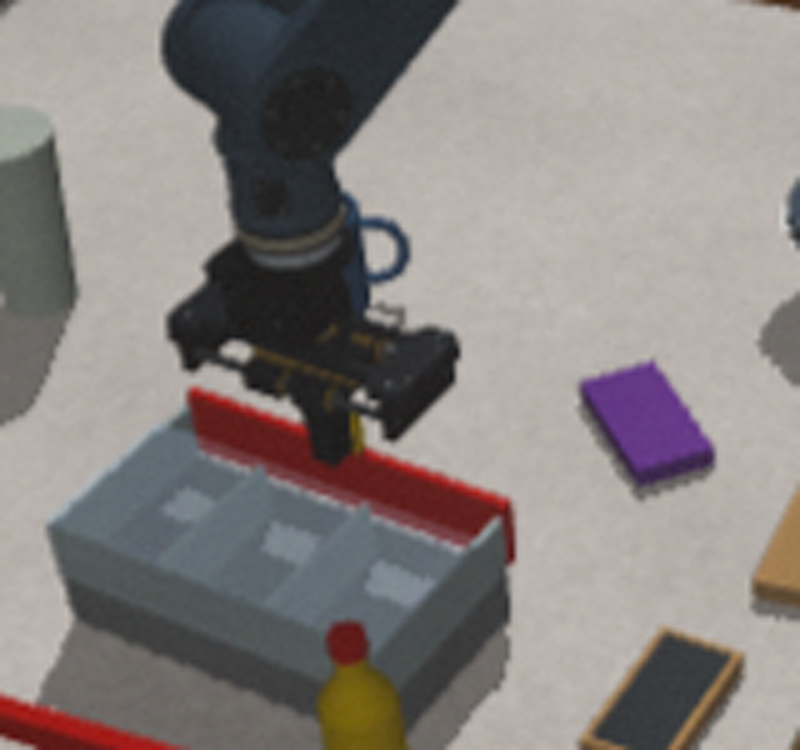

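>>> {"api": "play_rows", "payload": {"series": [{"tx": -0.001, "ty": -0.0085, "tz": 0, "turn": 0}, {"tx": -0.016, "ty": 0.002, "tz": 0, "turn": 0}, {"tx": -0.016, "ty": 0.002, "tz": 0, "turn": 0}, {"tx": -0.0225, "ty": 0.003, "tz": -0.005, "turn": 0}, {"tx": -0.018, "ty": 0.002, "tz": -0.0145, "turn": 0}, {"tx": -0.0155, "ty": 0.002, "tz": -0.017, "turn": 0}, {"tx": -0.012, "ty": 0.0015, "tz": -0.021, "turn": 0}, {"tx": -0.003, "ty": 0.0005, "tz": -0.02, "turn": 0}, {"tx": 0, "ty": 0, "tz": 0, "turn": 0}, {"tx": 0, "ty": 0, "tz": 0, "turn": 0}]}}

```text
time_s: 6.95
position: [0.486, -0.2344, 0.1217]
tcp_rot: [[0.121, 0.993, 0.003], [0.993, -0.121, -0.002], [-0.002, 0.003, -1.0]]
force: [1.4, 0.3, 0.2]
opening: 0.007
```

```bash
python3 - <<'E'
from h import *
st()
snap("scene","s2",(165,100,325,250),5)
E
```

```text
t 6.95 pos [ 0.486  -0.2344  0.1217] yawx 83.1 F [1.4 0.3 0.2] op 0.007
```

View pics/s2.png

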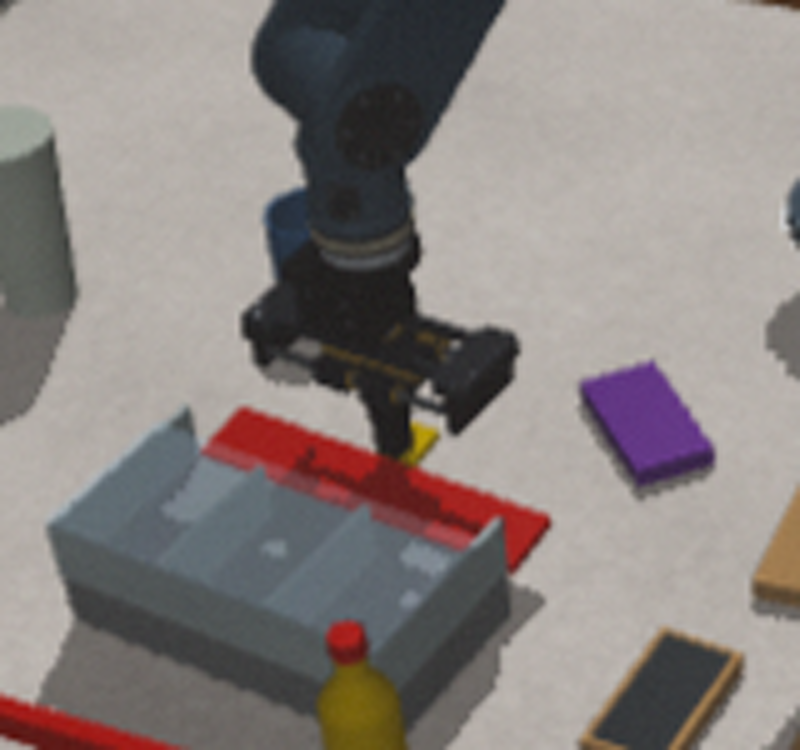

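The front is nearly level (red panel around zoom px (370,490)). I'll press it the last 10 mm.

>>> {"api": "play_rows", "payload": {"series": [{"tx": 0, "ty": 0, "tz": -0.008, "turn": 0}, {"tx": 0, "ty": 0, "tz": -0.006, "turn": 0}, {"tx": 0, "ty": 0, "tz": 0, "turn": 0}, {"tx": 0, "ty": 0, "tz": 0, "turn": 0}, {"tx": 0, "ty": 0, "tz": 0, "turn": 0}]}}

```text
time_s: 7.5
position: [0.4858, -0.2342, 0.1119]
tcp_rot: [[0.12, 0.993, 0.003], [0.993, -0.12, -0.003], [-0.003, 0.004, -1.0]]
force: [-3.1, 1.0, 23.0]
opening: 0.002
```

>>> {"api": "play_rows", "payload": {"series": [{"tx": 0, "ty": 0, "tz": 0.055, "turn": 0}, {"tx": 0, "ty": 0, "tz": 0.055, "turn": 0}, {"tx": 0.021, "ty": 0.042, "tz": 0, "turn": 0.02}, {"tx": 0.021, "ty": 0.042, "tz": 0, "turn": 0.02}, {"tx": 0.021, "ty": 0.042, "tz": 0, "turn": 0}, {"tx": 0.021, "ty": 0.042, "tz": 0, "turn": 0}, {"tx": 0.021, "ty": 0.042, "tz": 0, "turn": 0}, {"tx": 0.021, "ty": 0.042, "tz": 0, "turn": 0}, {"tx": 0.021, "ty": 0.042, "tz": 0, "turn": 0}, {"tx": 0.021, "ty": 0.042, "tz": 0, "turn": 0}], "gripper": 1.0}}

```text
time_s: 8.5
position: [0.6196, 0.0372, 0.1963]
tcp_rot: [[0.079, 0.997, -0.0], [0.997, -0.079, 0.0], [0.0, -0.0, -1.0]]
force: [0.7, -0.3, -1.0]
opening: 0.833
```

```bash
python3 - <<'E'
from h import *
wood("scene")
snap("scene","s3",(160,120,520,340),2.2)
wood("top");st()
E
```

```text
scene px [142. 287.] A 986.375 dark 0.0 ctr [ 965.6 -332.8] size [ 49.9 251.5] ang 0.4
scene px [108. 275.] A 900.3125 dark 0.0 ctr [ 965.3 -465.9] size [ 48.7 251.4] ang 0.0
scene px [332. 253.] A 606.1875 dark 0.0 ctr [636.7 162.3] size [ 68.5 137.8] ang -0.2
scene px [ 75. 264.] A 815.1875 dark 0.0 ctr [ 965.4 -599.6] size [ 47.4 251.8] ang 0.1
scene px [298. 242.] A 562.625 dark 305.625 ctr [625.   34.2] size [ 70.7 133.1] ang -4.3
scene px [616. 227.] A 520.9375 dark 0.0 ctr [ 189.  1016.3] size [ 81.1 147. ] ang 84.5
scene px [ 84. 151.] A 1352.375 dark 1.875 ctr [  446.2 -1041.4] size [228.5 302.6] ang -0.5
scene px [469. 112.] A 456.25 dark 0.0 ctr [-397.8  457.5] size [ 78.1 260. ] ang 0.3
top px [ 41. 299.] A 1294.9375 dark 0.0 ctr [ 239.7 1040.2] size [164.7 383.3] ang 0.3
top px [253. 154.] A 459.0 dark 0.0 ctr [753.5 288.8] size [71.7 96. ] ang 13.5
top px [470.  76.] A 756.25 dark 0.0 ctr [1086.8 -531.6] size [ 59.1 257.2] ang -2.5
top px [436.  74.] A 779.25 dark 0.0 ctr [1087.  -400.9] size [ 57.1 257. ] ang -2.1
top px [402.  73.] A 786.0625 dark 0.0 ctr [1087.3 -270.8] size [ 55.2 257. ] ang -1.6
t 8.65 pos [0.6197 0.0378 0.1963] yawx 85.7 F [ 0.9 -0.7  0.8] op 0.952
```

View pics/s3.png

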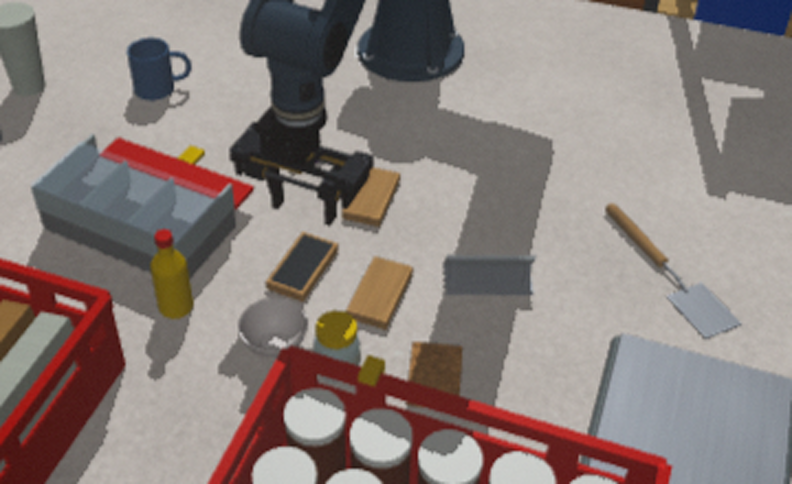

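The front is down and the boards haven't moved. The slate board is at zoom px (303,265). I'll descend and grip it.

>>> {"api": "play_rows", "payload": {"series": [{"tx": 0, "ty": -0.003, "tz": -0.05, "turn": 0}, {"tx": 0, "ty": 0, "tz": -0.05, "turn": 0}, {"tx": 0, "ty": 0, "tz": -0.035, "turn": 0}, {"tx": 0, "ty": 0, "tz": -0.019, "turn": 0}, {"tx": 0, "ty": 0, "tz": 0, "turn": 0}]}}

```text
time_s: 9.15
position: [0.6183, 0.0321, 0.0721]
tcp_rot: [[0.08, 0.997, -0.003], [0.997, -0.08, 0.0], [-0.0, -0.003, -1.0]]
force: [0.8, -0.5, 0.7]
opening: 1.0
```

>>> {"api": "play_rows", "payload": {"series": [{"tx": 0, "ty": 0, "tz": 0, "turn": 0}, {"tx": 0, "ty": 0, "tz": 0, "turn": 0}, {"tx": 0, "ty": 0, "tz": 0, "turn": 0}, {"tx": 0, "ty": 0, "tz": 0, "turn": 0}, {"tx": 0, "ty": 0, "tz": 0, "turn": 0}, {"tx": 0, "ty": 0, "tz": 0, "turn": 0}], "gripper": 0.0}}

```text
time_s: 9.75
position: [0.6194, 0.033, 0.0741]
tcp_rot: [[0.079, 0.997, 0.001], [0.997, -0.079, -0.0], [-0.0, 0.001, -1.0]]
force: [-0.7, -0.3, 4.3]
opening: 0.732
```

>>> {"api": "play_rows", "payload": {"series": [{"tx": 0, "ty": 0, "tz": 0.05, "turn": 0}, {"tx": 0, "ty": 0, "tz": 0.05, "turn": 0}, {"tx": 0, "ty": 0, "tz": 0.045, "turn": 0}, {"tx": -0.0202, "ty": -0.0452, "tz": 0, "turn": -0.015}, {"tx": -0.0202, "ty": -0.0452, "tz": 0, "turn": -0.015}, {"tx": -0.0202, "ty": -0.0452, "tz": 0, "turn": -0.015}, {"tx": -0.0202, "ty": -0.0452, "tz": 0, "turn": 0}, {"tx": -0.0202, "ty": -0.0452, "tz": 0, "turn": 0}, {"tx": 0, "ty": 0, "tz": 0, "turn": 0}, {"tx": 0, "ty": 0, "tz": 0, "turn": 0}]}}

```text
time_s: 10.75
position: [0.5377, -0.1484, 0.1891]
tcp_rot: [[0.129, 0.992, -0.001], [0.992, -0.129, 0.001], [0.001, -0.001, -1.0]]
force: [0.5, 0.8, -2.0]
opening: 0.734
```

```bash
python3 - <<'E'
from h import *
st()
snap("scene","s4",(165,100,325,250),5)
E
```

```text
t 10.75 pos [ 0.5377 -0.1484  0.1891] yawx 82.6 F [ 0.5  0.8 -2. ] op 0.734
```

View pics/s4.png

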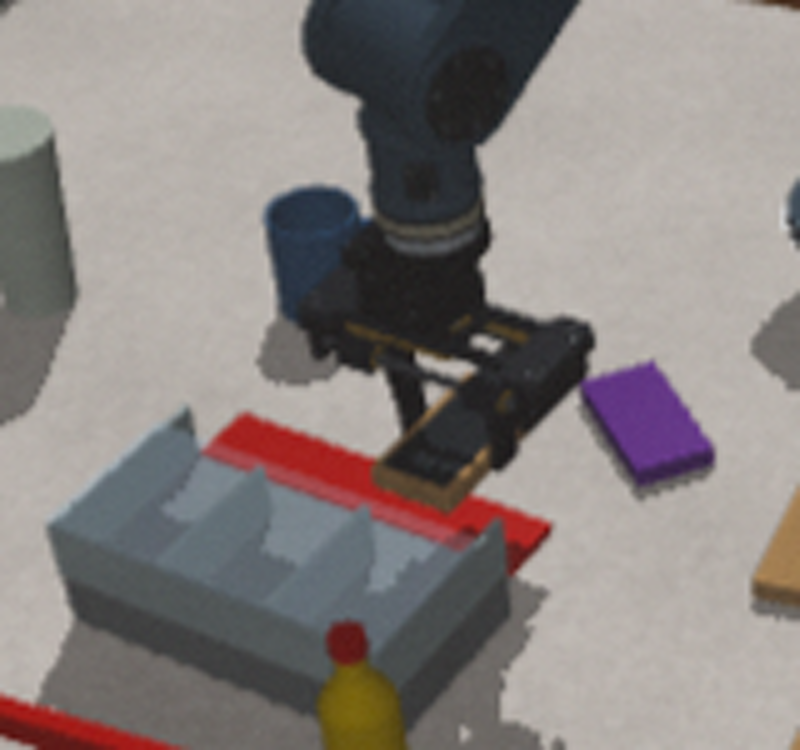

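The board is held level above the left bay (zoom px (435,460)). I'll lower it.

>>> {"api": "play_rows", "payload": {"series": [{"tx": 0.001, "ty": 0.001, "tz": -0.03, "turn": 0}, {"tx": 0, "ty": 0, "tz": -0.03, "turn": 0}, {"tx": 0, "ty": 0, "tz": -0.015, "turn": 0}, {"tx": 0, "ty": 0, "tz": -0.008, "turn": 0}, {"tx": 0, "ty": 0, "tz": 0, "turn": 0}]}}

```text
time_s: 11.3
position: [0.5432, -0.1465, 0.128]
tcp_rot: [[0.124, 0.992, 0.01], [0.992, -0.124, -0.004], [-0.003, 0.01, -1.0]]
force: [-1.3, 1.6, 27.2]
opening: 0.729
```

```bash
python3 - <<'E'
from h import *
st()
snap("scene","s5",(165,100,325,250),5)
E
```

```text
t 11.3 pos [ 0.5432 -0.1465  0.128 ] yawx 82.9 F [-1.3  1.6 27.2] op 0.729
```

View pics/s5.png

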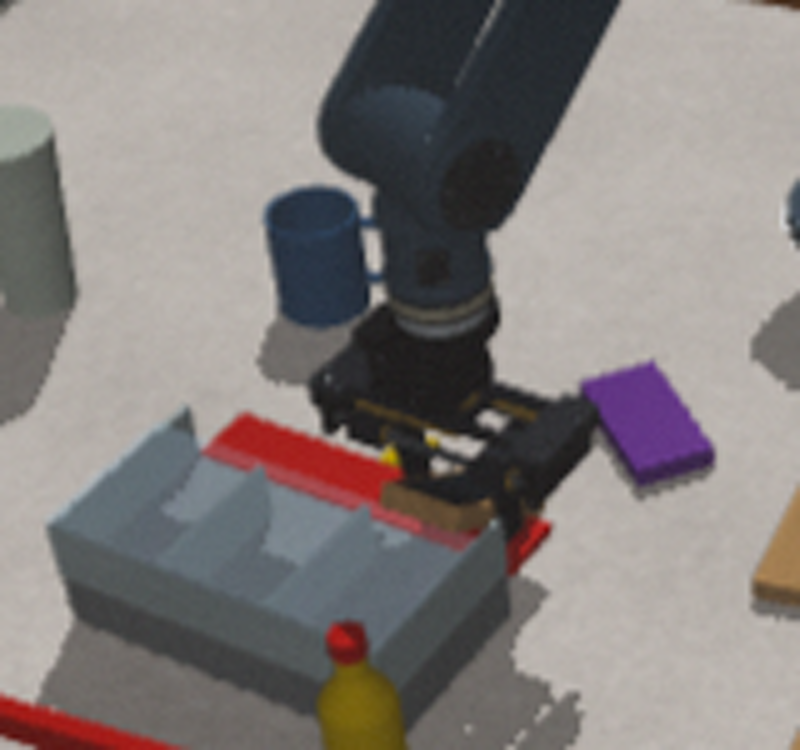

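```bash
cat >> h.py <<'E'
CX,CY,CA=.622,-.2485,np.radians(-7.0)
def cw(P):
    P=np.atleast_2d(P).astype(float); c,s=np.cos(CA),np.sin(CA)
    return np.c_[CX+c*P[:,0]-s*P[:,1],CY+s*P[:,0]+c*P[:,1],P[:,2]]
def wc(x,y):
    c,s=np.cos(CA),np.sin(CA); dx,dy=x-CX,y-CY; return c*dx+s*dy,-s*dx+c*dy
def overlay(n,name,box,f,extra=[]):
    p=vision.capture(n); a=cv2.resize(p["pixels"][box[1]:box[3],box[0]:box[2]],None,fx=f,fy=f,interpolation=cv2.INTER_CUBIC)
    L=[[(-.075,.138,.045),(-.075,-.138,.045)],[(-.045,.138,.096),(-.045,-.138,.096)],[(-.075,.138,.096),(.075,.138,.096),(.075,-.138,.096),(-.075,-.138,.096)],
       [(-.075,.138,.045),(-.075,.138,.096)],[(-.045,.045,.045),(-.045,.045,.09)],[(-.045,-.045,.045),(-.045,-.045,.09)],[(-.133,.138,.042),(-.133,-.138,.042)]]
    for k in L+list(extra):
        uv=((proj(p,cw(k))-np.array(box[:2])+.5)*f-.5).round().astype(int)
        cv2.polylines(a,[uv.reshape(-1,1,2)],False,(0,255,0),1)
    cv2.imwrite(f"pics/{name}.png",a)
E
python3 - <<'E'
from h import *
x,y=wc(.5432,-.1465); print(x,y)
ex=[[(x-.06,y-.032,.054),(x+.06,y-.032,.054),(x+.06,y+.032,.054),(x-.06,y+.032,.054)]]
overlay("scene","o1",(165,100,325,250),5,ex)
overlay("top","o2",(330,140,470,240),5.5,ex)
E
```

```text
-0.0906433097766612 0.09163640320708924
```

View pics/o1.png

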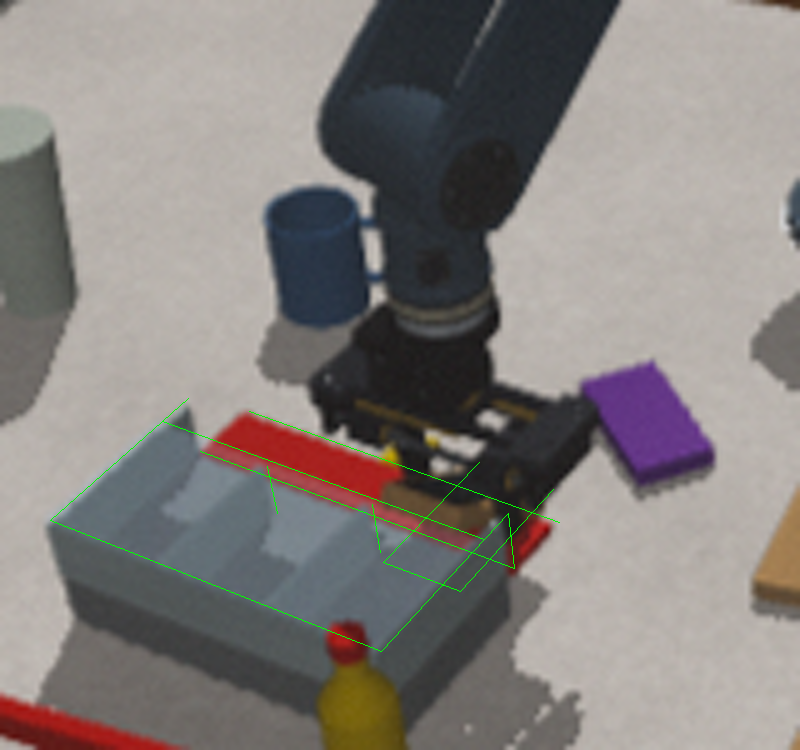

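View pics/o2.png

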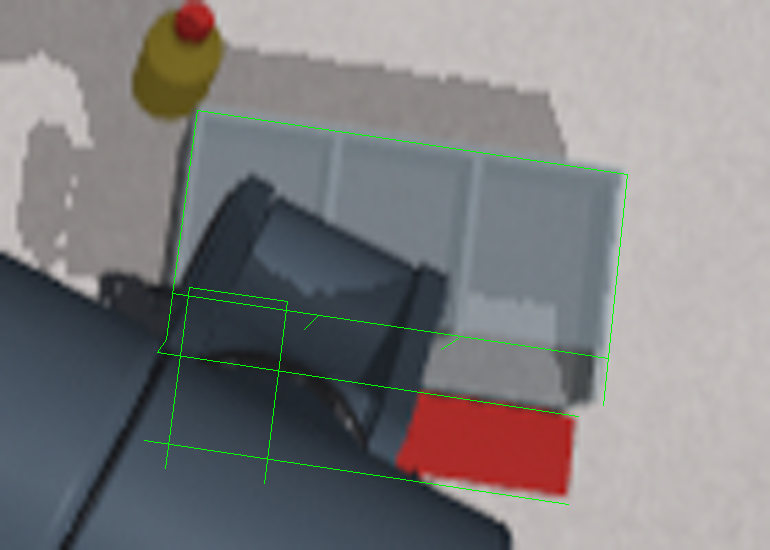

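I overlooked the roof. The board's front end came down on its front edge (x=-45) and pivoted up in the grip. I'll lift, back off and set it down further out.

>>> {"api": "play_rows", "payload": {"series": [{"tx": 0, "ty": 0, "tz": 0.03, "turn": 0}, {"tx": 0, "ty": 0, "tz": 0.03, "turn": 0}, {"tx": 0, "ty": 0, "tz": 0.02, "turn": 0}, {"tx": -0.03, "ty": 0.0037, "tz": 0, "turn": 0}, {"tx": 0, "ty": 0, "tz": 0, "turn": 0}, {"tx": 0, "ty": 0, "tz": 0, "turn": 0}]}}

```text
time_s: 12.05
position: [0.5154, -0.1428, 0.1868]
tcp_rot: [[0.125, 0.992, -0.0], [0.992, -0.125, 0.0], [0.0, -0.0, -1.0]]
force: [0.1, -0.3, -1.9]
opening: 0.731
```

```bash
python3 - <<'E'
from h import *
st(); s=bot.read_state()["position"]
x,y=wc(*s[:2]); z=s[2]-.073; print(x,y)
ex=[[(x-.06,y-.032,z),(x+.06,y-.032,z),(x+.06,y+.032,z),(x-.06,y+.032,z)]]
overlay("scene","o3",(165,100,325,250),5,ex)
E
```

```text
t 12.05 pos [ 0.5154 -0.1428  0.1868] yawx 82.8 F [ 0.1 -0.3 -1.9] op 0.731
-0.1186880661386254 0.09189809818200781
```

View pics/o3.png

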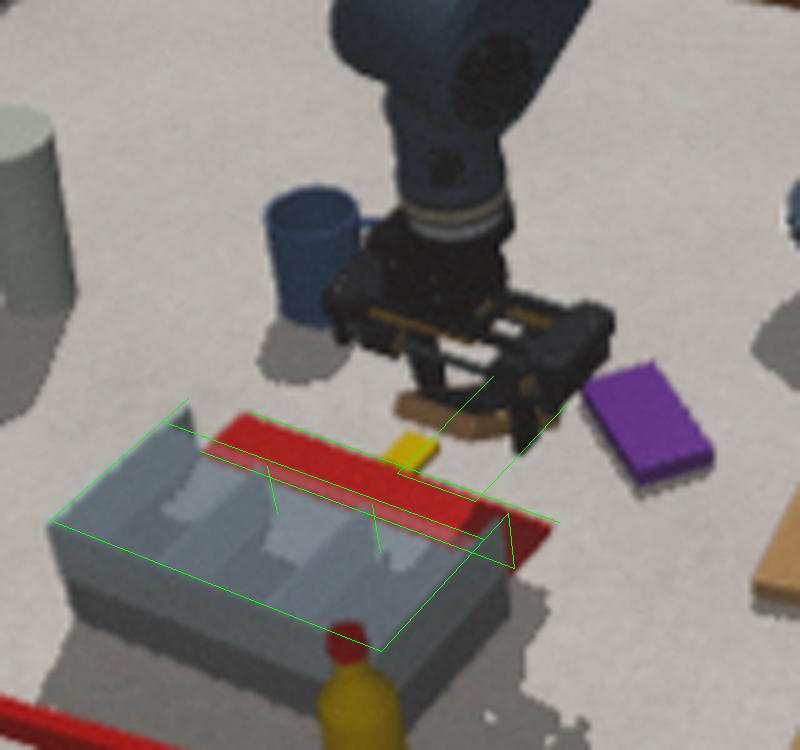

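>>> {"api": "play_rows", "payload": {"series": [{"tx": 0.005, "ty": -0.0006, "tz": -0.03, "turn": 0}, {"tx": 0, "ty": 0, "tz": -0.03, "turn": 0}, {"tx": 0, "ty": 0, "tz": -0.014, "turn": 0}, {"tx": 0, "ty": 0, "tz": -0.006, "turn": 0}, {"tx": 0, "ty": 0, "tz": 0, "turn": 0}]}}

```text
time_s: 12.6
position: [0.5193, -0.1444, 0.1224]
tcp_rot: [[0.126, 0.992, -0.001], [0.992, -0.126, 0.0], [0.0, -0.001, -1.0]]
force: [0.4, 0.1, -0.9]
opening: 0.73
```

>>> {"api": "play_rows", "payload": {"series": [{"tx": 0, "ty": 0, "tz": -0.006, "turn": 0}, {"tx": 0, "ty": 0, "tz": -0.004, "turn": 0}, {"tx": 0, "ty": 0, "tz": 0, "turn": 0}]}}

```text
time_s: 12.9
position: [0.5192, -0.1445, 0.1152]
tcp_rot: [[0.126, 0.992, 0.0], [0.992, -0.126, -0.0], [-0.0, 0.0, -1.0]]
force: [0.6, -0.0, -1.6]
opening: 0.729
```

```bash
python3 - <<'E'
from h import *
st(); overlay("scene","o4",(165,100,325,250),5)
E
```

```text
t 12.9 pos [ 0.5192 -0.1445  0.1152] yawx 82.8 F [ 0.6 -0.  -1.6] op 0.729
```

View pics/o4.png

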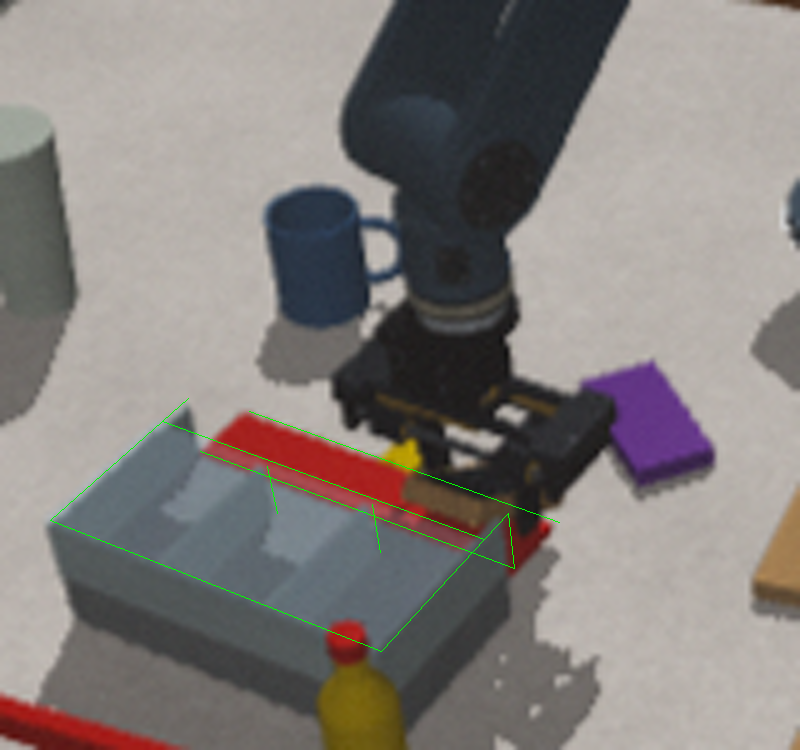

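>>> {"api": "play_rows", "payload": {"series": [{"tx": 0, "ty": 0, "tz": 0, "turn": 0}, {"tx": 0, "ty": 0, "tz": 0, "turn": 0}, {"tx": 0, "ty": 0, "tz": 0, "turn": 0}], "gripper": 0.86}}

```text
time_s: 13.25
position: [0.5194, -0.1446, 0.1154]
tcp_rot: [[0.126, 0.992, 0.001], [0.992, -0.126, -0.0], [-0.0, 0.001, -1.0]]
force: [-0.3, -1.0, -0.2]
opening: 0.844
```

```bash
python3 - <<'E'
from h import *
st(); overlay("scene","o5",(165,100,325,250),5)
E
```

```text
t 13.25 pos [ 0.5194 -0.1446  0.1154] yawx 82.8 F [-0.3 -1.  -0.2] op 0.844
```

View pics/o5.png

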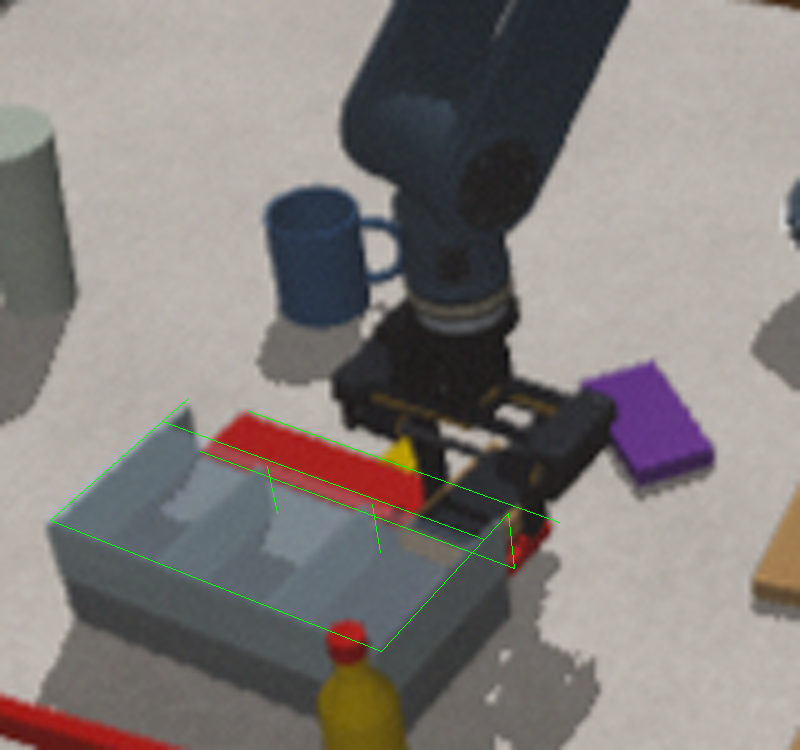

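The board lies flat with its front end in the bay. I'll go behind it and push.

>>> {"api": "play_rows", "payload": {"series": [{"tx": 0, "ty": 0, "tz": 0.04, "turn": 0}, {"tx": 0, "ty": 0, "tz": 0.04, "turn": 0}, {"tx": -0.0466, "ty": 0.0057, "tz": 0, "turn": 0}, {"tx": -0.0466, "ty": 0.0057, "tz": 0, "turn": 0}, {"tx": 0, "ty": 0, "tz": 0, "turn": 0}]}}

```text
time_s: 13.8
position: [0.4386, -0.1326, 0.1789]
tcp_rot: [[0.127, 0.992, -0.008], [0.992, -0.127, 0.005], [0.004, -0.009, -1.0]]
force: [-0.5, 1.6, -0.1]
opening: 0.858
```

>>> {"api": "play_rows", "payload": {"series": [{"tx": 0, "ty": 0, "tz": -0.015, "turn": 0}, {"tx": 0, "ty": 0, "tz": -0.03, "turn": 0}, {"tx": 0, "ty": 0, "tz": -0.03, "turn": 0}, {"tx": 0, "ty": 0, "tz": 0, "turn": 0}, {"tx": 0, "ty": 0, "tz": 0, "turn": 0}], "gripper": 0.3}}

```text
time_s: 14.3
position: [0.4448, -0.1354, 0.119]
tcp_rot: [[0.126, 0.992, -0.0], [0.992, -0.126, 0.0], [0.0, -0.001, -1.0]]
force: [-0.6, -0.0, -0.8]
opening: 0.491
```

```bash
python3 - <<'E'
from h import *
st(); s=bot.read_state()["position"];print(wc(*s[:2])); overlay("scene","o6",(165,100,325,250),5)
E
```

```text
t 14.3 pos [ 0.4448 -0.1354  0.119 ] yawx 82.8 F [-0.6 -0.  -0.8] op 0.491
(np.float64(-0.18964456863323795), np.float64(0.09065004985475064))
```

View pics/o6.png

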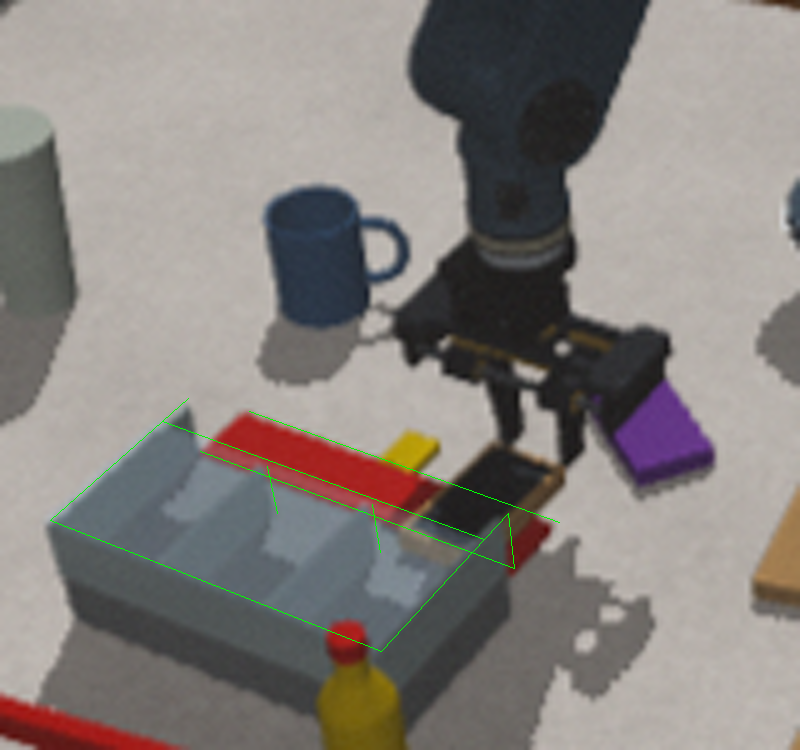

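>>> {"api": "play_rows", "payload": {"series": [{"tx": 0.018, "ty": -0.0022, "tz": 0, "turn": 0}, {"tx": 0.018, "ty": -0.0022, "tz": 0, "turn": 0}, {"tx": 0.018, "ty": -0.0022, "tz": 0, "turn": 0}, {"tx": 0.018, "ty": -0.0022, "tz": 0, "turn": 0}, {"tx": 0.018, "ty": -0.0022, "tz": 0, "turn": 0}, {"tx": 0.018, "ty": -0.0022, "tz": 0, "turn": 0}, {"tx": 0.018, "ty": -0.0022, "tz": 0, "turn": 0}, {"tx": 0.014, "ty": -0.0017, "tz": 0, "turn": 0}, {"tx": 0.01, "ty": -0.0012, "tz": 0, "turn": 0}, {"tx": 0, "ty": 0, "tz": 0, "turn": 0}]}}

```text
time_s: 15.35
position: [0.5659, -0.1503, 0.1198]
tcp_rot: [[0.126, 0.992, 0.003], [0.992, -0.126, -0.001], [-0.001, 0.003, -1.0]]
force: [0.6, 0.3, -0.4]
opening: 0.3
```

```bash
python3 - <<'E'
from h import *
st(); s=bot.read_state()["position"];print(wc(*s[:2])); overlay("scene","o7",(165,100,325,250),5)
E
```

```text
t 15.35 pos [ 0.5659 -0.1503  0.1198] yawx 82.8 F [ 0.6  0.3 -0.4] op 0.3
(np.float64(-0.06765555872803536), np.float64(0.09060279908479765))
```

View pics/o7.png

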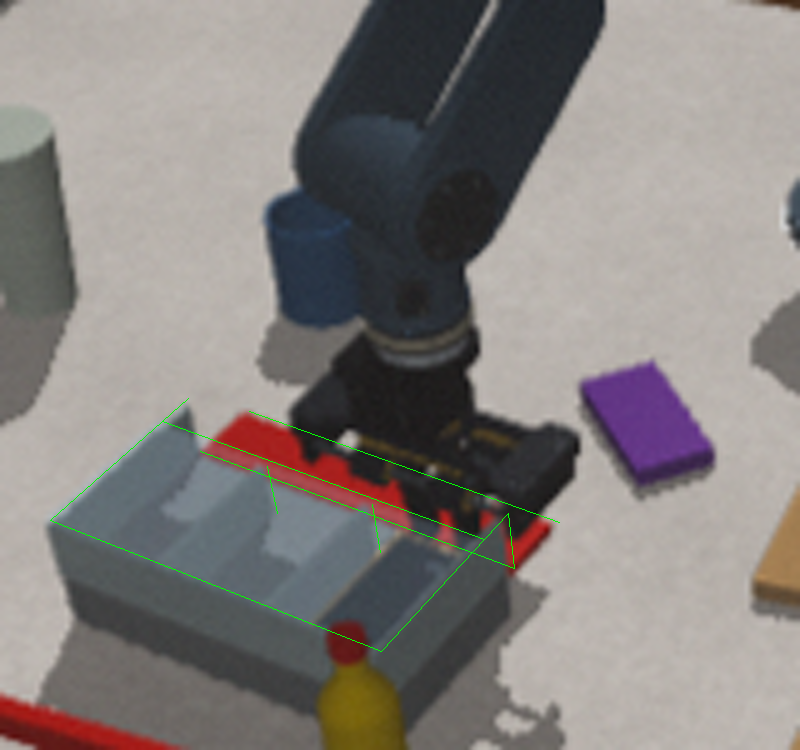

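>>> {"api": "play_rows", "payload": {"series": [{"tx": -0.01, "ty": 0.001, "tz": 0.04, "turn": 0}, {"tx": 0, "ty": 0, "tz": 0.055, "turn": 0}, {"tx": -0.0235, "ty": 0.041, "tz": 0, "turn": 0.024}, {"tx": -0.0235, "ty": 0.041, "tz": 0, "turn": 0.024}, {"tx": -0.0235, "ty": 0.041, "tz": 0, "turn": 0.024}, {"tx": -0.0235, "ty": 0.041, "tz": 0, "turn": 0.024}, {"tx": -0.0235, "ty": 0.041, "tz": 0, "turn": 0.024}, {"tx": -0.0235, "ty": 0.041, "tz": 0, "turn": 0.024}, {"tx": -0.0135, "ty": 0.041, "tz": 0, "turn": 0.024}, {"tx": 0, "ty": 0, "tz": 0, "turn": 0}], "gripper": 1.0}}

```text
time_s: 16.4
position: [0.4297, 0.0832, 0.1951]
tcp_rot: [[-0.054, 0.999, -0.003], [0.999, 0.054, 0.001], [0.001, -0.003, -1.0]]
force: [-0.1, -0.4, -0.5]
opening: 0.994
```

```bash
python3 - <<'E'
from h import *
st();wood("scene")
snap("scene","s8",(160,120,520,340),2.2)
E
```

```text
t 16.4 pos [0.4297 0.0832 0.1951] yawx 93.1 F [-0.1 -0.4 -0.5] op 0.994
scene px [142. 287.] A 974.3125 dark 0.0 ctr [ 965.3 -332.9] size [ 48.4 250.5] ang -0.1
scene px [108. 275.] A 887.75 dark 0.0 ctr [ 965.1 -466.3] size [ 47.8 250.5] ang 0.0
scene px [334. 253.] A 545.375 dark 0.0 ctr [637.7 161.9] size [ 68.9 138.5] ang -0.3
scene px [ 74. 263.] A 805.75 dark 0.0 ctr [ 965.  -599.8] size [ 46.9 251. ] ang 0.1
scene px [329. 209.] A 460.75 dark 0.0 ctr [439.2  77.6] size [ 68.3 136.6] ang 2.9
scene px [ 84. 151.] A 1332.75 dark 2.5 ctr [  446.2 -1040.9] size [227.6 299.4] ang -0.5
scene px [513.  65.] A 790.875 dark 0.0 ctr [-1072.2   619.7] size [444.1 459.2] ang -87.6
```

View pics/s8.png

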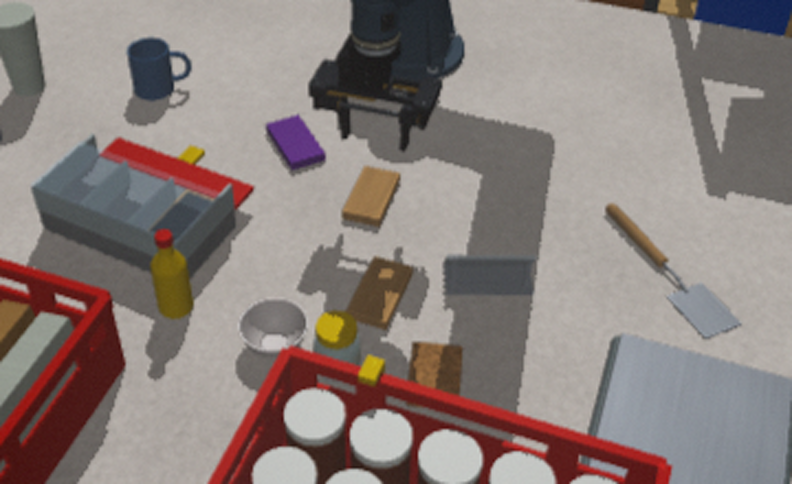

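>>> {"api": "play_rows", "payload": {"series": [{"tx": 0.005, "ty": -0.005, "tz": -0.05, "turn": 0}, {"tx": 0, "ty": 0, "tz": -0.05, "turn": 0}, {"tx": 0, "ty": 0, "tz": -0.035, "turn": 0}, {"tx": 0, "ty": 0, "tz": -0.018, "turn": 0}, {"tx": 0, "ty": 0, "tz": 0, "turn": 0}]}}

```text
time_s: 17.0
position: [0.4377, 0.0749, 0.0712]
tcp_rot: [[-0.047, 0.999, -0.001], [0.999, 0.047, -0.0], [-0.0, -0.001, -1.0]]
force: [-0.3, 0.7, -0.1]
opening: 1.003
```

>>> {"api": "play_rows", "payload": {"series": [{"tx": 0, "ty": 0, "tz": 0, "turn": 0}, {"tx": 0, "ty": 0, "tz": 0, "turn": 0}, {"tx": 0, "ty": 0, "tz": 0, "turn": 0}, {"tx": 0, "ty": 0, "tz": 0, "turn": 0}, {"tx": 0, "ty": 0, "tz": 0, "turn": 0}, {"tx": 0, "ty": 0, "tz": 0, "turn": 0}], "gripper": 0.0}}

```text
time_s: 17.6
position: [0.4374, 0.0763, 0.0729]
tcp_rot: [[-0.05, 0.999, 0.001], [0.999, 0.05, -0.0], [-0.0, 0.001, -1.0]]
force: [1.1, -2.6, 1.1]
opening: 0.731
```

>>> {"api": "play_rows", "payload": {"series": [{"tx": 0, "ty": 0, "tz": 0.035, "turn": 0}, {"tx": 0, "ty": 0, "tz": 0.035, "turn": 0}, {"tx": 0.003, "ty": 0.048, "tz": 0, "turn": 0.057}, {"tx": 0.003, "ty": 0.048, "tz": 0, "turn": 0.057}, {"tx": 0.003, "ty": 0.048, "tz": 0, "turn": 0.057}, {"tx": 0.003, "ty": 0.048, "tz": 0, "turn": 0.057}, {"tx": 0.003, "ty": 0.048, "tz": 0, "turn": 0.057}, {"tx": 0, "ty": 0, "tz": 0, "turn": 0}, {"tx": 0, "ty": 0, "tz": 0, "turn": 0}]}}

```text
time_s: 18.5
position: [0.448, 0.269, 0.1283]
tcp_rot: [[-0.343, 0.939, -0.001], [0.939, 0.343, -0.001], [-0.0, -0.001, -1.0]]
force: [-0.1, -0.4, -1.4]
opening: 0.733
```

```bash
cat >> h.py <<'E'
RX,RY,RA=.5097,.2917,np.radians(20.0)
def rw(P):
    P=np.atleast_2d(P).astype(float); c,s=np.cos(RA),np.sin(RA)
    return np.c_[RX+c*P[:,0]-s*P[:,1],RY+s*P[:,0]+c*P[:,1],P[:,2]]
def wr(x,y):
    c,s=np.cos(RA),np.sin(RA); dx,dy=x-RX,y-RY; return np.round((c*dx+s*dy,-s*dx+c*dy),4)
def rover(n,name,box,f,extra=[]):
    p=vision.capture(n); a=cv2.resize(p["pixels"][box[1]:box[3],box[0]:box[2]],None,fx=f,fy=f,interpolation=cv2.INTER_CUBIC)
    L=[[(0,.065,0),(0,-.065,0),(.043,-.065,.061),(.043,.065,.061),(0,.065,0)]]
    for k in L+list(extra):
        uv=((proj(p,rw(k))-np.array(box[:2])+.5)*f-.5).round().astype(int)
        cv2.polylines(a,[uv.reshape(-1,1,2)],False,(0,255,0),1)
    cv2.imwrite(f"pics/{name}.png",a)
E
python3 - <<'E'
from h import *
st(); s=bot.read_state()["position"]; print(wr(*s[:2]))
rover("scene","r1",(290,140,450,280),5)
E
```

```text
t 18.5 pos [0.448  0.269  0.1283] yawx 110.1 F [-0.1 -0.4 -1.4] op 0.733
[-0.0657 -0.0002]
```

View pics/r1.png

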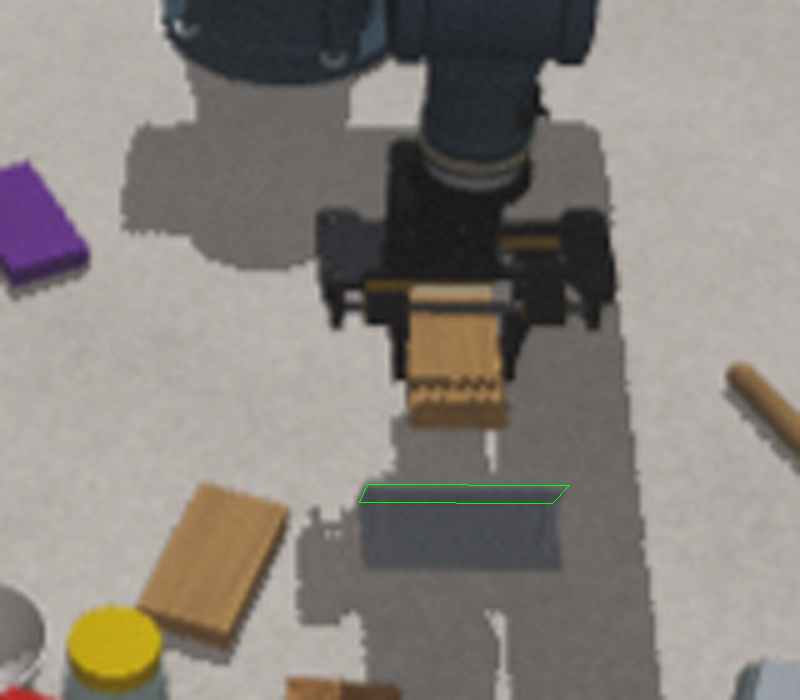

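>>> {"api": "play_rows", "payload": {"series": [{"tx": 0, "ty": 0, "tz": -0.04, "turn": 0}, {"tx": 0, "ty": 0, "tz": -0.02, "turn": 0}, {"tx": 0, "ty": 0, "tz": -0.0085, "turn": 0}, {"tx": 0, "ty": 0, "tz": 0, "turn": 0}, {"tx": 0, "ty": 0, "tz": 0, "turn": 0}]}}

```text
time_s: 19.05
position: [0.4492, 0.2675, 0.0741]
tcp_rot: [[-0.34, 0.941, -0.0], [0.941, 0.34, -0.0], [-0.0, -0.0, -1.0]]
force: [1.1, -0.0, -1.2]
opening: 0.737
```

>>> {"api": "play_rows", "payload": {"series": [{"tx": 0, "ty": 0, "tz": 0, "turn": 0}, {"tx": 0, "ty": 0, "tz": 0, "turn": 0}, {"tx": 0, "ty": 0, "tz": 0, "turn": 0}, {"tx": 0, "ty": 0, "tz": 0.04, "turn": 0}, {"tx": -0.05, "ty": -0.018, "tz": 0.015, "turn": 0}, {"tx": -0.035, "ty": -0.0125, "tz": 0, "turn": 0}, {"tx": 0, "ty": 0, "tz": 0, "turn": 0}], "gripper": 0.86}}

```text
time_s: 19.75
position: [0.3752, 0.2424, 0.1183]
tcp_rot: [[-0.342, 0.94, -0.008], [0.94, 0.342, -0.003], [0.0, -0.008, -1.0]]
force: [-0.3, -0.5, -0.5]
opening: 0.86
```

```bash
python3 - <<'E'
from h import *
st(); s=bot.read_state()["position"]; print(wr(*s[:2]))
b=[(-.1287,-.032,.018),(-.0087,-.032,.018),(-.0087,.032,.018),(-.1287,.032,.018)]
rover("scene","r2",(290,140,450,280),5,[b])
E
```

```text
t 19.75 pos [0.3752 0.2424 0.1183] yawx 110.0 F [-0.3 -0.5 -0.5] op 0.86
[-0.1432 -0.0003]
```

View pics/r2.png

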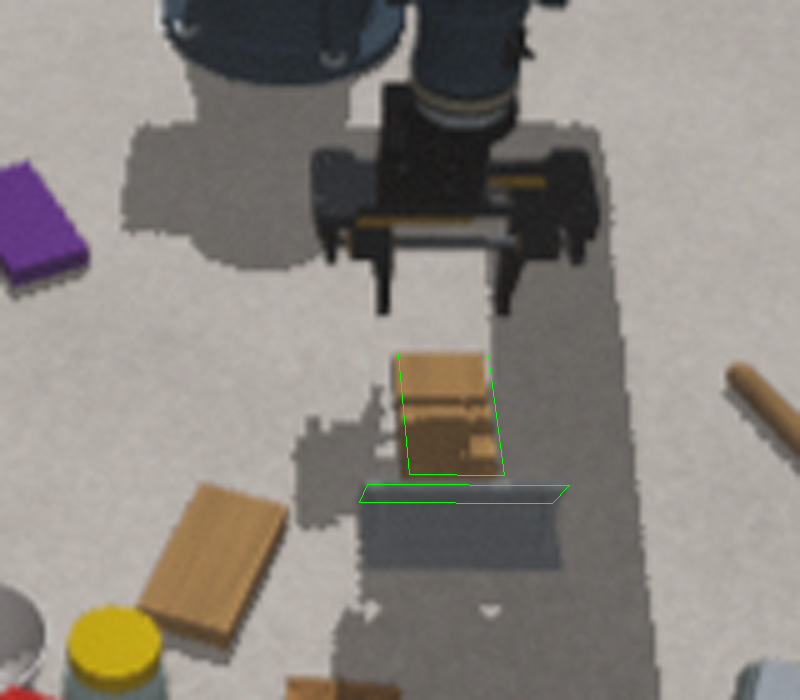

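>>> {"api": "play_rows", "payload": {"series": [{"tx": -0.01, "ty": -0.004, "tz": 0, "turn": 0}, {"tx": 0, "ty": 0, "tz": 0, "turn": 0}, {"tx": 0, "ty": 0, "tz": -0.02, "turn": 0}, {"tx": 0, "ty": 0, "tz": -0.025, "turn": 0}, {"tx": 0, "ty": 0, "tz": -0.0105, "turn": 0}, {"tx": 0, "ty": 0, "tz": 0, "turn": 0}, {"tx": 0, "ty": 0, "tz": 0, "turn": 0}], "gripper": 0.3}}

```text
time_s: 20.5
position: [0.3733, 0.2409, 0.0734]
tcp_rot: [[-0.341, 0.94, -0.0], [0.94, 0.341, -0.0], [-0.0, -0.0, -1.0]]
force: [0.5, 0.7, 0.5]
opening: 0.339
```

>>> {"api": "play_rows", "payload": {"series": [{"tx": 0.0141, "ty": 0.0051, "tz": 0, "turn": 0}, {"tx": 0.0094, "ty": 0.0034, "tz": 0, "turn": 0}, {"tx": 0.0094, "ty": 0.0034, "tz": 0, "turn": 0}, {"tx": 0.0094, "ty": 0.0034, "tz": 0, "turn": 0}]}}

```text
time_s: 20.9
position: [0.4076, 0.2534, 0.0737]
tcp_rot: [[-0.341, 0.94, 0.0], [0.94, 0.341, 0.0], [-0.0, 0.0, -1.0]]
force: [-1.5, -0.5, -1.1]
opening: 0.303
```

>>> {"api": "play_rows", "payload": {"series": [{"tx": 0.0094, "ty": 0.0034, "tz": 0.0005, "turn": 0}, {"tx": 0.0094, "ty": 0.0034, "tz": 0.0005, "turn": 0}, {"tx": 0.0094, "ty": 0.0034, "tz": 0.0005, "turn": 0}, {"tx": 0.0094, "ty": 0.0034, "tz": 0.0005, "turn": 0}]}}

```text
time_s: 21.3
position: [0.4378, 0.2643, 0.0752]
tcp_rot: [[-0.341, 0.94, 0.001], [0.94, 0.341, 0.0], [-0.0, 0.001, -1.0]]
force: [-2.6, -0.6, -0.9]
opening: 0.302
```

```bash
python3 - <<'E'
from h import *
st(); s=bot.read_state()["position"]; print(wr(*s[:2]))
rover("scene","r3",(290,140,450,280),5)
E
```

```text
t 21.3 pos [0.4378 0.2643 0.0752] yawx 109.9 F [-2.6 -0.6 -0.9] op 0.302
[-0.0769 -0.0012]
```

View pics/r3.png

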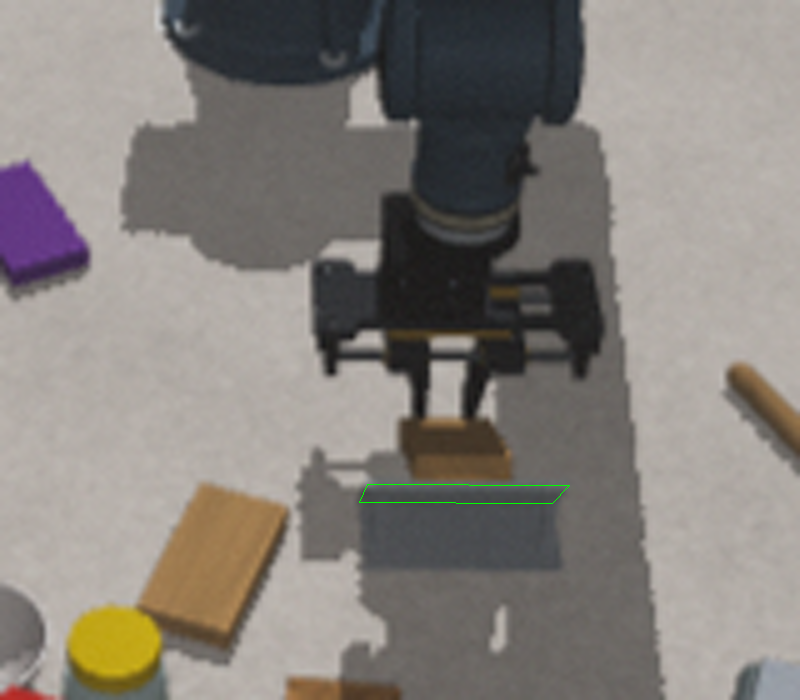

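>>> {"api": "play_rows", "payload": {"series": [{"tx": 0.0094, "ty": 0.0034, "tz": 0.0005, "turn": 0}, {"tx": 0.0094, "ty": 0.0034, "tz": 0.0005, "turn": 0}, {"tx": 0.0094, "ty": 0.0034, "tz": 0.0005, "turn": 0}, {"tx": 0.0094, "ty": 0.0034, "tz": 0.0005, "turn": 0}, {"tx": 0.0094, "ty": 0.0034, "tz": 0, "turn": 0}, {"tx": 0.0047, "ty": 0.0017, "tz": 0, "turn": 0}]}}

```text
time_s: 21.95
position: [0.4794, 0.2792, 0.0767]
tcp_rot: [[-0.341, 0.94, 0.001], [0.94, 0.341, 0.0], [-0.0, 0.001, -1.0]]
force: [-1.2, 0.1, -0.5]
opening: 0.303
```

```bash
python3 - <<'E'
from h import *
st(); s=bot.read_state()["position"]; print(wr(*s[:2]))
rover("scene","r4",(290,140,450,280),5)
E
```

```text
t 21.95 pos [0.4794 0.2792 0.0767] yawx 109.9 F [-1.2  0.1 -0.5] op 0.303
[-0.0328 -0.0013]
```

View pics/r4.png

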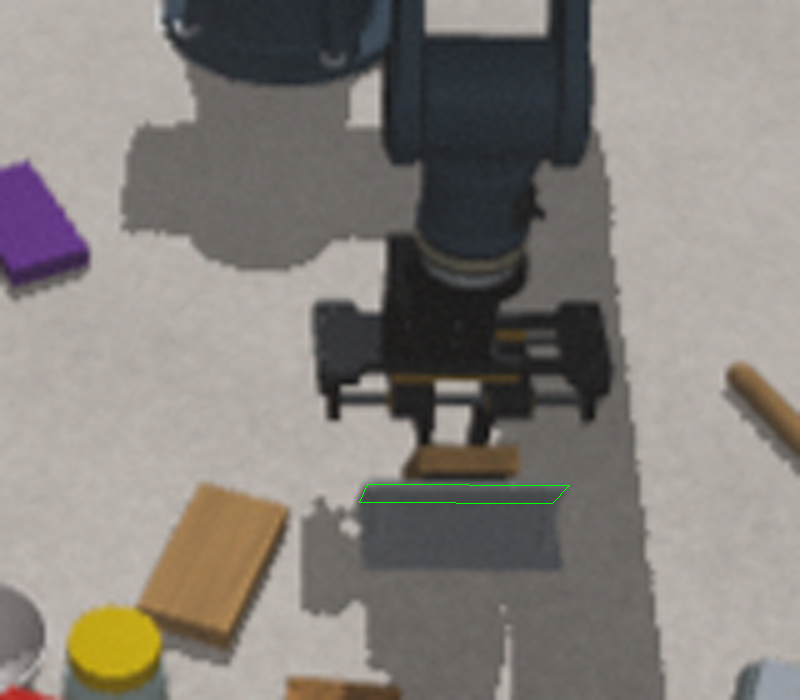

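>>> {"api": "play_rows", "payload": {"series": [{"tx": 0.0047, "ty": 0.0017, "tz": 0, "turn": 0}, {"tx": 0.0047, "ty": 0.0017, "tz": 0, "turn": 0}, {"tx": 0, "ty": 0, "tz": 0, "turn": 0}]}}

```text
time_s: 22.3
position: [0.4844, 0.2812, 0.0764]
tcp_rot: [[-0.341, 0.94, -0.004], [0.94, 0.341, -0.001], [0.0, -0.004, -1.0]]
force: [-4.1, -2.4, 1.6]
opening: 0.297
```

>>> {"api": "play_rows", "payload": {"series": [{"tx": 0.0035, "ty": 0.0013, "tz": 0, "turn": 0}, {"tx": 0, "ty": 0, "tz": 0, "turn": 0}]}}

```text
time_s: 22.5
position: [0.485, 0.2815, 0.0763]
tcp_rot: [[-0.342, 0.94, -0.009], [0.94, 0.342, -0.003], [-0.0, -0.009, -1.0]]
force: [-7.8, -2.8, 4.5]
opening: 0.3
```

```bash
python3 - <<'E'
from h import *
st(); s=bot.read_state()["position"]; print(wr(*s[:2]))
b=[[(.069,-.032,.098),(.069,.032,.098)],[(.069-.0147,-.032,.108),(.069-.0147,.032,.108)]]
rover("scene","r5",(290,140,450,280),5,b)
E
```

```text
t 22.5 pos [0.485  0.2815 0.0763] yawx 110.0 F [-7.8 -2.8  4.5] op 0.3
[-0.0267 -0.0012]
```

View pics/r5.png

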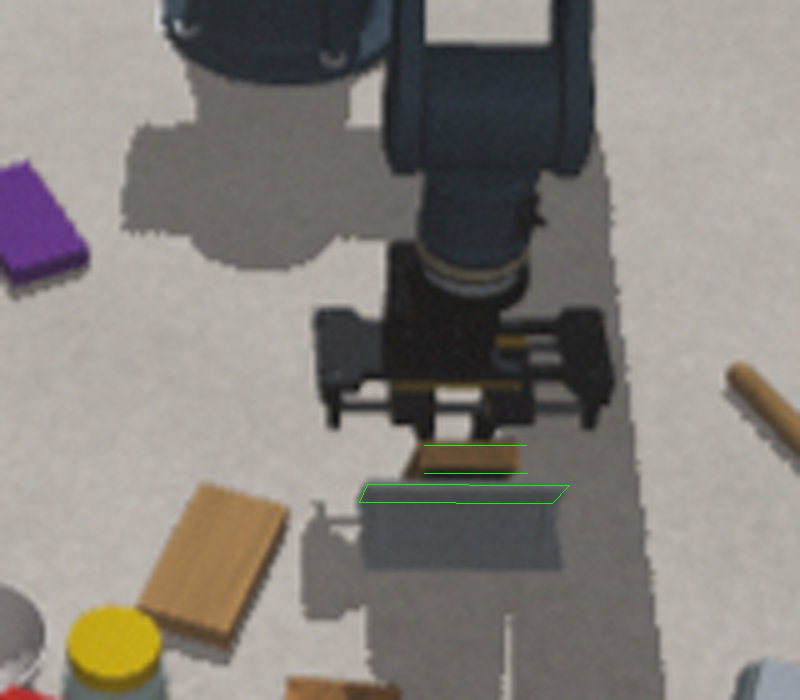

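>>> {"api": "play_rows", "payload": {"series": [{"tx": -0.004, "ty": -0.0015, "tz": 0, "turn": 0}, {"tx": -0.006, "ty": -0.0022, "tz": 0, "turn": 0}, {"tx": -0.015, "ty": -0.0055, "tz": 0, "turn": 0}, {"tx": -0.03, "ty": -0.011, "tz": 0, "turn": 0}, {"tx": -0.03, "ty": -0.011, "tz": 0.03, "turn": 0}, {"tx": 0, "ty": 0, "tz": 0.055, "turn": 0}, {"tx": 0, "ty": 0, "tz": 0.055, "turn": 0}, {"tx": 0, "ty": 0, "tz": 0.03, "turn": 0}]}}

```text
time_s: 23.35
position: [0.4229, 0.2585, 0.2163]
tcp_rot: [[-0.341, 0.94, 0.009], [0.94, 0.341, 0.003], [-0.0, 0.009, -1.0]]
force: [-0.1, 0.2, 1.2]
opening: 0.298
```

```bash
python3 - <<'E'
from h import *
st(); s=bot.read_state()["position"]; print(wr(*s[:2]))
b=[[(.069,-.032,.098),(.069,.032,.098)],[(.069-.0147,-.032,.108),(.069-.0147,.032,.108)]]
rover("scene","r6",(290,140,450,280),5,b)
E
```

```text
t 23.35 pos [0.4229 0.2585 0.2163] yawx 109.9 F [-0.1  0.2  1.2] op 0.298
[-0.0929 -0.0015]
```

View pics/r6.png

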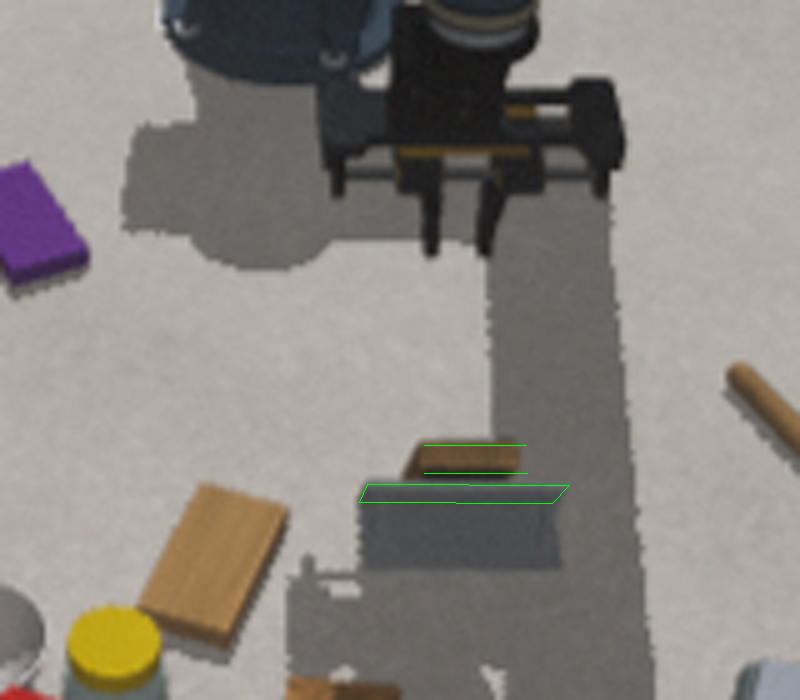

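It stays leaning, with its top edge at zoom px (470,458). I'll go over and behind it.

>>> {"api": "play_rows", "payload": {"series": [{"tx": 0.0442, "ty": 0.0161, "tz": 0, "turn": 0}, {"tx": 0.0442, "ty": 0.0161, "tz": 0, "turn": 0}, {"tx": 0.0442, "ty": 0.0161, "tz": 0, "turn": 0}, {"tx": 0.0442, "ty": 0.0161, "tz": 0, "turn": 0}, {"tx": 0.0442, "ty": 0.0161, "tz": 0, "turn": 0}, {"tx": 0, "ty": 0, "tz": 0, "turn": 0}, {"tx": 0, "ty": 0, "tz": -0.04, "turn": 0}, {"tx": 0, "ty": 0, "tz": -0.0365, "turn": 0}, {"tx": 0, "ty": 0, "tz": 0, "turn": 0}]}}

```text
time_s: 24.3
position: [0.5943, 0.321, 0.1468]
tcp_rot: [[-0.341, 0.94, -0.009], [0.94, 0.341, -0.003], [0.0, -0.009, -1.0]]
force: [-0.5, -0.8, 0.0]
opening: 0.296
```

>>> {"api": "play_rows", "payload": {"series": [{"tx": -0.0094, "ty": -0.0034, "tz": 0, "turn": 0}, {"tx": -0.0094, "ty": -0.0034, "tz": 0, "turn": 0}, {"tx": -0.0094, "ty": -0.0034, "tz": 0, "turn": 0}, {"tx": -0.0094, "ty": -0.0034, "tz": 0, "turn": 0}]}}

```text
time_s: 24.7
position: [0.5673, 0.3112, 0.1532]
tcp_rot: [[-0.341, 0.94, 0.003], [0.94, 0.341, 0.001], [-0.0, 0.003, -1.0]]
force: [0.3, 0.2, 0.5]
opening: 0.302
```

```bash
python3 - <<'E'
from h import *
st(); s=bot.read_state()["position"]; print(wr(*s[:2]))
rover("scene","r7",(290,140,450,280),5)
E
```

```text
t 24.7 pos [0.5673 0.3112 0.1532] yawx 110.0 F [0.3 0.2 0.5] op 0.302
[ 0.0608 -0.0013]
```

View pics/r7.png

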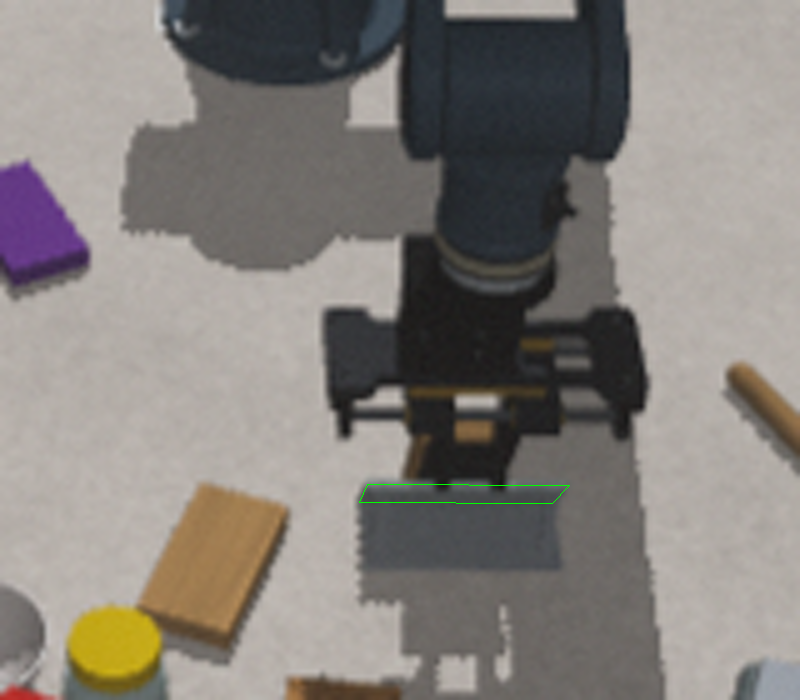

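>>> {"api": "play_rows", "payload": {"series": [{"tx": -0.0094, "ty": -0.0034, "tz": 0, "turn": 0}, {"tx": -0.0094, "ty": -0.0034, "tz": 0, "turn": 0}, {"tx": -0.0094, "ty": -0.0034, "tz": 0, "turn": 0}, {"tx": -0.0094, "ty": -0.0034, "tz": 0, "turn": 0}, {"tx": -0.0094, "ty": -0.0034, "tz": 0, "turn": 0}]}}

```text
time_s: 25.25
position: [0.5288, 0.2973, 0.1513]
tcp_rot: [[-0.341, 0.94, -0.001], [0.94, 0.341, -0.0], [0.0, -0.001, -1.0]]
force: [1.0, 0.1, -0.3]
opening: 0.298
```

```bash
python3 - <<'E'
from h import *
st(); s=bot.read_state()["position"]; print(wr(*s[:2]))
rover("scene","r8",(290,140,450,280),5)
E
```

```text
t 25.25 pos [0.5288 0.2973 0.1513] yawx 109.9 F [ 1.   0.1 -0.3] op 0.298
[ 0.0199 -0.0013]
```

View pics/r8.png

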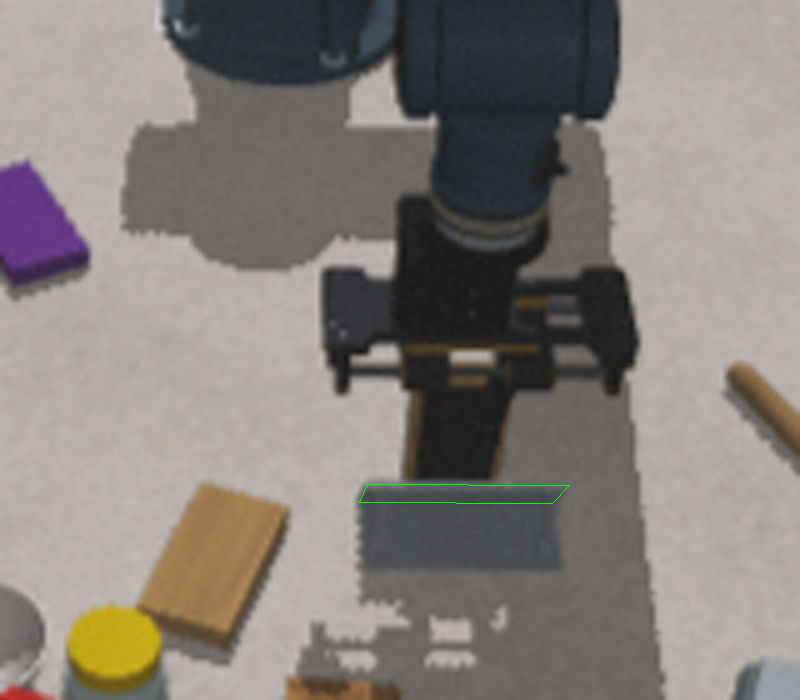

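The slate face now shows behind the fingers, and the board is near vertical. I'll push on.

>>> {"api": "play_rows", "payload": {"series": [{"tx": -0.0094, "ty": -0.0034, "tz": 0, "turn": 0}, {"tx": -0.0094, "ty": -0.0034, "tz": 0, "turn": 0}, {"tx": -0.0094, "ty": -0.0034, "tz": 0, "turn": 0}, {"tx": -0.0094, "ty": -0.0034, "tz": 0, "turn": 0}, {"tx": 0, "ty": 0, "tz": 0, "turn": 0}, {"tx": 0, "ty": 0, "tz": 0, "turn": 0}, {"tx": 0, "ty": 0, "tz": 0.05, "turn": 0}]}}

```text
time_s: 26.0
position: [0.4972, 0.2857, 0.1873]
tcp_rot: [[-0.341, 0.94, -0.01], [0.94, 0.341, -0.004], [0.0, -0.011, -1.0]]
force: [0.4, 0.1, -0.8]
opening: 0.3
```

```bash
python3 - <<'E'
from h import *
st(); s=bot.read_state()["position"]; print(wr(*s[:2]))
rover("scene","r9",(290,140,450,280),5)
E
```

```text
t 26.0 pos [0.4972 0.2857 0.1873] yawx 109.9 F [ 0.4  0.1 -0.8] op 0.3
[-0.0138 -0.0014]
```

View pics/r9.png

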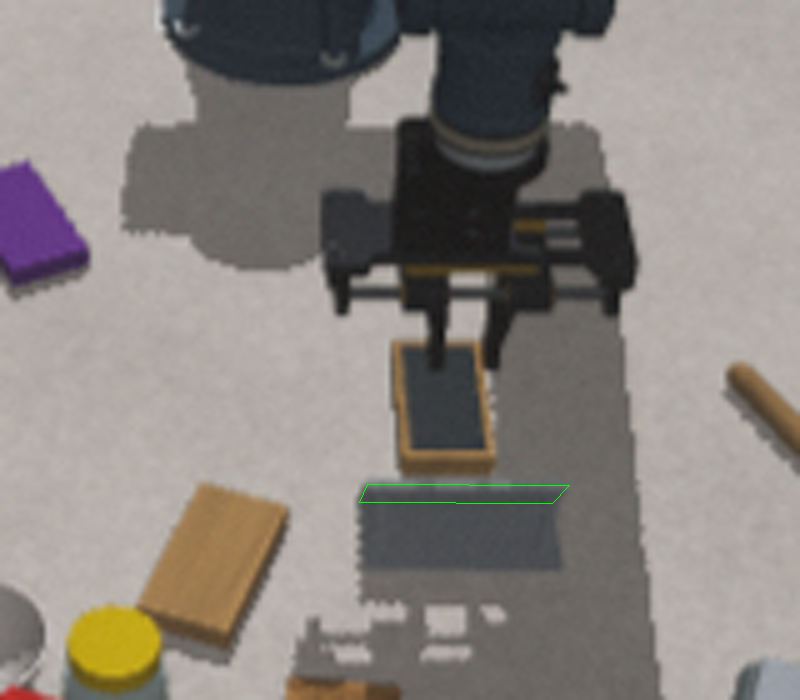

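Flipped: slate up, corners at zoom px (392,342), (481,343), (492,452), (400,455).

```bash
python3 - <<'E'
from h import *
wood("scene")
p=vision.capture("scene")
uv=(np.array([(392,342),(481,343),(492,452),(400,455)])+.5)/5-.5+[290,140]
W=back(p,uv,.018)[:,:2]; print(W.round(4).tolist(), W.mean(0), wr(*W.mean(0)))
d=W[2]+W[3]-W[0]-W[1]; print(np.degrees(np.arctan2(d[1],d[0])))
E
```

```text
scene px [358. 286.] A 473.3125 dark 0.0 ctr [739.4 281.7] size [71.9 84.6] ang 13.3
scene px [143. 287.] A 981.1875 dark 0.0 ctr [ 965.5 -332.7] size [ 49.4 251.4] ang 0.1
scene px [107. 275.] A 894.3125 dark 0.0 ctr [ 965.1 -466.2] size [ 48.  251.2] ang 0.0
scene px [333. 253.] A 603.9375 dark 0.0 ctr [635.8 162.1] size [ 68.6 135.9] ang -0.3
scene px [ 74. 264.] A 810.0625 dark 0.0 ctr [ 965.3 -599.6] size [ 47.3 250.9] ang 0.1
scene px [618. 228.] A 489.375 dark 0.0 ctr [ 192.9 1016.2] size [ 64.  149.1] ang 87.4
scene px [ 84. 147.] A 1328.625 dark 2.25 ctr [  419.5 -1041.1] size [228.2 245.9] ang -0.7
[[0.3886, 0.2101], [0.3677, 0.27], [0.4723, 0.3057], [0.4968, 0.248]] [0.43134771 0.25847209] [-0.085  -0.0044]
19.080679063720837
```

>>> {"api": "play_rows", "payload": {"series": [{"tx": -0.04, "ty": -0.016, "tz": 0, "turn": 0}, {"tx": -0.04, "ty": -0.017, "tz": 0, "turn": 0}, {"tx": 0, "ty": 0, "tz": 0, "turn": 0}, {"tx": 0, "ty": 0, "tz": 0, "turn": 0}, {"tx": 0, "ty": 0, "tz": 0, "turn": 0}, {"tx": 0, "ty": 0, "tz": 0, "turn": 0}], "gripper": 1.0}}

```text
time_s: 26.75
position: [0.4371, 0.2608, 0.1914]
tcp_rot: [[-0.341, 0.94, 0.002], [0.94, 0.341, 0.001], [-0.0, 0.002, -1.0]]
force: [0.6, -0.2, -0.4]
opening: 0.758
```

>>> {"api": "play_rows", "payload": {"series": [{"tx": -0.004, "ty": -0.003, "tz": -0.045, "turn": 0}, {"tx": 0, "ty": 0, "tz": -0.045, "turn": 0}, {"tx": 0, "ty": 0, "tz": -0.038, "turn": 0}, {"tx": 0, "ty": 0, "tz": -0.02, "turn": 0}, {"tx": 0, "ty": 0, "tz": 0, "turn": 0}]}}

```text
time_s: 27.25
position: [0.4331, 0.2581, 0.0714]
tcp_rot: [[-0.341, 0.94, -0.001], [0.94, 0.341, -0.0], [0.0, -0.001, -1.0]]
force: [-0.0, 0.2, 0.8]
opening: 0.996
```

>>> {"api": "play_rows", "payload": {"series": [{"tx": 0, "ty": 0, "tz": 0, "turn": 0}, {"tx": 0, "ty": 0, "tz": 0, "turn": 0}, {"tx": 0, "ty": 0, "tz": 0, "turn": 0}, {"tx": 0, "ty": 0, "tz": 0, "turn": 0}, {"tx": 0, "ty": 0, "tz": 0, "turn": 0}, {"tx": 0, "ty": 0, "tz": 0, "turn": 0}], "gripper": 0.0}}

```text
time_s: 27.85
position: [0.4327, 0.2581, 0.0733]
tcp_rot: [[-0.341, 0.94, 0.001], [0.94, 0.341, 0.0], [0.0, 0.001, -1.0]]
force: [0.2, 0.2, 1.3]
opening: 0.736
```

>>> {"api": "play_rows", "payload": {"series": [{"tx": 0, "ty": 0, "tz": 0.05, "turn": 0}, {"tx": 0, "ty": 0, "tz": 0.05, "turn": 0}, {"tx": 0, "ty": 0, "tz": 0.046, "turn": 0}, {"tx": 0.0076, "ty": -0.051, "tz": 0, "turn": -0.05}, {"tx": 0.0076, "ty": -0.051, "tz": 0, "turn": -0.05}, {"tx": 0.0076, "ty": -0.051, "tz": 0, "turn": -0.05}, {"tx": 0.0076, "ty": -0.051, "tz": 0, "turn": -0.05}, {"tx": 0.0076, "ty": -0.051, "tz": 0, "turn": -0.05}, {"tx": 0.0076, "ty": -0.051, "tz": 0, "turn": -0.05}]}}

```text
time_s: 28.75
position: [0.4684, 0.0115, 0.1898]
tcp_rot: [[-0.032, 0.999, -0.001], [0.999, 0.032, 0.0], [0.0, -0.001, -1.0]]
force: [-0.5, 0.4, -1.1]
opening: 0.739
```

>>> {"api": "play_rows", "payload": {"series": [{"tx": 0.0076, "ty": -0.051, "tz": 0, "turn": -0.05}, {"tx": 0.0076, "ty": -0.051, "tz": 0, "turn": -0.05}, {"tx": 0.0076, "ty": -0.051, "tz": 0, "turn": -0.05}, {"tx": 0.0076, "ty": -0.051, "tz": 0, "turn": 0}, {"tx": 0.0076, "ty": -0.051, "tz": 0, "turn": 0}, {"tx": 0.0076, "ty": -0.051, "tz": 0, "turn": 0}, {"tx": 0, "ty": 0, "tz": 0, "turn": 0}, {"tx": 0, "ty": 0, "tz": 0, "turn": 0}]}}

```text
time_s: 29.55
position: [0.5047, -0.2324, 0.1894]
tcp_rot: [[0.125, 0.992, -0.001], [0.992, -0.125, 0.001], [0.001, -0.001, -1.0]]
force: [-0.7, -0.1, -1.6]
opening: 0.731
```

```bash
python3 - <<'E'
from h import *
st(); s=bot.read_state()["position"];print(wc(*s[:2])); overlay("scene","o8",(165,100,325,250),5)
E
```

```text
t 29.55 pos [ 0.5047 -0.2324  0.1894] yawx 82.8 F [-0.7 -0.1 -1.6] op 0.731
(np.float64(-0.11840026879099118), np.float64(0.0017054311075927475))
```

View pics/o8.png

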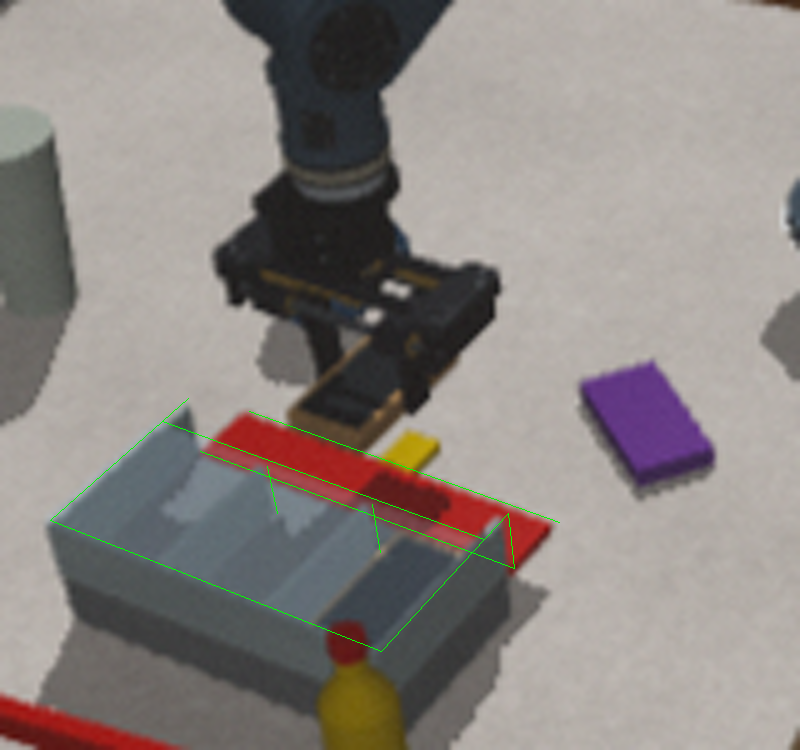

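>>> {"api": "play_rows", "payload": {"series": [{"tx": 0.001, "ty": -0.002, "tz": -0.04, "turn": 0}, {"tx": 0, "ty": 0, "tz": -0.03, "turn": 0}, {"tx": 0, "ty": 0, "tz": -0.012, "turn": 0}, {"tx": 0, "ty": 0, "tz": -0.005, "turn": 0}, {"tx": 0, "ty": 0, "tz": 0, "turn": 0}]}}

```text
time_s: 30.1
position: [0.5062, -0.2325, 0.1203]
tcp_rot: [[0.122, 0.993, -0.001], [0.993, -0.122, 0.0], [0.0, -0.001, -1.0]]
force: [-0.1, 0.4, -2.0]
opening: 0.729
```

>>> {"api": "play_rows", "payload": {"series": [{"tx": 0, "ty": 0, "tz": 0, "turn": 0}, {"tx": 0, "ty": 0, "tz": 0, "turn": 0}, {"tx": 0, "ty": 0, "tz": 0, "turn": 0}, {"tx": 0, "ty": 0, "tz": 0.04, "turn": 0}, {"tx": 0, "ty": 0, "tz": 0.04, "turn": 0}, {"tx": -0.0466, "ty": 0.0057, "tz": 0, "turn": 0}, {"tx": -0.0466, "ty": 0.0057, "tz": 0, "turn": 0}, {"tx": 0, "ty": 0, "tz": 0, "turn": 0}], "gripper": 0.86}}

```text
time_s: 30.9
position: [0.4266, -0.2215, 0.1845]
tcp_rot: [[0.124, 0.992, -0.006], [0.992, -0.124, 0.005], [0.004, -0.006, -1.0]]
force: [0.1, 0.1, -0.5]
opening: 0.861
```

```bash
python3 - <<'E'
from h import *
st(); s=bot.read_state()["position"];print(wc(*s[:2])); overlay("scene","o9",(165,100,325,250),5)
E
```

```text
t 30.9 pos [ 0.4266 -0.2215  0.1845] yawx 82.9 F [ 0.1  0.1 -0.5] op 0.861
(np.float64(-0.19720935609051943), np.float64(0.0030103267387896968))
```

View pics/o9.png

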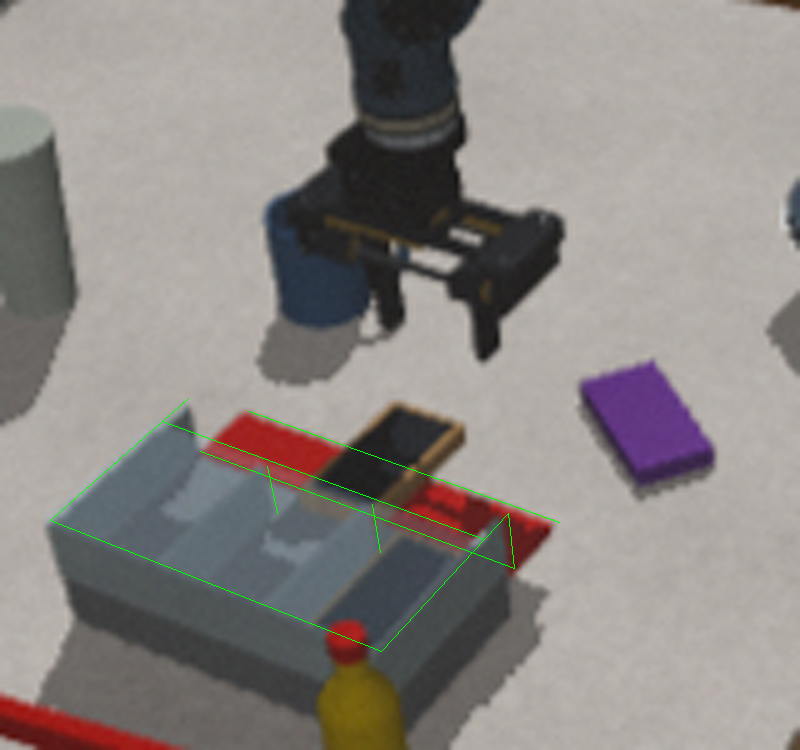

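>>> {"api": "play_rows", "payload": {"series": [{"tx": 0, "ty": -0.003, "tz": -0.015, "turn": 0}, {"tx": 0, "ty": 0, "tz": -0.03, "turn": 0}, {"tx": 0, "ty": 0, "tz": -0.035, "turn": 0}, {"tx": 0, "ty": 0, "tz": 0, "turn": 0}, {"tx": 0, "ty": 0, "tz": 0, "turn": 0}, {"tx": 0, "ty": 0, "tz": 0, "turn": 0}], "gripper": 0.3}}

```text
time_s: 31.55
position: [0.4326, -0.2271, 0.1208]
tcp_rot: [[0.122, 0.992, 0.002], [0.992, -0.122, -0.001], [-0.001, 0.002, -1.0]]
force: [-0.2, -1.0, 0.3]
opening: 0.398
```

>>> {"api": "play_rows", "payload": {"series": [{"tx": 0.018, "ty": -0.0022, "tz": 0, "turn": 0}, {"tx": 0.018, "ty": -0.0022, "tz": 0, "turn": 0}, {"tx": 0.018, "ty": -0.0022, "tz": 0, "turn": 0}, {"tx": 0.018, "ty": -0.0022, "tz": 0, "turn": 0}, {"tx": 0.018, "ty": -0.0022, "tz": 0, "turn": 0}, {"tx": 0.018, "ty": -0.0022, "tz": 0, "turn": 0}, {"tx": 0.018, "ty": -0.0022, "tz": 0, "turn": 0}, {"tx": 0.015, "ty": -0.0018, "tz": 0, "turn": 0}, {"tx": 0.01, "ty": -0.0012, "tz": 0, "turn": 0}, {"tx": 0, "ty": 0, "tz": 0, "turn": 0}]}}

```text
time_s: 32.55
position: [0.5538, -0.2417, 0.1214]
tcp_rot: [[0.122, 0.993, 0.003], [0.993, -0.122, -0.002], [-0.001, 0.003, -1.0]]
force: [-0.7, 0.1, 1.4]
opening: 0.297
```

```bash
python3 - <<'E'
from h import *
st(); s=bot.read_state()["position"];print(wc(*s[:2])); overlay("scene","o10",(165,100,325,250),5)
E
```

```text
t 32.55 pos [ 0.5538 -0.2417  0.1214] yawx 83.0 F [-0.7  0.1  1.4] op 0.297
(np.float64(-0.06852089787101331), np.float64(-0.0015646748793977216))
```

View pics/o10.png

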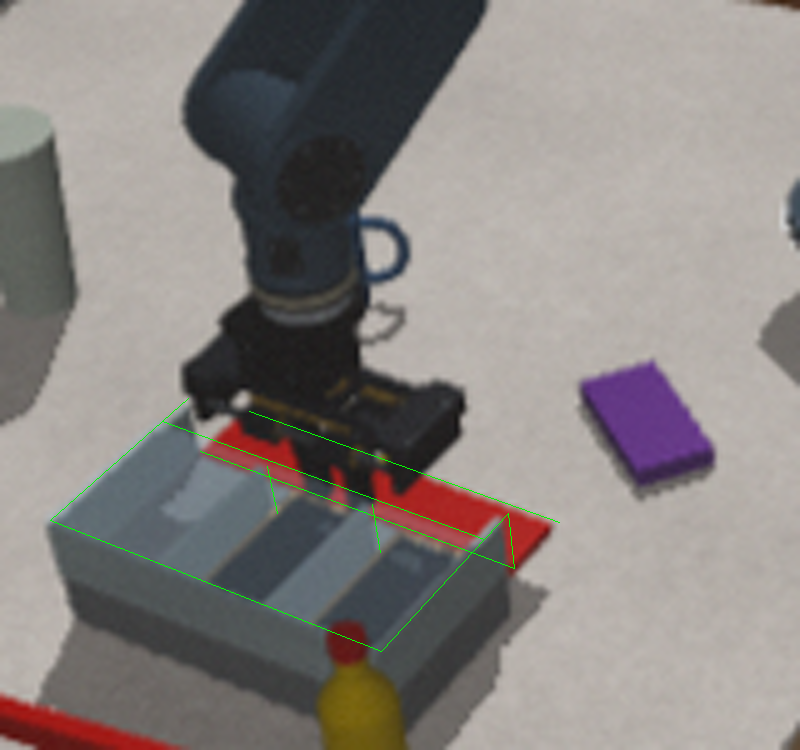

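>>> {"api": "play_rows", "payload": {"series": [{"tx": -0.01, "ty": 0.001, "tz": 0.04, "turn": 0}, {"tx": 0.01, "ty": 0, "tz": 0.05, "turn": 0}, {"tx": 0.0117, "ty": 0.0562, "tz": 0, "turn": 0.015}, {"tx": 0.0117, "ty": 0.0562, "tz": 0, "turn": 0.015}, {"tx": 0.0117, "ty": 0.0562, "tz": 0, "turn": 0.015}, {"tx": 0.0117, "ty": 0.0562, "tz": 0, "turn": 0.015}, {"tx": 0.0117, "ty": 0.0562, "tz": 0, "turn": 0.015}, {"tx": 0.0117, "ty": 0.0562, "tz": 0, "turn": 0.015}, {"tx": 0.0117, "ty": 0.0562, "tz": 0, "turn": 0.015}, {"tx": 0.0117, "ty": 0.0562, "tz": 0, "turn": 0.015}], "gripper": 1.0}}

```text
time_s: 33.6
position: [0.6269, 0.1208, 0.1926]
tcp_rot: [[-0.003, 1.0, 0.0], [1.0, 0.003, -0.0], [-0.0, 0.0, -1.0]]
force: [0.2, -0.6, 0.3]
opening: 0.993
```

>>> {"api": "play_rows", "payload": {"series": [{"tx": 0, "ty": 0.0562, "tz": 0, "turn": 0}, {"tx": 0, "ty": 0, "tz": 0, "turn": 0}, {"tx": 0, "ty": 0, "tz": 0, "turn": 0}]}}

```text
time_s: 33.9
position: [0.6265, 0.1651, 0.1923]
tcp_rot: [[-0.005, 1.0, -0.0], [1.0, 0.005, -0.001], [-0.001, -0.0, -1.0]]
force: [-0.9, -0.3, 0.7]
opening: 0.999
```

```bash
python3 - <<'E'
from h import *
st(); wood("scene")
snap("scene","s11",(160,120,520,340),2.2)
E
```

```text
t 33.9 pos [0.6265 0.1651 0.1923] yawx 90.3 F [-0.9 -0.3  0.7] op 0.999
scene px [142. 287.] A 979.6875 dark 0.0 ctr [ 965.5 -332.9] size [ 48.5 251.5] ang 0.0
scene px [108. 275.] A 890.25 dark 0.0 ctr [ 964.9 -466.2] size [ 48.  250.8] ang 0.0
scene px [ 74. 264.] A 807.75 dark 0.0 ctr [ 964.9 -599.7] size [ 47.2 250.7] ang 0.2
scene px [334. 243.] A 561.8125 dark 0.0 ctr [589.1 152.8] size [ 67.9 133.8] ang 0.2
scene px [617. 228.] A 470.6875 dark 0.0 ctr [ 193.3 1015.8] size [ 64.1 149.6] ang 87.1
scene px [ 84. 151.] A 1338.3125 dark 2.4375 ctr [  447.1 -1040.9] size [227.4 301. ] ang -0.5
scene px [549.  70.] A 1468.375 dark 0.0 ctr [-1069.8   793. ] size [445.6 820.2] ang -89.8
```

View pics/s11.png

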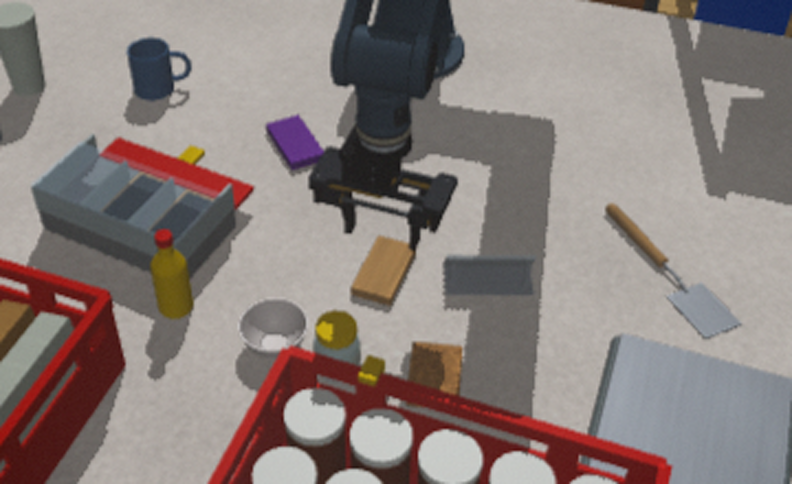

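The board was knocked about 50 mm toward the robot and now lies near (0.583, 0.154). I'll adjust for that.

>>> {"api": "play_rows", "payload": {"series": [{"tx": -0.027, "ty": -0.007, "tz": 0, "turn": 0}, {"tx": -0.027, "ty": -0.006, "tz": -0.03, "turn": 0}, {"tx": 0, "ty": 0, "tz": -0.04, "turn": 0}, {"tx": 0, "ty": 0, "tz": 0, "turn": 0}, {"tx": 0, "ty": 0, "tz": 0, "turn": 0}]}}

```text
time_s: 34.5
position: [0.5845, 0.1523, 0.1363]
tcp_rot: [[-0.0, 1.0, -0.0], [1.0, 0.0, -0.0], [-0.0, -0.0, -1.0]]
force: [0.2, -0.5, -0.0]
opening: 0.996
```

```bash
python3 - <<'E'
from h import *
st(); wood("scene",lo=300,hi=700)
snap("scene","s12",(290,180,390,300),6)
E
```

```text
t 34.5 pos [0.5845 0.1523 0.1363] yawx 90.0 F [ 0.2 -0.5 -0. ] op 0.996
scene px [358. 285.] A 415.25 dark 0.0 ctr [739.6 281.4] size [72.2 86.6] ang 13.5
scene px [334. 243.] A 558.0625 dark 0.0 ctr [589.1 152.7] size [ 67.7 134.5] ang 0.6
scene px [619. 228.] A 465.0 dark 0.0 ctr [ 192.5 1016. ] size [ 64.  150.5] ang 87.7
scene px [631. 163.] A 313.875 dark 0.0 ctr [-231.2 1095.1] size [ 70.8 203.7] ang -5.5
scene px [601. 156.] A 318.0625 dark 0.0 ctr [-251.9  985.9] size [ 89.7 209. ] ang -15.8
scene px [469. 112.] A 444.125 dark 0.0 ctr [-396.8  458.3] size [ 77.9 257.7] ang 1.1
```

View pics/s12.png

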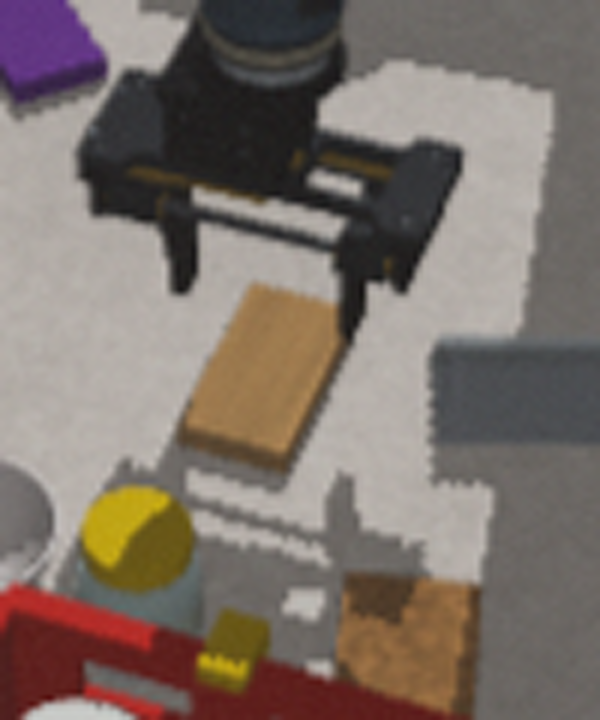

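>>> {"api": "play_rows", "payload": {"series": [{"tx": 0, "ty": 0.0015, "tz": -0.04, "turn": 0}, {"tx": 0, "ty": 0, "tz": -0.025, "turn": 0}, {"tx": 0, "ty": 0, "tz": -0.014, "turn": 0}, {"tx": 0, "ty": 0, "tz": 0, "turn": 0}]}}

```text
time_s: 35.0
position: [0.5842, 0.1548, 0.0726]
tcp_rot: [[-0.002, 1.0, -0.001], [1.0, 0.002, -0.0], [-0.0, -0.001, -1.0]]
force: [-0.0, 0.5, -0.7]
opening: 1.0
```

>>> {"api": "play_rows", "payload": {"series": [{"tx": 0, "ty": 0, "tz": 0, "turn": 0}, {"tx": 0, "ty": 0, "tz": 0, "turn": 0}, {"tx": 0, "ty": 0, "tz": 0, "turn": 0}, {"tx": 0, "ty": 0, "tz": 0, "turn": 0}, {"tx": 0, "ty": 0, "tz": 0, "turn": 0}, {"tx": 0, "ty": 0, "tz": 0, "turn": 0}], "gripper": 0.0}}

```text
time_s: 35.6
position: [0.5848, 0.1547, 0.0741]
tcp_rot: [[-0.003, 1.0, 0.002], [1.0, 0.003, -0.001], [-0.001, 0.002, -1.0]]
force: [-0.9, -2.3, 6.0]
opening: 0.731
```

>>> {"api": "play_rows", "payload": {"series": [{"tx": 0, "ty": 0, "tz": 0.06, "turn": 0}, {"tx": 0, "ty": 0, "tz": 0.06, "turn": 0}, {"tx": -0.0348, "ty": 0.0293, "tz": 0, "turn": 0.067}, {"tx": -0.0348, "ty": 0.0293, "tz": 0, "turn": 0.067}, {"tx": -0.0348, "ty": 0.0293, "tz": 0, "turn": 0.067}, {"tx": -0.0348, "ty": 0.0293, "tz": 0, "turn": 0.067}, {"tx": -0.0348, "ty": 0.0293, "tz": 0, "turn": 0.067}, {"tx": 0, "ty": 0, "tz": 0, "turn": 0}, {"tx": 0, "ty": 0, "tz": 0, "turn": 0}]}}

```text
time_s: 36.5
position: [0.4439, 0.2728, 0.1687]
tcp_rot: [[-0.347, 0.938, -0.001], [0.938, 0.347, -0.0], [0.0, -0.001, -1.0]]
force: [0.1, 0.3, -2.3]
opening: 0.733
```

```bash
python3 - <<'E'
from h import *
st(); s=bot.read_state()["position"]; print(wr(*s[:2]))
z=.018+s[2]-.0735
b=[(-.1267,-.032,z),(-.0067,-.032,z),(-.0067,.032,z),(-.1267,.032,z)]
rover("scene","r11",(290,140,450,280),5,[b])
E
```

```text
t 36.5 pos [0.4439 0.2728 0.1687] yawx 110.3 F [ 0.1  0.3 -2.3] op 0.733
[-0.0683  0.0047]
```

View pics/r11.png

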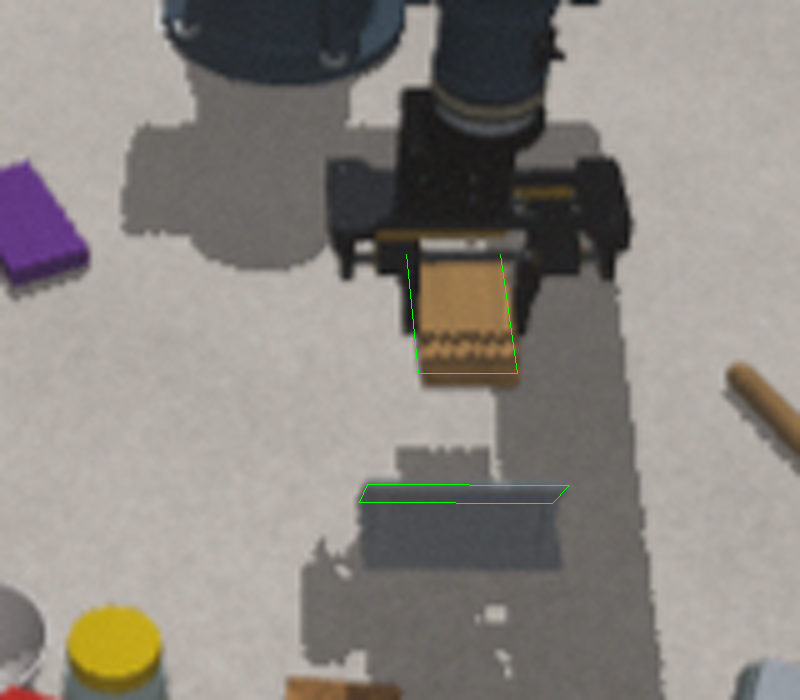

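>>> {"api": "play_rows", "payload": {"series": [{"tx": 0, "ty": 0, "tz": -0.05, "turn": 0}, {"tx": 0, "ty": 0, "tz": -0.04, "turn": 0}, {"tx": 0, "ty": 0, "tz": -0.02, "turn": 0}, {"tx": 0, "ty": 0, "tz": -0.0085, "turn": 0}, {"tx": 0, "ty": 0, "tz": 0, "turn": 0}]}}

```text
time_s: 37.05
position: [0.4461, 0.2715, 0.0741]
tcp_rot: [[-0.344, 0.939, 0.0], [0.939, 0.344, 0.0], [-0.0, 0.0, -1.0]]
force: [0.4, 0.8, -2.4]
opening: 0.733
```

>>> {"api": "play_rows", "payload": {"series": [{"tx": 0, "ty": 0, "tz": 0, "turn": 0}, {"tx": 0, "ty": 0, "tz": 0, "turn": 0}, {"tx": 0, "ty": 0, "tz": 0, "turn": 0}, {"tx": 0, "ty": 0, "tz": 0.04, "turn": 0}, {"tx": -0.05, "ty": -0.018, "tz": 0.015, "turn": 0}, {"tx": -0.045, "ty": -0.0165, "tz": 0, "turn": 0}, {"tx": 0, "ty": 0, "tz": 0, "turn": 0}], "gripper": 0.86}}

```text
time_s: 37.75
position: [0.3617, 0.2424, 0.1188]
tcp_rot: [[-0.347, 0.938, -0.01], [0.938, 0.347, -0.003], [0.0, -0.011, -1.0]]
force: [-0.5, -0.1, 0.4]
opening: 0.857
```

>>> {"api": "play_rows", "payload": {"series": [{"tx": 0, "ty": 0, "tz": 0, "turn": 0}, {"tx": 0, "ty": 0, "tz": -0.02, "turn": 0}, {"tx": 0, "ty": 0, "tz": -0.025, "turn": 0}, {"tx": 0, "ty": 0, "tz": -0.0105, "turn": 0}, {"tx": 0, "ty": 0, "tz": 0, "turn": 0}, {"tx": 0, "ty": 0, "tz": 0, "turn": 0}], "gripper": 0.3}}

```text
time_s: 38.35
position: [0.3696, 0.2448, 0.0739]
tcp_rot: [[-0.346, 0.938, 0.001], [0.938, 0.346, 0.0], [-0.0, 0.001, -1.0]]
force: [-0.0, 0.2, 0.3]
opening: 0.397
```

```bash
python3 - <<'E'
from h import *
st(); s=bot.read_state()["position"]; print(wr(*s[:2]))
rover("scene","r12",(290,140,450,280),5)
E
```

```text
t 38.35 pos [0.3696 0.2448 0.0739] yawx 110.2 F [-0.   0.2  0.3] op 0.397
[-0.1477  0.0038]
```

View pics/r12.png

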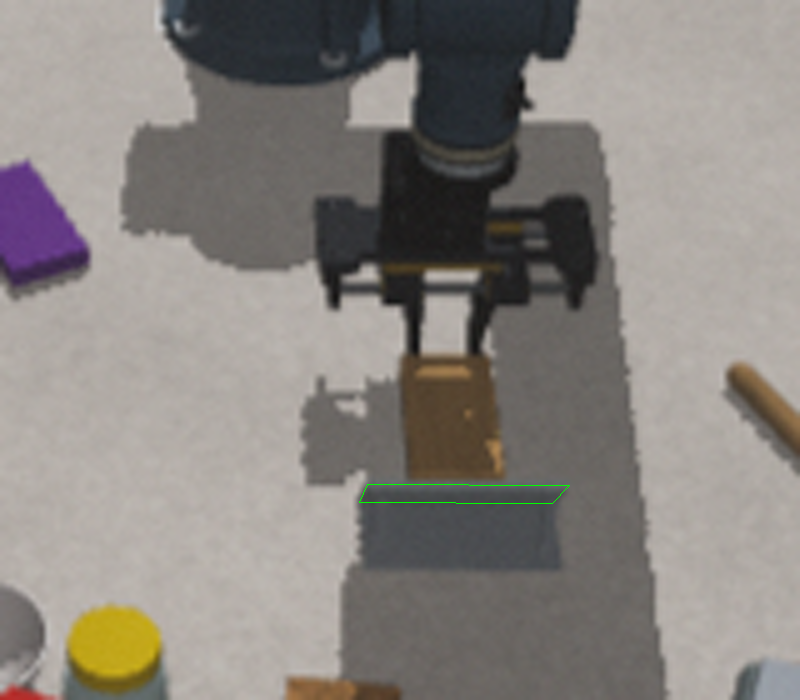

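>>> {"api": "play_rows", "payload": {"series": [{"tx": 0.0094, "ty": 0.0034, "tz": 0, "turn": 0}, {"tx": 0.0094, "ty": 0.0034, "tz": 0, "turn": 0}, {"tx": 0.0094, "ty": 0.0034, "tz": 0, "turn": 0}, {"tx": 0.0094, "ty": 0.0034, "tz": 0.0005, "turn": 0}, {"tx": 0.0094, "ty": 0.0034, "tz": 0.0005, "turn": 0}, {"tx": 0.0094, "ty": 0.0034, "tz": 0.0005, "turn": 0}, {"tx": 0.0094, "ty": 0.0034, "tz": 0.0005, "turn": 0}, {"tx": 0.0094, "ty": 0.0034, "tz": 0.0005, "turn": 0}, {"tx": 0.0094, "ty": 0.0034, "tz": 0.0005, "turn": 0}, {"tx": 0.0094, "ty": 0.0034, "tz": 0.0005, "turn": 0}]}}

```text
time_s: 39.4
position: [0.4453, 0.2722, 0.0768]
tcp_rot: [[-0.346, 0.938, 0.001], [0.938, 0.346, 0.0], [-0.0, 0.001, -1.0]]
force: [-1.9, -1.1, -0.6]
opening: 0.296
```

>>> {"api": "play_rows", "payload": {"series": [{"tx": 0.0094, "ty": 0.0034, "tz": 0, "turn": 0}, {"tx": 0.0094, "ty": 0.0034, "tz": 0, "turn": 0}, {"tx": 0.0094, "ty": 0.0034, "tz": 0, "turn": 0}, {"tx": 0.0094, "ty": 0.0034, "tz": 0, "turn": 0}, {"tx": 0.0047, "ty": 0.0017, "tz": 0, "turn": 0}, {"tx": 0.0047, "ty": 0.0017, "tz": 0, "turn": 0}, {"tx": 0, "ty": 0, "tz": 0, "turn": 0}]}}

```text
time_s: 40.1
position: [0.4821, 0.2855, 0.0766]
tcp_rot: [[-0.346, 0.938, 0.0], [0.938, 0.346, 0.0], [0.0, 0.0, -1.0]]
force: [-0.6, -0.2, -0.8]
opening: 0.302
```

```bash
python3 - <<'E'
from h import *
st(); s=bot.read_state()["position"]; print(wr(*s[:2]))
b=[[(.069,-.032,.098),(.069,.032,.098)],[(.069-.0147,-.032,.108),(.069-.0147,.032,.108)]]
rover("scene","r13",(290,140,450,280),5,b)
E
```

```text
t 40.1 pos [0.4821 0.2855 0.0766] yawx 110.2 F [-0.6 -0.2 -0.8] op 0.302
[-0.0281  0.0036]
```

View pics/r13.png

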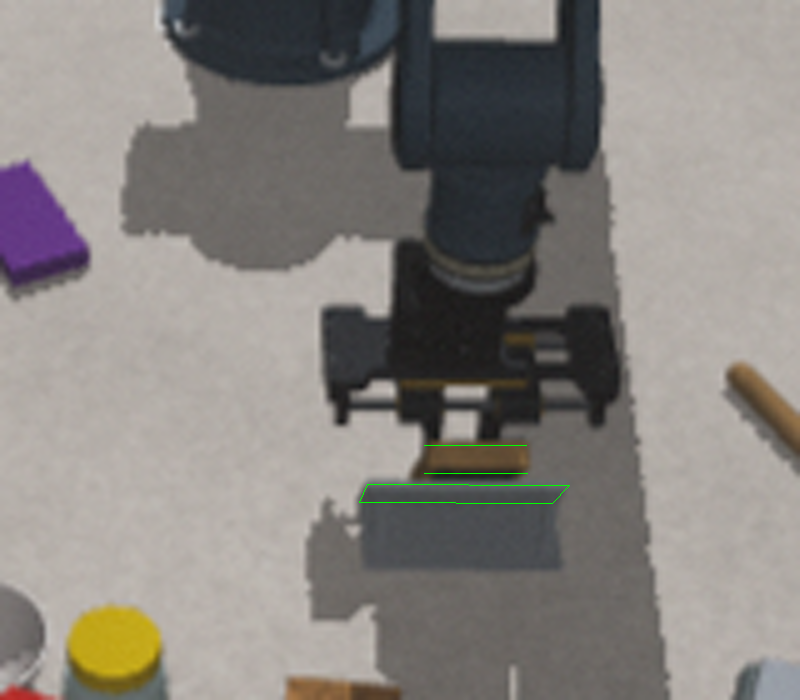

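Nearly seated. I'll nudge until the force rises, then retreat.

>>> {"api": "play_rows", "payload": {"series": [{"tx": 0.0035, "ty": 0.0013, "tz": 0, "turn": 0}, {"tx": 0.0025, "ty": 0.0009, "tz": 0, "turn": 0}, {"tx": 0, "ty": 0, "tz": 0, "turn": 0}]}}

```text
time_s: 40.45
position: [0.4831, 0.286, 0.0764]
tcp_rot: [[-0.346, 0.938, -0.008], [0.938, 0.346, -0.003], [-0.0, -0.009, -1.0]]
force: [-7.0, -2.4, 3.4]
opening: 0.301
```

>>> {"api": "play_rows", "payload": {"series": [{"tx": -0.006, "ty": -0.0022, "tz": 0, "turn": 0}, {"tx": -0.006, "ty": -0.0022, "tz": 0, "turn": 0}, {"tx": -0.015, "ty": -0.0055, "tz": 0, "turn": 0}, {"tx": -0.03, "ty": -0.011, "tz": 0, "turn": 0}, {"tx": -0.03, "ty": -0.011, "tz": 0.03, "turn": 0}, {"tx": 0, "ty": 0, "tz": 0.055, "turn": 0}, {"tx": 0, "ty": 0, "tz": 0.055, "turn": 0}, {"tx": 0, "ty": 0, "tz": 0.03, "turn": 0}]}}

```text
time_s: 41.25
position: [0.4187, 0.2623, 0.2162]
tcp_rot: [[-0.346, 0.938, 0.008], [0.938, 0.346, 0.003], [-0.0, 0.008, -1.0]]
force: [-0.2, -0.8, -0.3]
opening: 0.3
```

```bash
python3 - <<'E'
from h import *
st(); s=bot.read_state()["position"]; print(wr(*s[:2]))
b=[[(.069,-.032,.098),(.069,.032,.098)],[(.069-.0147,-.032,.108),(.069-.0147,.032,.108)]]
rover("scene","r14",(290,140,450,280),5,b)
E
```

```text
t 41.25 pos [0.4187 0.2623 0.2162] yawx 110.2 F [-0.2 -0.8 -0.3] op 0.3
[-0.0956  0.0035]
```

View pics/r14.png

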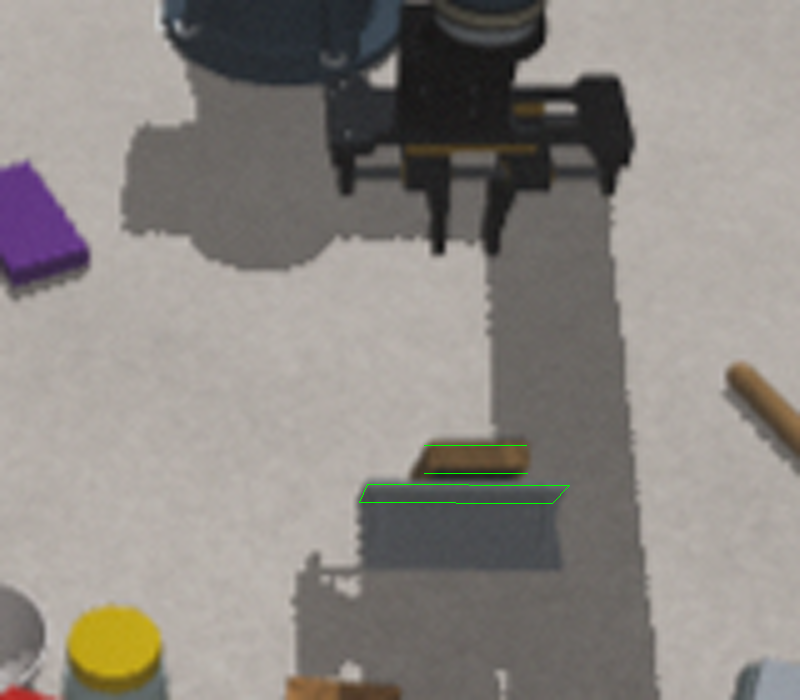

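It leans stably again, so I'll repeat the move over and behind.

>>> {"api": "play_rows", "payload": {"series": [{"tx": 0.0442, "ty": 0.0161, "tz": 0, "turn": 0}, {"tx": 0.0442, "ty": 0.0161, "tz": 0, "turn": 0}, {"tx": 0.0442, "ty": 0.0161, "tz": 0, "turn": 0}, {"tx": 0.0442, "ty": 0.0161, "tz": 0, "turn": 0}, {"tx": 0.0442, "ty": 0.0161, "tz": 0, "turn": 0}, {"tx": 0, "ty": 0, "tz": 0, "turn": 0}, {"tx": 0, "ty": 0, "tz": -0.04, "turn": 0}, {"tx": 0, "ty": 0, "tz": -0.0365, "turn": 0}, {"tx": 0, "ty": 0, "tz": 0, "turn": 0}]}}

```text
time_s: 42.2
position: [0.5903, 0.3248, 0.1468]
tcp_rot: [[-0.346, 0.938, -0.009], [0.938, 0.346, -0.003], [0.0, -0.01, -1.0]]
force: [-0.4, 0.2, -0.2]
opening: 0.301
```

>>> {"api": "play_rows", "payload": {"series": [{"tx": -0.0094, "ty": -0.0034, "tz": 0, "turn": 0}, {"tx": -0.0094, "ty": -0.0034, "tz": 0, "turn": 0}, {"tx": -0.0094, "ty": -0.0034, "tz": 0, "turn": 0}, {"tx": -0.0094, "ty": -0.0034, "tz": 0, "turn": 0}, {"tx": -0.0094, "ty": -0.0034, "tz": 0, "turn": 0}, {"tx": -0.0094, "ty": -0.0034, "tz": 0, "turn": 0}, {"tx": -0.0094, "ty": -0.0034, "tz": 0, "turn": 0}, {"tx": -0.0094, "ty": -0.0034, "tz": 0, "turn": 0}, {"tx": -0.0094, "ty": -0.0034, "tz": 0, "turn": 0}]}}

```text
time_s: 43.1
position: [0.5251, 0.3012, 0.1513]
tcp_rot: [[-0.346, 0.938, -0.001], [0.938, 0.346, -0.0], [-0.0, -0.001, -1.0]]
force: [0.3, 0.1, -0.3]
opening: 0.296
```

>>> {"api": "play_rows", "payload": {"series": [{"tx": -0.0094, "ty": -0.0034, "tz": 0, "turn": 0}, {"tx": -0.0094, "ty": -0.0034, "tz": 0, "turn": 0}, {"tx": -0.0094, "ty": -0.0034, "tz": 0, "turn": 0}, {"tx": -0.0094, "ty": -0.0034, "tz": 0, "turn": 0}, {"tx": 0, "ty": 0, "tz": 0, "turn": 0}, {"tx": 0, "ty": 0, "tz": 0, "turn": 0}, {"tx": 0, "ty": 0, "tz": 0.05, "turn": 0}, {"tx": 0, "ty": 0, "tz": 0, "turn": 0}]}}

```text
time_s: 43.9
position: [0.499, 0.2918, 0.1952]
tcp_rot: [[-0.346, 0.938, 0.009], [0.938, 0.346, 0.003], [-0.0, 0.009, -1.0]]
force: [0.6, -0.2, -0.2]
opening: 0.299
```

```bash
python3 - <<'E'
from h import *
st(); s=bot.read_state()["position"]; print(wr(*s[:2]))
rover("scene","r15",(290,140,450,280),5)
E
```

```text
t 43.9 pos [0.499  0.2918 0.1952] yawx 110.2 F [ 0.6 -0.2 -0.2] op 0.299
[-0.0101  0.0037]
```

View pics/r15.png

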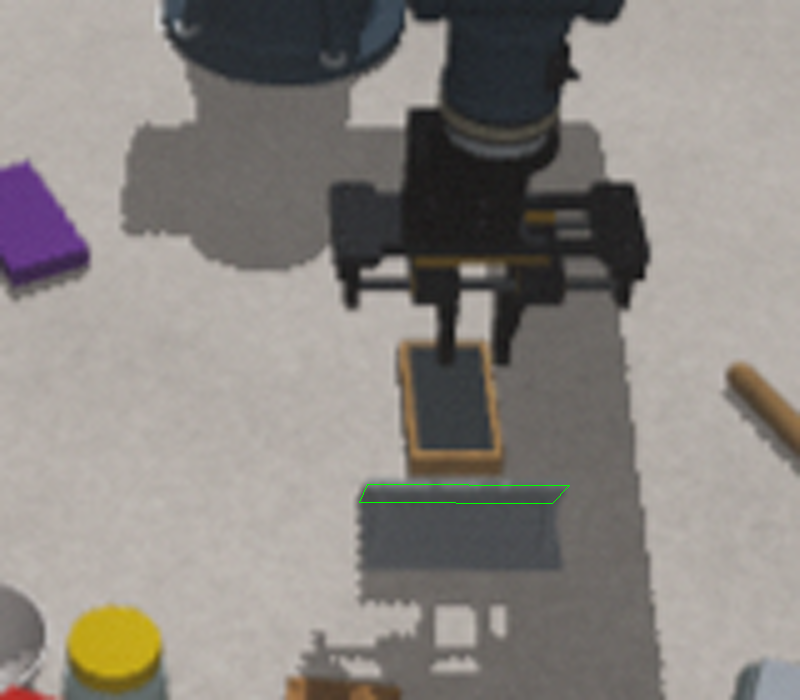

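Slate up again, at about (0.431, 0.262).

>>> {"api": "play_rows", "payload": {"series": [{"tx": -0.0425, "ty": -0.0185, "tz": 0, "turn": 0}, {"tx": -0.0425, "ty": -0.0185, "tz": 0, "turn": 0}, {"tx": 0, "ty": 0, "tz": 0, "turn": 0}, {"tx": 0, "ty": 0, "tz": 0, "turn": 0}, {"tx": 0, "ty": 0, "tz": 0, "turn": 0}, {"tx": 0, "ty": 0, "tz": 0, "turn": 0}, {"tx": 0, "ty": 0, "tz": 0, "turn": 0}], "gripper": 1.0}}

```text
time_s: 44.65
position: [0.429, 0.2614, 0.1914]
tcp_rot: [[-0.346, 0.938, 0.001], [0.938, 0.346, 0.0], [-0.0, 0.001, -1.0]]
force: [-0.5, -0.1, 0.5]
opening: 0.851
```

```bash
python3 - <<'E'
from h import *
st(); s=bot.read_state()["position"]; print(wr(*s[:2]))
rover("scene","r16",(290,140,450,280),5)
E
```

```text
t 44.65 pos [0.429  0.2614 0.1914] yawx 110.2 F [-0.5 -0.1  0.5] op 0.851
[-0.0862 -0.0009]
```

View pics/r16.png

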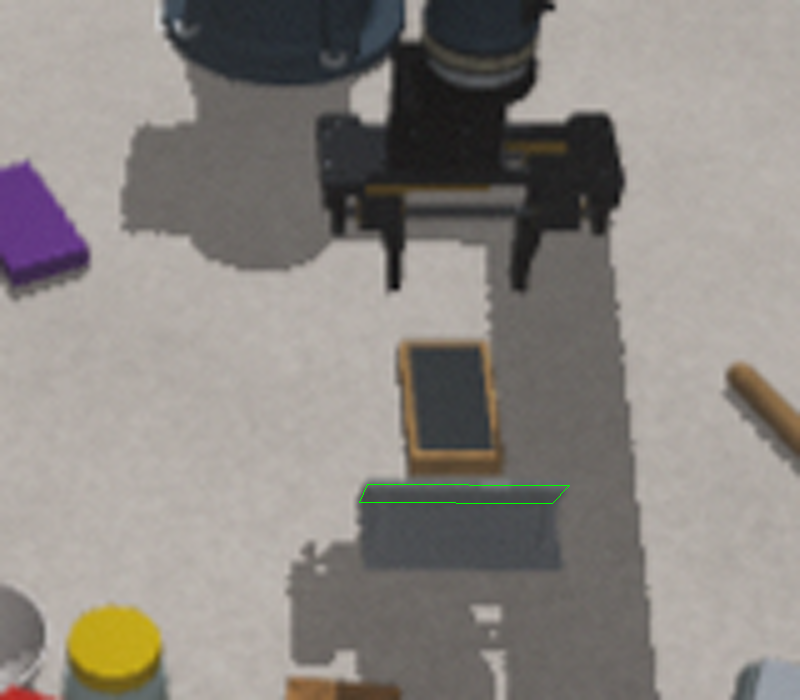

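>>> {"api": "play_rows", "payload": {"series": [{"tx": 0.002, "ty": 0.001, "tz": -0.045, "turn": 0}, {"tx": 0, "ty": 0, "tz": -0.045, "turn": 0}, {"tx": 0, "ty": 0, "tz": -0.038, "turn": 0}, {"tx": 0, "ty": 0, "tz": -0.02, "turn": 0}, {"tx": 0, "ty": 0, "tz": 0, "turn": 0}]}}

```text
time_s: 45.2
position: [0.4296, 0.2618, 0.0715]
tcp_rot: [[-0.346, 0.938, -0.002], [0.938, 0.346, -0.001], [0.0, -0.002, -1.0]]
force: [-0.2, 0.3, -0.8]
opening: 0.993
```

>>> {"api": "play_rows", "payload": {"series": [{"tx": 0, "ty": 0, "tz": 0, "turn": 0}, {"tx": 0, "ty": 0, "tz": 0, "turn": 0}, {"tx": 0, "ty": 0, "tz": 0, "turn": 0}, {"tx": 0, "ty": 0, "tz": 0, "turn": 0}, {"tx": 0, "ty": 0, "tz": 0, "turn": 0}, {"tx": 0, "ty": 0, "tz": 0, "turn": 0}], "gripper": 0.0}}

```text
time_s: 45.8
position: [0.4296, 0.262, 0.0734]
tcp_rot: [[-0.346, 0.938, 0.001], [0.938, 0.346, 0.0], [0.0, 0.001, -1.0]]
force: [-0.1, 1.4, 1.1]
opening: 0.731
```

>>> {"api": "play_rows", "payload": {"series": [{"tx": 0, "ty": 0, "tz": 0.05, "turn": 0}, {"tx": 0, "ty": 0, "tz": 0.05, "turn": 0}, {"tx": 0, "ty": 0, "tz": 0.046, "turn": 0}, {"tx": 0.0063, "ty": -0.0563, "tz": 0, "turn": -0.0455}, {"tx": 0.0063, "ty": -0.0563, "tz": 0, "turn": -0.0455}, {"tx": 0.0063, "ty": -0.0563, "tz": 0, "turn": -0.0455}, {"tx": 0.0063, "ty": -0.0563, "tz": 0, "turn": -0.0455}, {"tx": 0.0063, "ty": -0.0563, "tz": 0, "turn": -0.0455}, {"tx": 0.0063, "ty": -0.0563, "tz": 0, "turn": -0.0455}, {"tx": 0.0063, "ty": -0.0563, "tz": 0, "turn": -0.0455}]}}

```text
time_s: 46.8
position: [0.4642, -0.0553, 0.1896]
tcp_rot: [[-0.018, 1.0, -0.001], [1.0, 0.018, 0.0], [0.0, -0.001, -1.0]]
force: [0.7, 0.1, -2.7]
opening: 0.73
```

>>> {"api": "play_rows", "payload": {"series": [{"tx": 0.0063, "ty": -0.0563, "tz": 0, "turn": -0.0455}, {"tx": 0.0063, "ty": -0.0563, "tz": 0, "turn": -0.0455}, {"tx": 0.0063, "ty": -0.0563, "tz": 0, "turn": -0.0455}, {"tx": 0.0063, "ty": -0.0563, "tz": 0, "turn": 0}, {"tx": 0.0063, "ty": -0.0563, "tz": 0, "turn": 0}, {"tx": 0.0063, "ty": -0.0563, "tz": 0, "turn": 0}, {"tx": 0, "ty": 0, "tz": 0, "turn": 0}, {"tx": 0, "ty": 0, "tz": 0, "turn": 0}]}}

```text
time_s: 47.6
position: [0.4941, -0.3245, 0.189]
tcp_rot: [[0.125, 0.992, -0.002], [0.992, -0.125, 0.001], [0.001, -0.002, -1.0]]
force: [0.6, 1.1, -2.7]
opening: 0.726
```

```bash
python3 - <<'E'
from h import *
st(); s=bot.read_state()["position"];print(wc(*s[:2])); overlay("scene","o11",(165,100,325,250),5)
E
```

```text
t 47.6 pos [ 0.4941 -0.3245  0.189 ] yawx 82.8 F [ 0.6  1.1 -2.7] op 0.726
(np.float64(-0.11766920374911585), np.float64(-0.0910210534953834))
```

View pics/o11.png

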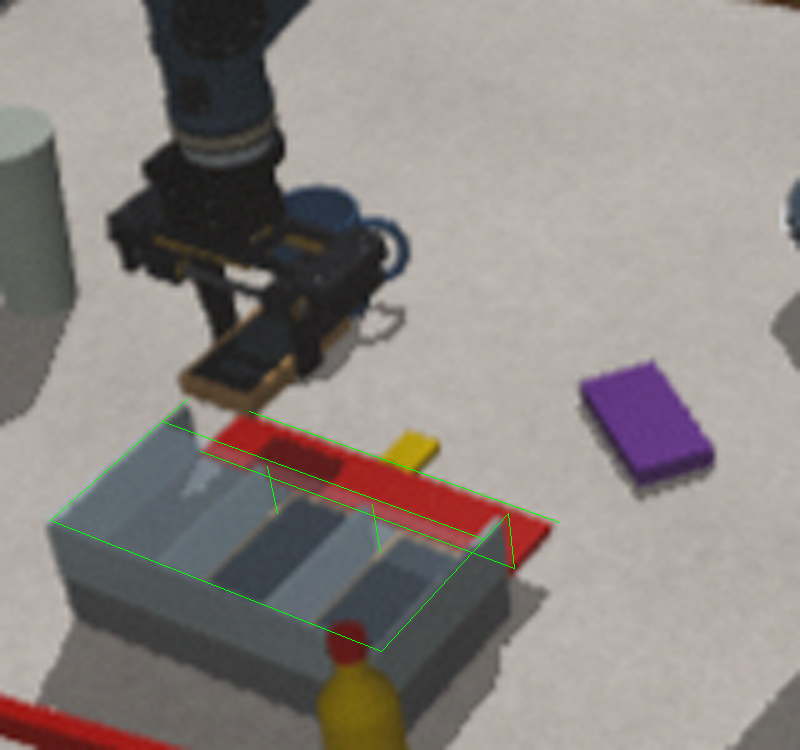

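>>> {"api": "play_rows", "payload": {"series": [{"tx": 0.001, "ty": 0.002, "tz": -0.04, "turn": 0}, {"tx": 0, "ty": 0, "tz": -0.03, "turn": 0}, {"tx": 0, "ty": 0, "tz": -0.011, "turn": 0}, {"tx": 0, "ty": 0, "tz": -0.005, "turn": 0}, {"tx": 0, "ty": 0, "tz": 0, "turn": 0}]}}

```text
time_s: 48.15
position: [0.496, -0.3214, 0.1211]
tcp_rot: [[0.122, 0.993, -0.0], [0.993, -0.122, 0.0], [0.0, -0.0, -1.0]]
force: [0.7, 0.4, -2.2]
opening: 0.732
```

>>> {"api": "play_rows", "payload": {"series": [{"tx": 0, "ty": 0, "tz": 0, "turn": 0}, {"tx": 0, "ty": 0, "tz": 0, "turn": 0}, {"tx": 0, "ty": 0, "tz": 0, "turn": 0}, {"tx": 0, "ty": 0, "tz": 0.04, "turn": 0}, {"tx": 0, "ty": 0, "tz": 0.04, "turn": 0}, {"tx": -0.0466, "ty": 0.0057, "tz": 0, "turn": 0}, {"tx": -0.0466, "ty": 0.0057, "tz": 0, "turn": 0}, {"tx": 0, "ty": 0, "tz": 0, "turn": 0}], "gripper": 0.86}}

```text
time_s: 48.95
position: [0.417, -0.3106, 0.1855]
tcp_rot: [[0.125, 0.992, -0.004], [0.992, -0.125, 0.004], [0.004, -0.005, -1.0]]
force: [-0.4, -0.5, -1.2]
opening: 0.86
```

>>> {"api": "play_rows", "payload": {"series": [{"tx": 0, "ty": 0, "tz": -0.015, "turn": 0}, {"tx": 0, "ty": 0, "tz": -0.03, "turn": 0}, {"tx": 0, "ty": 0, "tz": -0.035, "turn": 0}, {"tx": 0, "ty": 0, "tz": 0, "turn": 0}, {"tx": 0, "ty": 0, "tz": 0, "turn": 0}, {"tx": 0, "ty": 0, "tz": 0, "turn": 0}], "gripper": 0.3}}

```text
time_s: 49.55
position: [0.4223, -0.3136, 0.1217]
tcp_rot: [[0.122, 0.992, 0.001], [0.992, -0.122, -0.002], [-0.001, 0.002, -1.0]]
force: [0.6, -0.0, -0.3]
opening: 0.4
```

```bash
python3 - <<'E'
from h import *
st(); s=bot.read_state()["position"];print(wc(*s[:2])); overlay("scene","o12",(165,100,325,250),5)
E
```

```text
t 49.55 pos [ 0.4223 -0.3136  0.1217] yawx 83.0 F [ 0.6 -0.  -0.3] op 0.4
(np.float64(-0.19031988515976725), np.float64(-0.08895327592637836))
```

View pics/o12.png

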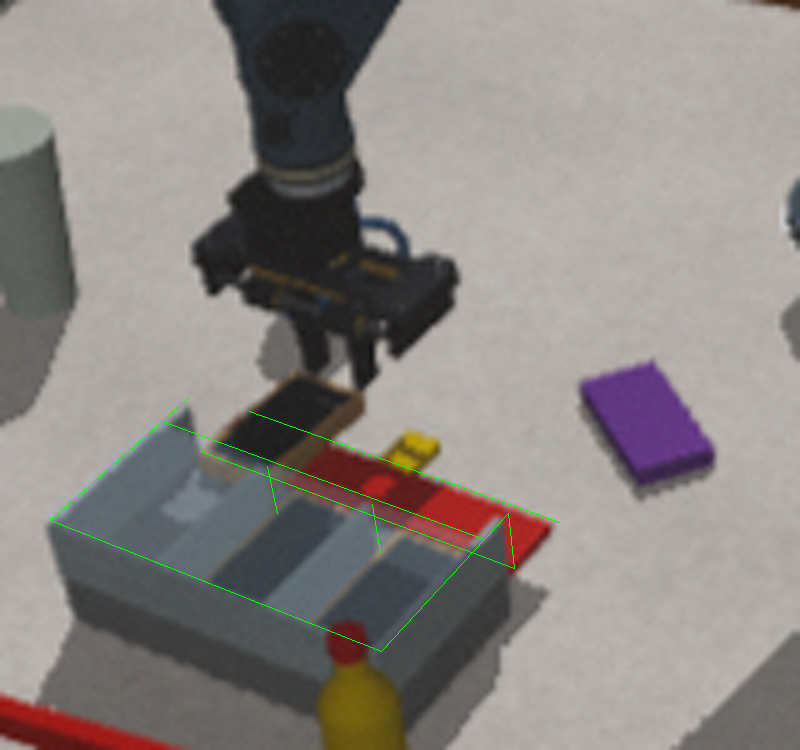

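>>> {"api": "play_rows", "payload": {"series": [{"tx": 0.018, "ty": -0.0022, "tz": 0, "turn": 0}, {"tx": 0.018, "ty": -0.0022, "tz": 0, "turn": 0}, {"tx": 0.018, "ty": -0.0022, "tz": 0, "turn": 0}, {"tx": 0.018, "ty": -0.0022, "tz": 0, "turn": 0}, {"tx": 0.018, "ty": -0.0022, "tz": 0, "turn": 0}, {"tx": 0.018, "ty": -0.0022, "tz": 0, "turn": 0}, {"tx": 0.018, "ty": -0.0022, "tz": 0, "turn": 0}, {"tx": 0.015, "ty": -0.0018, "tz": 0, "turn": 0}, {"tx": 0.01, "ty": -0.0012, "tz": 0, "turn": 0}, {"tx": 0, "ty": 0, "tz": 0, "turn": 0}]}}

```text
time_s: 50.6
position: [0.5435, -0.3281, 0.1217]
tcp_rot: [[0.122, 0.992, 0.002], [0.992, -0.122, -0.002], [-0.001, 0.003, -1.0]]
force: [-0.0, 0.3, 0.1]
opening: 0.299
```

>>> {"api": "play_rows", "payload": {"series": [{"tx": -0.015, "ty": 0.002, "tz": 0.02, "turn": 0}, {"tx": -0.03, "ty": 0.004, "tz": 0.04, "turn": 0}, {"tx": -0.05, "ty": 0.006, "tz": 0.02, "turn": 0}, {"tx": -0.02, "ty": 0.05, "tz": 0, "turn": 0}, {"tx": 0, "ty": 0.05, "tz": 0, "turn": 0}, {"tx": 0, "ty": 0.05, "tz": 0, "turn": 0}, {"tx": 0, "ty": 0, "tz": 0, "turn": 0}], "gripper": 0.8}}

```text
time_s: 51.3
position: [0.4479, -0.1932, 0.1851]
tcp_rot: [[0.12, 0.993, -0.003], [0.993, -0.12, 0.004], [0.003, -0.004, -1.0]]
force: [-0.0, -0.4, 0.0]
opening: 0.78
```

```bash
python3 - <<'E'
from h import *
st(); overlay("scene","o13",(165,150,285,250),6.5); overlay("top","o14",(340,140,460,240),6); snap("top","t14")
E
```

```text
t 51.3 pos [ 0.4479 -0.1932  0.1851] yawx 83.1 F [-0.  -0.4  0. ] op 0.78
```

View pics/o13.png

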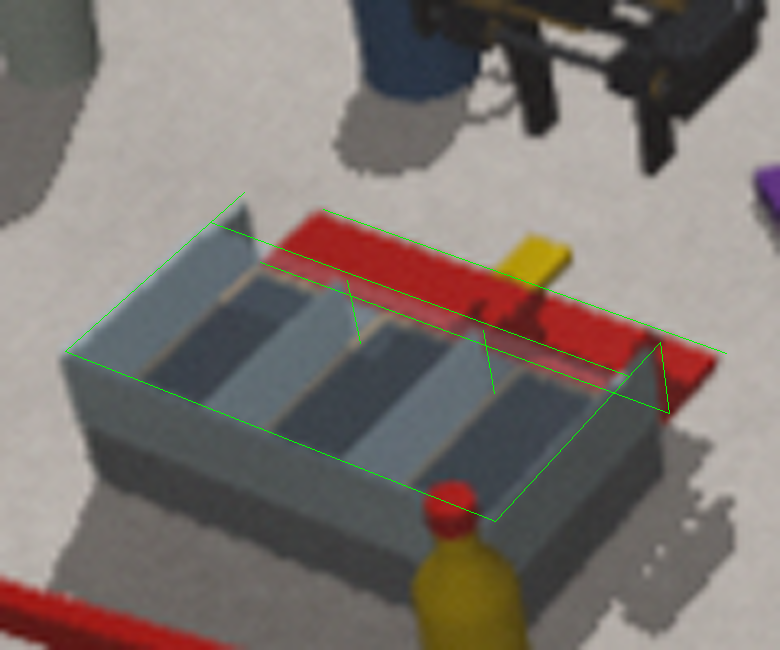

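View pics/o14.png

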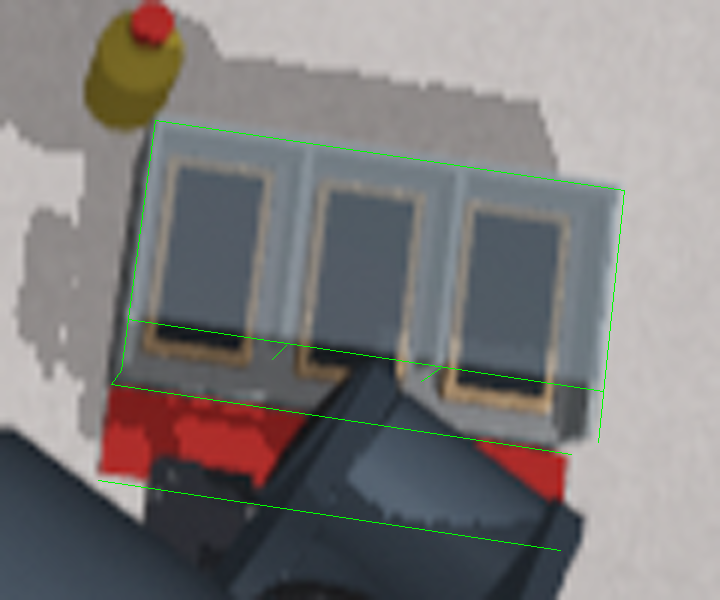

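All three lie slate up in their bays. I'll measure the inset before shutting the front.

```bash
python3 - <<'E'
from h import *
p=vision.capture("top")
for n,q in dict(L=[(170,158),(270,168),(248,360),(145,350)],M=[(320,182),(424,192),(402,384),(297,374)],R=[(470,202),(572,214),(548,410),(444,398)]).items():
    W=back(p,(np.array(q)+.5)/6-.5+[340,140],.063); C=np.array([wc(*w[:2]) for w in W]); print(n,C.mean(0).round(4),C.round(3).tolist())
E
```

```text
L [0.0057 0.0926] [[0.063, 0.123], [0.066, 0.063], [-0.052, 0.062], [-0.055, 0.123]]
M [0.005  0.0012] [[0.062, 0.033], [0.065, -0.03], [-0.052, -0.03], [-0.056, 0.032]]
R [ 0.0045 -0.087 ] [[0.064, -0.058], [0.065, -0.119], [-0.054, -0.117], [-0.057, -0.055]]
```

Board centres are at case x of about +5 mm and y of about +93, +1 and -87 mm, so all are well inside. Next I'll pinch the tab and swing the front up.

>>> {"api": "play_rows", "payload": {"series": [{"tx": 0.0229, "ty": -0.0452, "tz": 0, "turn": 0}, {"tx": 0, "ty": 0, "tz": 0, "turn": 0}, {"tx": 0, "ty": 0, "tz": -0.04, "turn": 0}, {"tx": 0, "ty": 0, "tz": -0.035, "turn": 0}, {"tx": 0, "ty": 0, "tz": 0, "turn": 0}, {"tx": 0, "ty": 0, "tz": 0, "turn": 0}], "gripper": 0.65}}

```text
time_s: 52.1
position: [0.4684, -0.2351, 0.1248]
tcp_rot: [[0.124, 0.992, -0.001], [0.992, -0.124, 0.0], [0.0, -0.001, -1.0]]
force: [1.3, 0.4, 0.1]
opening: 0.651
```

```bash
python3 - <<'E'
from h import *
st(); s=bot.read_state()["position"];print(wc(*s[:2])); overlay("scene","o15",(190,130,290,220),7,[[(-.133,.016,.042),(-.173,.016,.042),(-.173,-.016,.042),(-.133,-.016,.042)]])
E
```

```text
t 52.1 pos [ 0.4684 -0.2351  0.1248] yawx 82.9 F [1.3 0.4 0.1] op 0.651
(np.float64(-0.1541193325609125), np.float64(-0.005373724855097923))
```

View pics/o15.png

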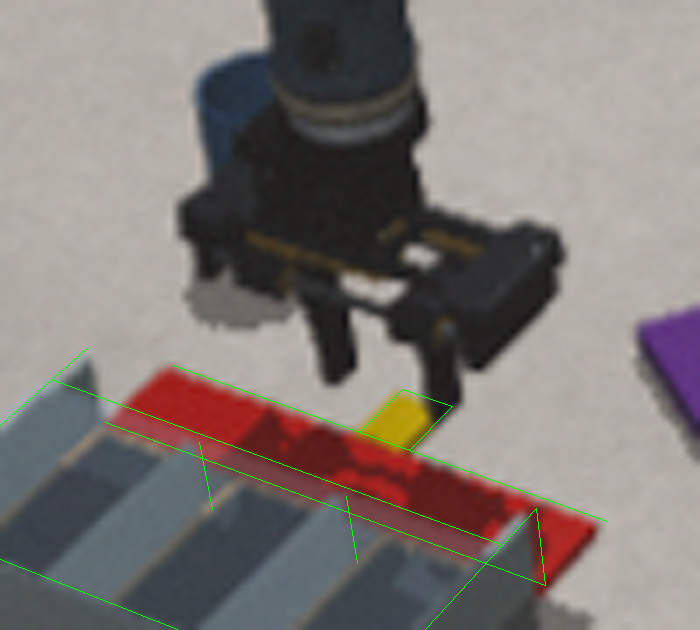

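>>> {"api": "play_rows", "payload": {"series": [{"tx": -0.003, "ty": 0.0072, "tz": 0, "turn": 0}, {"tx": 0, "ty": 0, "tz": 0, "turn": 0}, {"tx": 0, "ty": 0, "tz": -0.02, "turn": 0}, {"tx": 0, "ty": 0, "tz": -0.0148, "turn": 0}, {"tx": 0, "ty": 0, "tz": 0, "turn": 0}]}}

```text
time_s: 52.65
position: [0.4655, -0.2279, 0.0964]
tcp_rot: [[0.123, 0.992, -0.002], [0.992, -0.123, 0.001], [0.001, -0.002, -1.0]]
force: [0.7, 1.0, 0.4]
opening: 0.646
```

>>> {"api": "play_rows", "payload": {"series": [{"tx": 0, "ty": 0, "tz": 0, "turn": 0}, {"tx": 0, "ty": 0, "tz": 0, "turn": 0}, {"tx": 0, "ty": 0, "tz": 0, "turn": 0}, {"tx": 0, "ty": 0, "tz": 0, "turn": 0}, {"tx": 0, "ty": 0, "tz": 0, "turn": 0}, {"tx": 0, "ty": 0, "tz": 0, "turn": 0}], "gripper": 0.0}}

```text
time_s: 53.25
position: [0.466, -0.2303, 0.0976]
tcp_rot: [[0.122, 0.993, 0.001], [0.993, -0.122, -0.003], [-0.003, 0.001, -1.0]]
force: [-3.5, -5.6, 0.1]
opening: 0.36
```

The tab is pinched (31 mm). Swinging up.

>>> {"api": "play_rows", "payload": {"series": [{"tx": 0.0004, "ty": 0, "tz": 0.0175, "turn": 0}, {"tx": 0.0035, "ty": -0.0004, "tz": 0.0171, "turn": 0}, {"tx": 0.0063, "ty": -0.0008, "tz": 0.0163, "turn": 0}, {"tx": 0.0091, "ty": -0.0011, "tz": 0.0149, "turn": 0}, {"tx": 0, "ty": 0, "tz": 0, "turn": 0}]}}

```text
time_s: 53.75
position: [0.4818, -0.2322, 0.151]
tcp_rot: [[0.121, 0.993, 0.0], [0.993, -0.121, -0.004], [-0.004, 0.001, -1.0]]
force: [-2.8, -5.5, 2.3]
opening: 0.363
```

```bash
python3 - <<'E'
from h import *
st(); s=bot.read_state()["position"];print(wc(*s[:2])); overlay("scene","o16",(190,130,290,220),7)
E
```

```text
t 53.75 pos [ 0.4818 -0.2322  0.151 ] yawx 83.0 F [-2.8 -5.5  2.3] op 0.363
(np.float64(-0.14118258342609502), np.float64(-0.0009305793343449865))
```

View pics/o16.png

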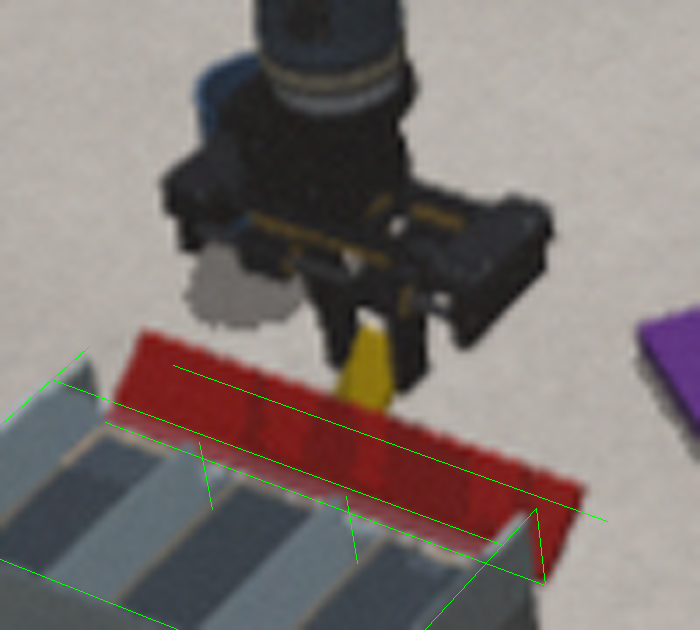

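The door is following. Continuing the arc.

>>> {"api": "play_rows", "payload": {"series": [{"tx": 0.0115, "ty": -0.0014, "tz": 0.0131, "turn": 0}, {"tx": 0.0135, "ty": -0.0017, "tz": 0.0109, "turn": 0}, {"tx": 0.0151, "ty": -0.0019, "tz": 0.0084, "turn": 0}, {"tx": 0.0165, "ty": -0.002, "tz": 0.0055, "turn": 0}, {"tx": 0.015, "ty": -0.0018, "tz": 0.0026, "turn": 0}, {"tx": 0, "ty": 0, "tz": 0, "turn": 0}]}}

```text
time_s: 54.4
position: [0.5374, -0.2391, 0.184]
tcp_rot: [[0.121, 0.993, -0.004], [0.993, -0.121, -0.003], [-0.004, -0.004, -1.0]]
force: [-7.2, -3.9, 11.0]
opening: 0.364
```

```bash
python3 - <<'E'
from h import *
st(); s=bot.read_state()["position"];print(wc(*s[:2])); overlay("scene","o17",(190,130,290,220),7)
E
```

```text
t 54.4 pos [ 0.5374 -0.2391  0.184 ] yawx 83.1 F [-7.2 -3.9 11. ] op 0.364
(np.float64(-0.08513120305810655), np.float64(-0.0009360157653198354))
```

View pics/o17.png

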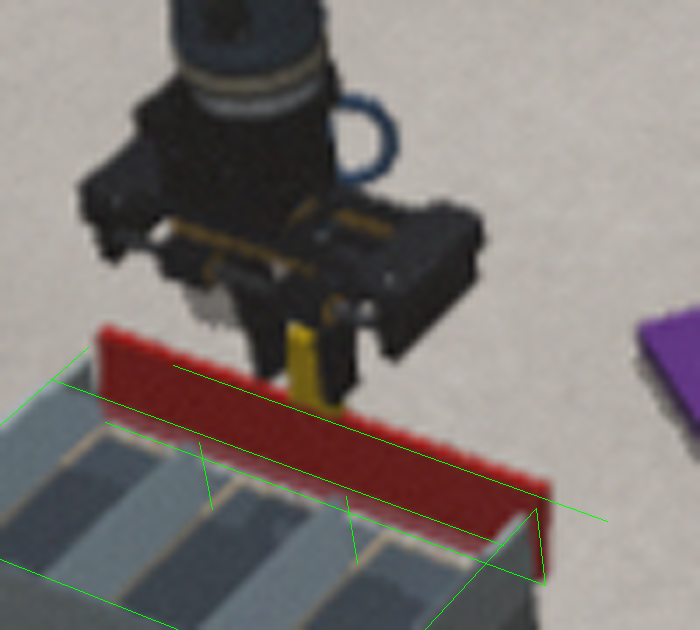

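>>> {"api": "play_rows", "payload": {"series": [{"tx": 0, "ty": 0, "tz": 0, "turn": 0}, {"tx": 0, "ty": 0, "tz": 0, "turn": 0}, {"tx": 0, "ty": 0, "tz": 0, "turn": 0}, {"tx": 0, "ty": 0, "tz": 0.03, "turn": 0}, {"tx": 0, "ty": 0, "tz": 0.03, "turn": 0}, {"tx": -0.035, "ty": 0.0043, "tz": 0, "turn": 0}, {"tx": -0.03, "ty": 0.0037, "tz": 0, "turn": 0}, {"tx": 0, "ty": 0, "tz": 0, "turn": 0}], "gripper": 0.65}}

```text
time_s: 55.25
position: [0.4838, -0.2292, 0.2298]
tcp_rot: [[0.123, 0.992, -0.004], [0.992, -0.123, 0.003], [0.003, -0.004, -1.0]]
force: [-0.2, -0.1, -1.7]
opening: 0.652
```

>>> {"api": "play_rows", "payload": {"series": [{"tx": 0, "ty": 0, "tz": 0, "turn": 0}, {"tx": 0, "ty": 0, "tz": 0, "turn": 0}, {"tx": 0, "ty": 0, "tz": 0, "turn": 0}, {"tx": 0, "ty": 0, "tz": -0.03, "turn": 0}, {"tx": 0, "ty": 0, "tz": -0.03, "turn": 0}, {"tx": 0, "ty": 0, "tz": 0, "turn": 0}, {"tx": 0, "ty": 0, "tz": 0, "turn": 0}], "gripper": 0.0}}

```text
time_s: 55.95
position: [0.4871, -0.231, 0.182]
tcp_rot: [[0.123, 0.992, -0.001], [0.992, -0.123, 0.0], [0.0, -0.001, -1.0]]
force: [0.6, -0.9, -0.4]
opening: 0.099
```

```bash
python3 - <<'E'
from h import *
st(); s=bot.read_state()["position"];print(wc(*s[:2])); overlay("scene","o18",(190,130,290,220),7)
E
```

```text
t 55.95 pos [ 0.4871 -0.231   0.182 ] yawx 83.0 F [ 0.6 -0.9 -0.4] op 0.099
(np.float64(-0.1360109798512589), np.float64(0.0009249012211057749))
```

View pics/o18.png

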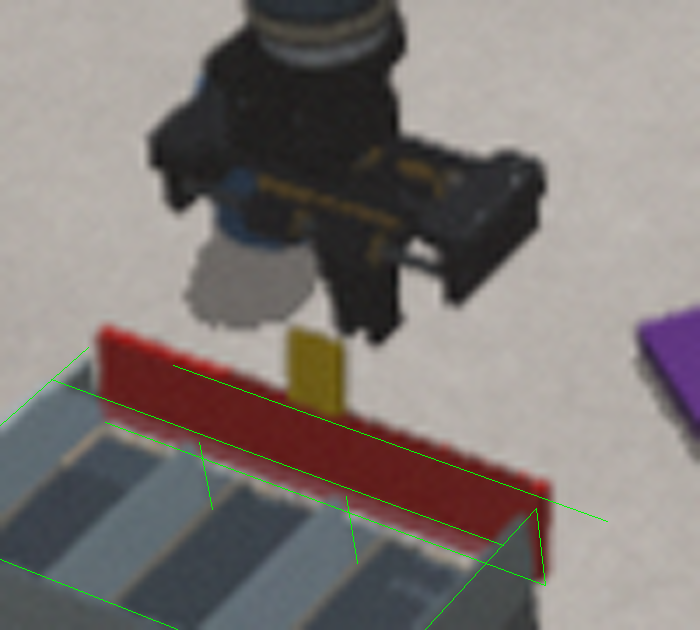

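>>> {"api": "play_rows", "payload": {"series": [{"tx": 0.015, "ty": -0.0018, "tz": 0, "turn": 0}, {"tx": 0.013, "ty": -0.0016, "tz": 0, "turn": 0}, {"tx": 0.008, "ty": -0.001, "tz": 0, "turn": 0}, {"tx": 0.006, "ty": -0.0007, "tz": 0, "turn": 0}, {"tx": 0.005, "ty": -0.0006, "tz": 0, "turn": 0}, {"tx": 0, "ty": 0, "tz": 0, "turn": 0}]}}

```text
time_s: 56.6
position: [0.5248, -0.2354, 0.1823]
tcp_rot: [[0.123, 0.992, 0.001], [0.992, -0.123, 0.0], [0.0, 0.001, -1.0]]
force: [-2.9, 0.3, -0.4]
opening: 0.003
```

>>> {"api": "play_rows", "payload": {"series": [{"tx": 0.004, "ty": -0.0005, "tz": 0, "turn": 0}, {"tx": 0.003, "ty": -0.0004, "tz": 0, "turn": 0}, {"tx": 0, "ty": 0, "tz": 0, "turn": 0}]}}

```text
time_s: 56.9
position: [0.5282, -0.2358, 0.1821]
tcp_rot: [[0.122, 0.993, -0.005], [0.993, -0.122, 0.002], [0.001, -0.005, -1.0]]
force: [-7.2, -0.2, 5.3]
opening: 0.006
```

```bash
python3 - <<'E'
from h import *
st(); s=bot.read_state()["position"];print(wc(*s[:2])); overlay("scene","o19",(165,150,285,250),6.5)
E
```

```text
t 56.9 pos [ 0.5282 -0.2358  0.1821] yawx 83.0 F [-7.2 -0.2  5.3] op 0.006
(np.float64(-0.09462006538352165), np.float64(0.0011832777010632352))
```

View pics/o19.png

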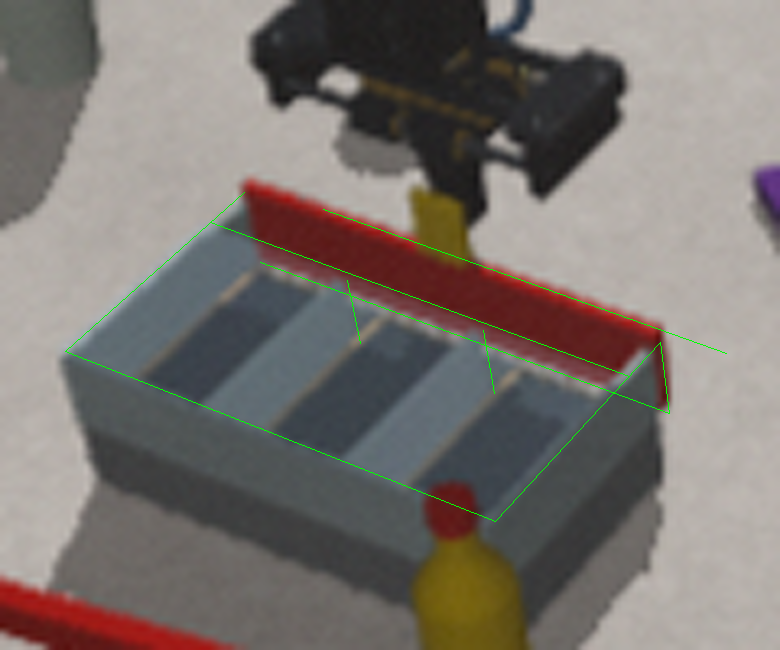

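>>> {"api": "play_rows", "payload": {"series": [{"tx": 0.004, "ty": -0.0005, "tz": 0, "turn": 0}, {"tx": 0.003, "ty": -0.0004, "tz": 0, "turn": 0}, {"tx": 0, "ty": 0, "tz": 0, "turn": 0}, {"tx": 0, "ty": 0, "tz": 0, "turn": 0}]}}

```text
time_s: 57.35
position: [0.529, -0.2359, 0.1821]
tcp_rot: [[0.121, 0.993, -0.016], [0.993, -0.121, 0.004], [0.002, -0.017, -1.0]]
force: [-19.0, -1.1, 13.4]
opening: 0.005
```

That's the end stop: 19 N with almost no travel. I'll back away and check.

>>> {"api": "play_rows", "payload": {"series": [{"tx": -0.012, "ty": 0.0015, "tz": 0, "turn": 0}, {"tx": -0.03, "ty": 0.004, "tz": 0, "turn": 0}, {"tx": -0.04, "ty": 0.005, "tz": 0.02, "turn": 0}, {"tx": -0.01, "ty": 0.05, "tz": 0.03, "turn": 0}, {"tx": 0, "ty": 0.055, "tz": 0.02, "turn": 0}, {"tx": 0, "ty": 0.06, "tz": 0, "turn": 0}, {"tx": 0, "ty": 0.06, "tz": 0, "turn": 0}, {"tx": 0, "ty": 0.06, "tz": 0, "turn": 0}, {"tx": 0, "ty": 0.05, "tz": 0, "turn": 0}, {"tx": 0, "ty": 0, "tz": 0, "turn": 0}]}}

```text
time_s: 58.35
position: [0.4621, 0.0438, 0.2384]
tcp_rot: [[0.117, 0.993, 0.003], [0.993, -0.117, 0.002], [0.002, 0.002, -1.0]]
force: [0.8, -0.5, -0.6]
opening: 0.009
```

```bash
python3 - <<'E'
from h import *
st()
D=[[(-.077,-.138,.098),(-.077,.138,.098)],[(-.077,.016,.138),(-.077,-.016,.138)]]
overlay("scene","f1",(165,150,285,250),6.5,D); overlay("top","f2",(340,140,460,240),6,D); snap("top","f3")
E
```

```text
t 58.35 pos [0.4621 0.0438 0.2384] yawx 83.3 F [ 0.8 -0.5 -0.6] op 0.009
```

View pics/f1.png

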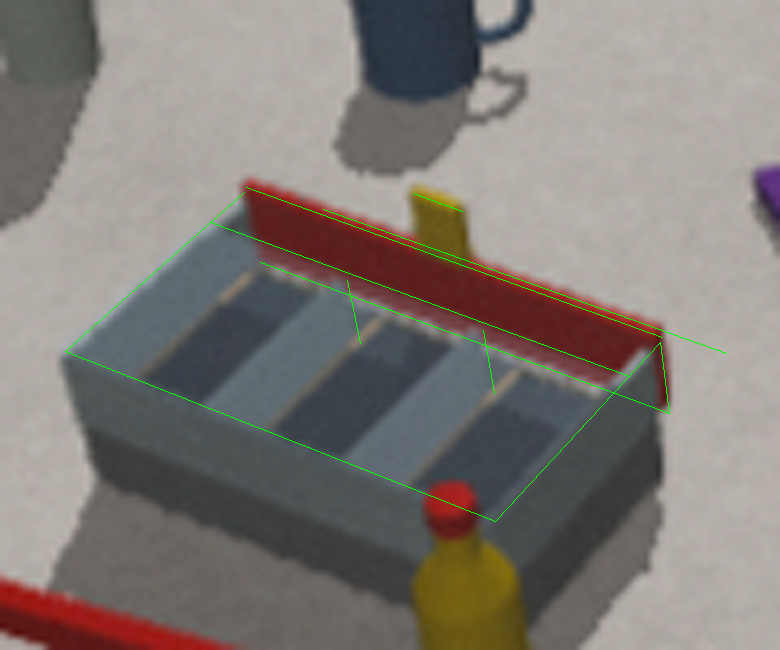

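View pics/f2.png

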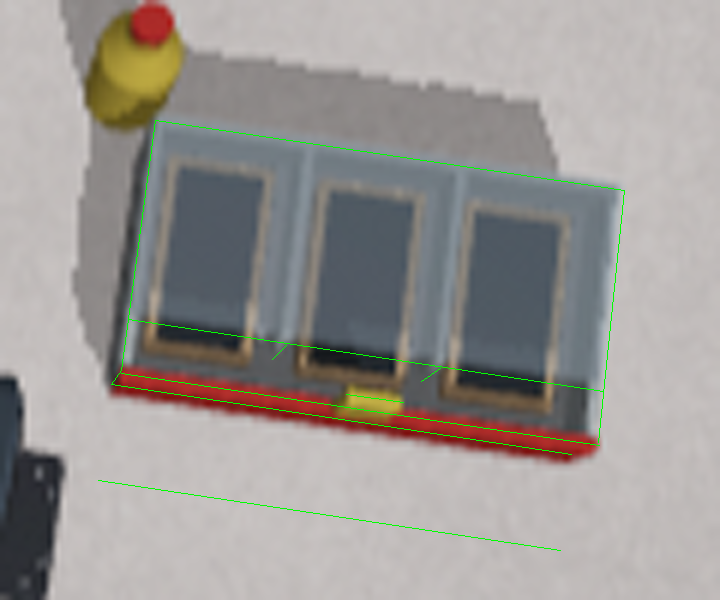

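View pics/f3.png

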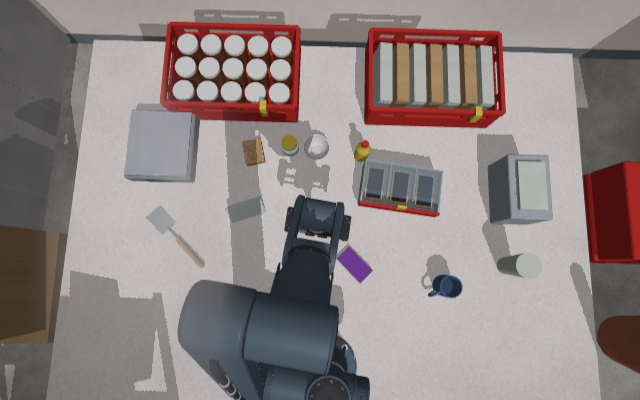

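The front is shut, and the tab sits at the same pixel as at the start, within 0.5 px. The boards are slate up and inside, and the bystanders are in place, so I'm handing in.

```bash
python3 -c "
from h import *
print(bot.hand_in()); st()"
```

```text
the job is handed in; nothing more can be done
None
the job is handed in; nothing more can be done
```

The job is handed in, with all three tasting boards in the case, slate side up, one flat in each bay, and the front shut. No verdict was reported.

- **What I did:** I pulled the front fully down and put the slate-up board in the left bay. I turned each of the other two over on the steel rest and put them in the middle and right bays. Then I swung the front up by its tab and pressed it to its stop, where 19 N moved it less than 1 mm.
- **Last checks:** With the front still down, the board centres were about 5 mm behind the case's centre, at y of about +93, +1 and -87 mm, well within the limits. After shutting, the tab was within 0.5 px of where it stood at the start. The bystanders and the purple look-alike looked unmoved, judged by eye. The arm was clear of everything at about 58 s.
- **What went wrong and was mended:** My first placing put the left-bay board's front end down on the roof edge, at 27 N on the wrist. The board tilted in the grip, so I set it down further out and pushed it in. One board had been knocked about 5 cm before I gripped it, and I found it again in the images.

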